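# Find the exciter drum's heavy side by hand and hold it down

### The job

Lift the yellow guard off the vibration exciter and hang it by its handle on the double hook, then leave it there. Turn the ribbed drum by hand and feel where its hidden eccentric weight lies. Finish while still gripping the drum at rest with its heavy side straight down, ready for the motor coupling to be fitted; do not let go of it, and leave the other things on the bench where they are.

Things in the scene. Friction and masses are not known exactly. Their poses are not given: they have to be found in the camera images.
- exciter: Exciter unit of a vibratory polisher, fixed: grey base plate 170 x 250 x 14 mm, two blue pillow-block bearings, the drum between them on a level shaft (under the guard at first). Origin: centre of the underside, on the bench. x across the shaft, y along it, z up. Bearing housings: radius 31 mm about the shaft, 61 to 91 mm either side of the drum's middle.
- drum_centre (a point): Middle of the drum (rotor_c0) on the shaft axis, 78 mm above the bench; turns with nothing, axes as the exciter's. Drum 110 mm across (ribs 114), 40 mm wide along the shaft: flat bright end faces to grip, free from 20 mm radius outward, black ribbed rim; 41 mm free between each face and its bearing. The sealed weight's centre (weight_c0) is 30 mm from the axis.
- rotor (a joint): Drum angle (rad), endless; grows as the drum's top moves to the exciter's +x. At 0 the white line across the rim is on top; it tells nothing of the heavy side. A weight is sealed inside at another angle each time. The grease drags 0.26 N m either way, so the drum stays where it is left; the weight's pull, at most 0.17 to 0.23 N m, adds to that as the heavy side rises and eases it as it sinks.
- guard: Yellow sheet guard, loose, about 0.3 kg: open-bottomed box 142 (x) x 74 (y) x 136 mm high over the drum, slots in its y sides straddling the shaft, bail handle on top. Origin: centre of its underside, at first 14 mm above the bench on the base plate, axes as the exciter's. Its underside must rise 120 mm to come clear of the drum before it goes aside.
- guard_bar (a point): Middle of the guard's handle bar, 186 mm above the guard's underside and 50 mm above its top. The bar is black, 10 mm thick, runs along the guard's x, 96 mm clear between its posts, 45 mm clear below it.
- hook_stand: Fixed upright (top 248 mm above the bench) on a grey foot 150 x 120 mm, with two parallel red-tipped steel prongs along its -y. Origin: on the bench under the prongs' root; z up. Prongs 8 mm thick at x = -27 and +27 mm, hollow at 222 to 230 mm height from y = -54 to -70 mm, upturned ends at y = -90 mm, up to 244 mm.
- hook_seat (a point): Middle of the handle bar when the guard hangs: between the prongs, 62 mm out from their root, 235 mm above the bench, bar along the stand's x. The guard hangs below the prongs, so the bar comes over the prong ends from the -y side, prongs passing between bar and guard, and is then lowered.
- grease: White grease jar with red lid, 64 mm across, 75 mm high; origin under its centre. To be left alone.
- spanner: Steel spanner lying on the bench; origin at its middle. To be left alone.
- coupling: Loose steel coupling half, flange 60 mm across, 34 mm high; origin under its centre. To be left alone.
- puck_a: Black specimen mount, 32 mm across, 20 mm high; origin under its centre. To be left alone.
- puck_b: The same as puck_a. To be left alone.
- dish: Glass dish, 90 mm across, 32 mm high; origin under its centre. To be left alone.
Things that resemble listed ones, but are neither listed nor needed, are in the scene too. Of the things like the guard, leave any that is orange or red; of the rest the larger one is meant.

How it is judged:
On the way:
1. the guard hangs by its handle on the double hook, let go and still (contact force between guard and hook_stand above 1 N and distance between guard_bar and hook_seat below 0.03 m and angle between guard's own z axis and vertical below 0.2 rad and linear speed of guard below 0.05 m/s and contact force between the fingers and guard below 0.2 N), for 0.3 s.
At the end, for the whole second after the job is handed in: The fingers press on the drum, which is at rest with its heavy side within 15 degrees of straight down; the guard hangs upright on both prongs, handle bar within 30 mm of its seat, not touched by the arm; no other thing moved over 30 mm (contact force between guard and hook_stand above 1 N and distance between guard_bar and hook_seat below 0.03 m and angle between guard's own z axis and vertical below 0.2 rad and linear speed of guard below 0.05 m/s and contact force between the arm and guard below 0.2 N and z of weight_c0 in the frame of exciter below 0.04902 m and contact force between the fingers and rotor_c0 above 2 N and velocity of joint rotor between -0.05 and 0.05 rad/s and distance of each of grease, spanner, coupling, puck_a, puck_b, dish from where it was at the start of the episode below 0.03 m); the arm keeps its last pose, push and grip.
It fails at once if one of the other things on the bench is pushed from its place (distance of any of grease, spanner, coupling, puck_a, puck_b, dish from where it was at the start of the episode above 0.03 m).
It also fails if it takes over 72 s, if anything falls off the work surface, if the arm or the gripper's body presses on something with over 40 N, if the wrist force passes 120 N, or if a joint passes its speed limit or range.

### The arm

A 7-joint arm with a two-finger parallel gripper is mounted at the origin on the work surface. World frame = base frame: x ahead of the robot, y to its left, z up, the work surface at z = 0. Lengths are in m, angles in rad, forces in N, time in s.
With the tool pointing down it reaches from about 0.425 to 0.925 m from the base axis. Payload 6.8 kg.
Tool frame: the origin (TCP) lies at the very end of the fingers, on their centre line; the grasp point (between the pads) lies 19 mm behind it; z points along the fingers, x is the direction in which the jaws open and shut, and the axes are right-handed (so a half turn about z gives the same grasp; the last joint's range is limited). The gripper opens to 85 mm and grips with 20 to 120 N. Pads are 22 mm wide; open, the fingers measure 114 mm over their backs; the gripper's body (76 mm by 85 mm) begins 54 mm behind the grasp point. The pads swing forward as they close: fully open they stand 13 mm farther back than shut.
Start: joints at [1.188, 0.477, 0.022, 1.555, -0.011, 1.109, -0.083], TCP at [0.183, -0.65, 0.2] pointing down, gripper open.
Joint ranges: [-2.96, 2.96], [-0.34, 2.1], [-1.41, 1.46], [0.24, 2.44], [-1.37, 4.51], [0.17, 1.92], [-2.96, 2.96]. Speed limits (rad/s): [2.39, 2.39, 3.14, 3.14, 3.14, 3.14, 3.14].

### API

Orientations are given as a unit quaternion [w, x, y, z].
In Python, from station import get_obs, read_camera, calibration, hand_in, recognise, outline_of, place_of gives the robot as it stands.
- The arm moves only by the tool move_arm, never from a script. Its argument "steps" is a list of rows, each an object with "fingers": the finger opening in mm, from 0 to 85.4; "translation": the shift along the world's x, y, z in mm, a list of three; "turn": the turn about the world's z in rad. In form: [{"fingers": fingers, "translation": [dx, dy, dz], "turn": turn}, ...]. A call has 1 to 10 rows; each row shifts and turns the commanded pose from where the row before left it; what a row does not reach is not made up. A row lasts 1/8 s, in which the tool goes at most 62.5 mm and 10.7 degrees, less where a joint would pass 70% of its speed; a pose out of reach is approached as far as the arm can. A call with a gripper value outside its range is refused whole. The fingers move at their own pace and stop on an object; "newtons" is the grip in N (left out, the last holds). Time passes only in rows, so rows that do not move let the fingers close. It gives the time, the measured TCP pose, the force and the opening at its end, in the units of the state.
- get_obs(): the state, without advancing time (a new reading comes with each control period).
- read_camera(name): name is "scene" or "side" or "wrist"; returns the picture (384x512x3 uint8, blue, green, red); there is no depth.
- calibration(name): a dict with "camera_matrix" (3x3 intrinsics, pixels), "k1" (the pictures are not rectified: a ray, as slopes to the right and down, at radius r is drawn at 1 + k1 r^2 times it, then the intrinsics apply), "rvec" (rotation vector, rad) and "tvec" (3), from world to camera coordinates, as OpenCV has them. Camera axes: x right, y down, z forward; pixel columns grow to the right and rows downward; lengths in m; the calibration is good to about 2 mm. A picture is of the moment at which its call begins: read the wrist's pose just before it. calibration takes no time and is no camera call; for the wrist camera it gives the pose at the moment of the call.
- hand_in(): hands the job in, once; it reports no verdict.
Trained networks look in the newest picture that a camera, given by its name, has taken for a name from the list of things; names that differ only in an ending like _2 or _b are one class to them, and where a whole thing is asked for, a point or a joint stands for the part that bears it (a point fixed in the world has none). Each returns a list of dicts, best first, with "conf" (0 to 1); they miss things now and then, are a little off and sometimes report something else, mostly with a low value. They report only what shows in the picture. A call takes as long as a camera call. They do not tell look-alikes from the thing itself.
- recognise(camera, name): "xy" ([column, row] in pixels, amid what is visible of it).
- outline_of(camera, name): "mask" (384x512 bool, what is visible of it) and "xy" ([column, row] in pixels, amid what is visible of it).
- place_of(camera, name): "xy" ([column, row] in pixels: a listed point, or the origin of a listed thing).
The state is a dict: "t": time; "q": joint angles; "joint_vel": joint speeds; "joint_torque": joint torques, N m; "eef_pos": TCP position; "tool_rot": TCP orientation; "contact_force": force on the tool from outside, world axes, zero at the start; "torque": the same for the moment, N m; "gripper_width": opening from 0.0 (shut) to 1.0 (fully open).
Only numpy, scipy, OpenCV 4.12 (cv2) and the standard library are available. Lean on these libraries where they do the work, as an engineer would, in place of code of your own. Each camera call takes 0.05 s, during which the arm holds its last target.

## Working session

There is one attempt and no reset: what is moved stays moved. The work goes in short steps, Python scripts to look and compute and a tool call to move; the robot and the scene stay as the last step left them, time stands still between calls to the robot, and variables do not carry over. Pictures are saved under pics/ and viewed, and the job is handed in when it is done.

Besides the shell and the picture viewer there is one more tool, called after "Emit:" by a JSON object that holds its "op" and its "data", one argument or row to a line. move_arm: Moves the arm, as the interface text tells. Its arguments: {"type":"object","properties":{"steps":{"type":"array"},"newtons":{"type":"number"}},"required":["steps"]}

```bash
mkdir -p pics; ls
python3 - <<'E'
from station import *
import cv2
print(get_obs())
for c in("scene","side","wrist"):
    im=read_camera(c); cv2.imwrite(f"pics/{c}0.png",im)
    k=calibration(c); print(c,k)
E
```

```text
pics
{'t': 0.0, 'q': array([ 1.18786273,  0.47779052,  0.02231924,  1.55646926, -0.01149723,
        1.10929326, -0.0830911 ]), 'joint_vel': array([ 0.00115586, -0.00072621, -0.00144627, -0.00094172, -0.00133185,
        0.00025446,  0.0004079 ]), 'joint_torque': array([ 1.70180585e-03, -5.96439922e+01,  1.60854198e+00, -2.81195515e+01,
        1.23868123e-02,  9.42999817e-03, -2.50845233e-05]), 'eef_pos': array([ 0.18300012, -0.64903679,  0.19902428]), 'tool_rot': array([-5.00094382e-04,  7.97318510e-01, -6.03558078e-01, -7.67742835e-04]), 'contact_force': array([0.90805353, 0.32569595, 0.02045429]), 'torque': array([-6.85635437e-05, -3.13042005e-02, -1.07679836e-02]), 'gripper_width': 1.000971543627177}
scene {'camera_matrix': array([[360.15226213,   0.        , 262.44517594],
       [  0.        , 360.15226213, 191.844275  ],
       [  0.        ,   0.        ,   1.        ]]), 'k1': 0.008889422825254888, 'rvec': array([ 1.22519143,  2.39573458, -0.84872719]), 'tvec': array([ 0.22456421, -0.20129704,  1.41023267])}
side {'camera_matrix': array([[369.83691295,   0.        , 261.01508634],
       [  0.        , 369.83691295, 190.60711072],
       [  0.        ,   0.        ,   1.        ]]), 'k1': 0.023648629327169792, 'rvec': array([ 2.31631053, -0.15959151,  0.07722571]), 'tvec': array([-0.46331271,  0.19353069,  1.12889494])}
wrist {'camera_matrix': array([[291.26217272,   0.        , 254.11410554],
       [  0.        , 291.26217272, 192.94588742],
       [  0.        ,   0.        ,   1.        ]]), 'k1': -0.025611407690550713, 'rvec': array([-2.32828731,  1.76175952,  0.23865461]), 'tvec': array([-0.67308651, -0.03331213,  0.38008189])}
```

View pics/scene0.png

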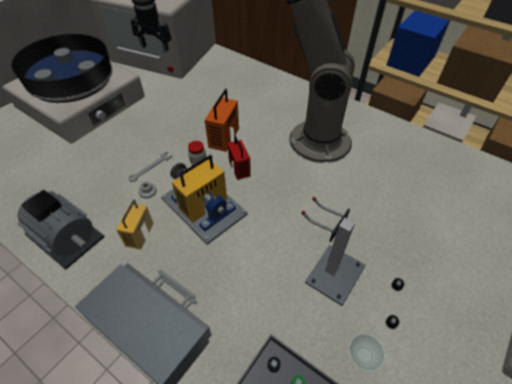

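View pics/side0.png

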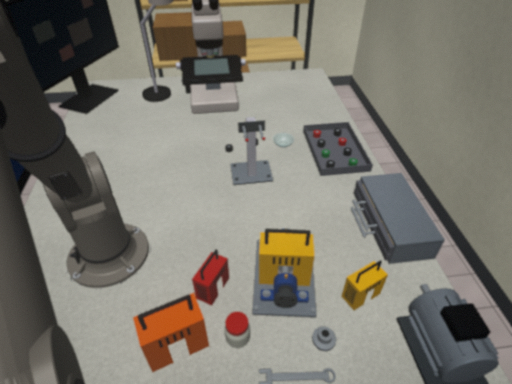

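View pics/wrist0.png

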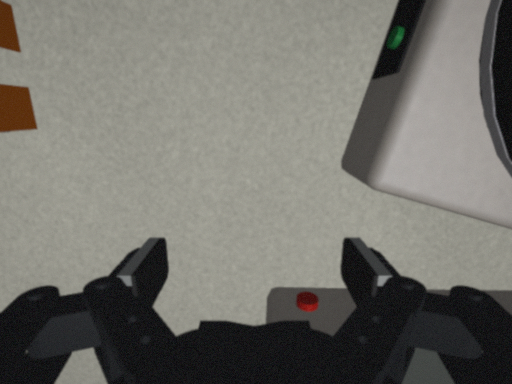

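The meant guard is the large yellow one over the exciter: scene (200,188), side (287,258). The small yellow one, at scene (135,223) and side (365,285), is a look-alike, and so are the orange and red ones. Next I measure with the networks.

```bash
cat > h.py <<'E'
import numpy as np, cv2
from station import *
def ray(k,xy):
    K=k["camera_matrix"];R=cv2.Rodrigues(k["rvec"])[0];t=k["tvec"]
    u=cv2.undistortPoints(np.array([[xy]],float),K,np.array([k["k1"],0,0,0.]))[0,0]
    d=R.T@np.array([u[0],u[1],1]);return -R.T@t,d/np.linalg.norm(d)
def onz(k,xy,z):
    c,d=ray(k,xy);return c+d*(z-c[2])/d[2]
def tri(r):
    A=sum(np.eye(3)-np.outer(d,d) for c,d in r);b=sum((np.eye(3)-np.outer(d,d))@c for c,d in r)
    p=np.linalg.solve(A,b);return p,[np.linalg.norm(np.cross(p-c,d)) for c,d in r]
def proj(k,p):
    return cv2.projectPoints(np.array([p],float),k["rvec"],k["tvec"],k["camera_matrix"],np.array([k["k1"],0,0,0.]))[0][0,0]
E
python3 - <<'E'
from h import *
np.set_printoptions(precision=4,suppress=True)
K={c:calibration(c) for c in("scene","side")}
Z=dict(guard=.014,guard_bar=.2,exciter=0,drum_centre=.078,hook_stand=0,hook_seat=.235)
for n in Z:
    for c in K:
        for d in place_of(c,n)[:4]:
            print(n,c,np.round(d["xy"],1),round(d["conf"],2),onz(K[c],d["xy"],Z[n]))
s=cv2.imread("pics/scene0.png")[130:270,100:270]; cv2.imwrite("pics/s0c.png",cv2.resize(s,None,fx=4,fy=4,interpolation=2))
s=cv2.imread("pics/side0.png")[210:330,220:400]; cv2.imwrite("pics/d0c.png",cv2.resize(s,None,fx=4,fy=4,interpolation=2))
s=cv2.imread("pics/scene0.png")[180:310,280:420]; cv2.imwrite("pics/s0h.png",cv2.resize(s,None,fx=4,fy=4,interpolation=2))
s=cv2.imread("pics/side0.png")[100:200,210:310]; cv2.imwrite("pics/d0h.png",cv2.resize(s,None,fx=5,fy=5,interpolation=2))
E
```

```text
guard scene [238.8 168.7] 0.82 [ 0.3166 -0.154   0.014 ]
guard scene [138.9 230.6] 0.77 [ 0.7065 -0.2422  0.014 ]
guard scene [204.6 203. ] 0.76 [ 0.5054 -0.1498  0.014 ]
guard scene [224.2 137.6] 0.76 [ 0.2204 -0.3005  0.014 ]
guard side [215.1 287.1] 0.84 [ 0.3151 -0.1685  0.014 ]
guard side [173.6 344.5] 0.77 [ 0.2066 -0.3157  0.014 ]
guard side [284.9 273.6] 0.57 [ 0.5158 -0.1514  0.014 ]
guard side [358.9 294.9] 0.56 [ 0.7037 -0.2461  0.014 ]
guard_bar scene [193.7 165.7] 0.96 [ 0.5171 -0.1537  0.2   ]
guard_bar scene [219.6  93.9] 0.82 [ 0.2071 -0.3154  0.2   ]
guard_bar scene [235.3 143.9] 0.64 [ 0.3741 -0.1137  0.2   ]
guard_bar scene [127.6 208.9] 0.57 [ 0.7337 -0.1868  0.2   ]
guard_bar side [371.8 266.7] 0.9 [ 0.6861 -0.2838  0.2   ]
guard_bar side [208.3 257.7] 0.86 [ 0.3117 -0.2071  0.2   ]
guard_bar side [162.5 307.3] 0.78 [ 0.2119 -0.3224  0.2   ]
guard_bar side [286.8 273.5] 0.58 [ 0.4873 -0.2758  0.2   ]
exciter scene [204.6 204.4] 0.69 [ 0.5026 -0.1543  0.    ]
exciter scene [326.7 267.4] 0.61 [0.4669 0.2905 0.    ]
exciter scene [390.7 325.5] 0.39 [0.5165 0.5109 0.    ]
exciter side [282.7 276.8] 0.83 [ 0.5099 -0.1519  0.    ]
drum_centre scene [202.5 191.2] 0.62 [ 0.5067 -0.1479  0.078 ]
drum_centre side [284.2 259.5] 0.8 [ 0.5112 -0.1486  0.078 ]
hook_stand scene [326.6 269.3] 0.88 [0.4725 0.2933 0.    ]
hook_stand scene [364.1 352.3] 0.7 [0.6195 0.4829 0.    ]
hook_stand side [254.  177.4] 0.65 [0.4828 0.2952 0.    ]
hook_seat scene [321.1 211.3] 0.71 [0.4677 0.2349 0.235 ]
hook_seat side [252.8 134.4] 0.73 [0.4731 0.2357 0.235 ]
hook_seat side [285.8 261.3] 0.56 [ 0.4848 -0.2672  0.235 ]
```

View pics/s0c.png

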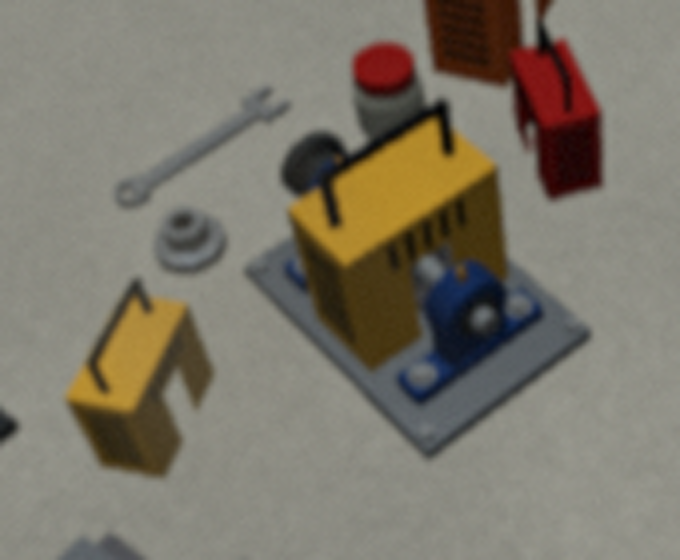

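View pics/d0c.png

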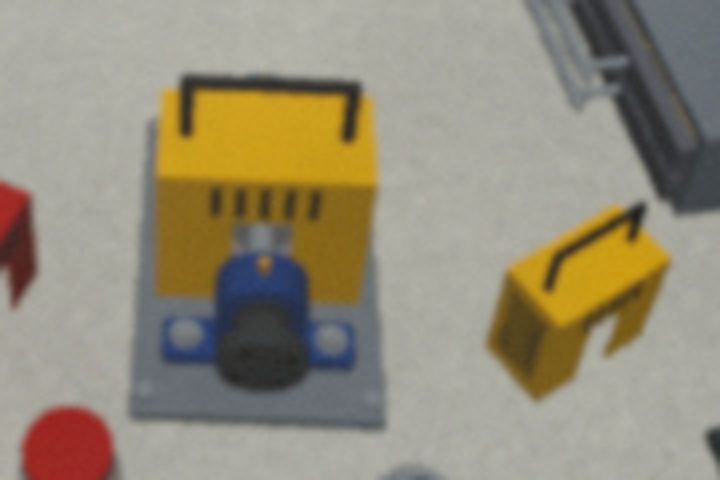

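View pics/s0h.png

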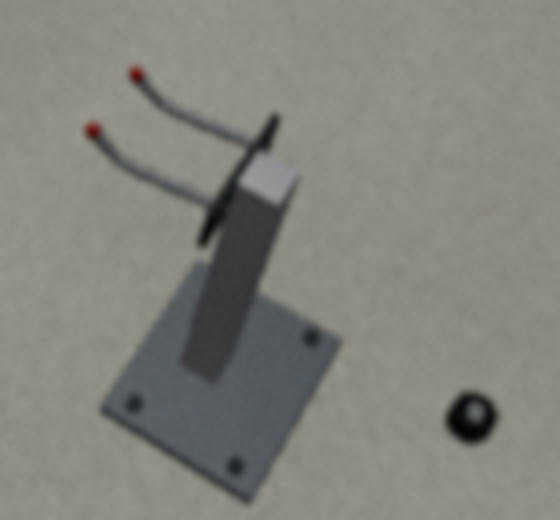

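View pics/d0h.png

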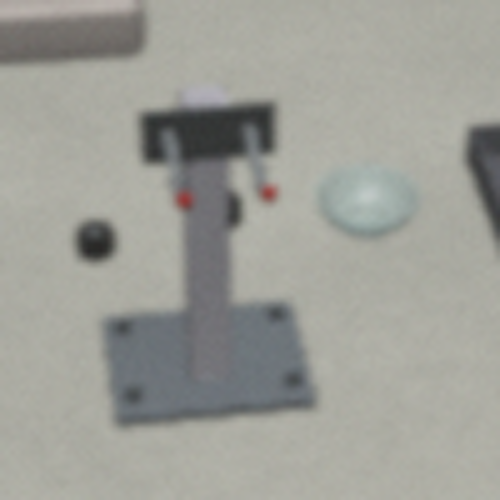

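Run:
```python
from h import *
np.set_printoptions(precision=4,suppress=True)
K={c:calibration(c) for c in("scene","side")}
def q(n,s,d,z):
    if s and d:
        p,e=tri([ray(K["scene"],s),ray(K["side"],d)]);print(n,"tri",p,np.round(e,4))
    for c,x in(("scene",s),("side",d)):
        if x: print(n,c,onz(K[c],x,z))
q("bar-",(210,156.5),(266.75,230.5),.2)
q("bar+",(181.2,175.7),(309.2,232.2),.2)
q("plate -y-x",None,(253,314),.014)
q("plate -y+x",(162.5,197),(316,317),.014)
q("plate+y+x",(207.5,243.7),None,.014)
q("plate+y-x",(247,213),None,.014)
q("tipR(-x)",(314.2,198.7),(247,140),.241)
q("tipL(+x)",(303.2,212.7),(263.6,138.8),.241)
q("foot -x-y",(329,245.5) if 0 else None,(233,184.5),.0)
q("foot +x-y",(305.5,282.5),(273,181),0)
q("foot +x+y",(342.5,305.5),None,0)
q("foot -x+y",(365,265.5),(268,161),0)
```

```text
bar- tri [ 0.461  -0.1411  0.1992] [0.0006 0.0006]
bar- scene [ 0.4609 -0.1403  0.2   ]
bar- side [ 0.4614 -0.1422  0.2   ]
bar+ tri [ 0.5665 -0.1586  0.1968] [0.0016 0.0016]
bar+ scene [ 0.5667 -0.1556  0.2   ]
bar+ side [ 0.5669 -0.1622  0.2   ]
plate -y-x side [ 0.4095 -0.2629  0.014 ]
plate -y+x tri [ 0.5693 -0.2875  0.0063] [0.0043 0.0043]
plate -y+x scene [ 0.5689 -0.2798  0.014 ]
plate -y+x side [ 0.5712 -0.2935  0.014 ]
plate+y+x scene [ 0.6174 -0.0394  0.014 ]
plate+y-x scene [ 0.4554 -0.0121  0.014 ]
tipR(-x) tri [0.4492 0.2017 0.2403] [0.0018 0.0018]
tipR(-x) scene [0.4477 0.2024 0.241 ]
tipR(-x) side [0.4503 0.1989 0.241 ]
tipL(+x) tri [0.5022 0.2019 0.2394] [0.0012 0.0012]
tipL(+x) scene [0.5019 0.2028 0.241 ]
tipL(+x) side [0.5027 0.1985 0.241 ]
foot -x-y side [0.401  0.2658 0.    ]
foot +x-y tri [0.5481 0.2642 0.0028] [0.0023 0.0023]
foot +x-y scene [ 0.5445  0.2647 -0.    ]
foot +x-y side [0.5505 0.2654 0.    ]
foot +x+y scene [0.5428 0.382  0.    ]
foot -x+y tri [0.4979 0.3558 0.072 ] [0.0567 0.0567]
foot -x+y scene [0.3947 0.3794 0.    ]
foot -x+y side [0.5503 0.3862 0.    ]
```

Exciter and guard: bar centre about (0.514, -0.150, 0.199), yaw about -9.4°. The base plate corners agree, with centre (0.513, -0.149). Hook: prong tips at (0.449, 0.202) and (0.502, 0.202), yaw about 0, which puts the seat at about (0.476, 0.229, 0.235). The heights match the given sizes.

Emit:
{"op": "move_arm", "data": {
  "steps": [
    {"fingers":85,"translation":[0,0,50],"turn":0},
    {"fingers":85,"translation":[30,45,40],"turn":-0.05},
    {"fingers":85,"translation":[30,45,0],"turn":-0.05},
    {"fingers":85,"translation":[30,45,0],"turn":-0.05},
    {"fingers":85,"translation":[30,45,0],"turn":-0.05},
    {"fingers":85,"translation":[30,45,0],"turn":-0.05},
    {"fingers":85,"translation":[30,45,0],"turn":-0.05},
    {"fingers":85,"translation":[30,45,0],"turn":-0.05},
    {"fingers":85,"translation":[30,45,0],"turn":-0.05},
    {"fingers":85,"translation":[30,45,0],"turn":-0.038}
  ],
  "newtons": 60
}}

```text
t: 2.0
eef_pos: [0.4519, -0.2464, 0.2876]
tool_rot: [0.0, -0.647, 0.763, -0.0]
contact_force: [1.1, -1.5, 0.4]
gripper_width: 0.996
```

Emit:
{"op": "move_arm", "data": {
  "steps": [
    {"fingers":60,"translation":[30,45,0],"turn":0},
    {"fingers":50,"translation":[30,49,0],"turn":0},
    {"fingers":50,"translation":[0,0,0],"turn":0},
    {"fingers":50,"translation":[0,0,0],"turn":0}
  ]
}}

```text
t: 2.5
eef_pos: [0.5108, -0.1545, 0.2871]
tool_rot: [-0.0, -0.647, 0.762, -0.0]
contact_force: [-0.5, -0.0, -0.4]
gripper_width: 0.587
```

Run:
```python
from h import *
np.set_printoptions(precision=4,suppress=True)
o=get_obs();print(o["t"],o["eef_pos"],o["tool_rot"],o["gripper_width"],o["q"])
k=calibration("wrist");im=read_camera("wrist");cv2.imwrite("pics/w1.png",im)
for d in place_of("wrist","guard_bar"): print(d["xy"],d["conf"],onz(k,d["xy"],.2))
```

```text
2.5 [ 0.5108 -0.1545  0.2871] [-0.0003 -0.6471  0.7624 -0.0001] 0.586879599957425 [ 0.4188  0.1855 -0.2795  1.7666  0.0554  1.1973 -1.6104]
[283.6, 318.9] 0.94 [ 0.3647 -0.1605  0.2   ]
[251.2, 188.4] 0.86 [ 0.5118 -0.1501  0.2   ]
```

View pics/w1.png

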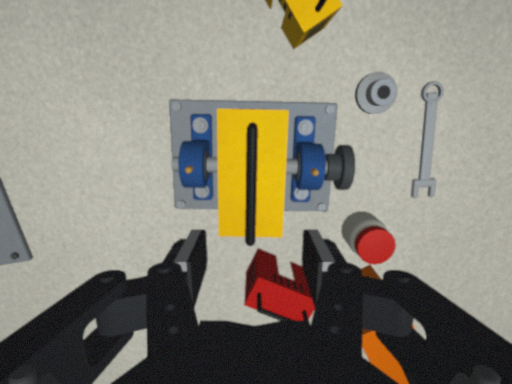

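The large guard is right below: its bar runs from (253,126) to (250,241) with centre (251,188), in line with the jaws. I descend with a small correction.

Run:
```python
from h import *
np.set_printoptions(precision=4,suppress=True)
k=calibration("wrist")
for p in((253,127),(250,240),(283.6,318.9)):print(onz(k,p,.2))
print(proj(k,get_obs()["eef_pos"]))
for p in((172,101),(336,103),(327,210),(175,209)):print(onz(k,p,.014))
```

```text
[ 0.5662 -0.1621  0.2   ]
[ 0.4603 -0.1414  0.2   ]
[ 0.3642 -0.1613  0.2   ]
[256.8724 222.7718]
[ 0.615  -0.0487  0.014 ]
[ 0.5723 -0.287   0.014 ]
[ 0.4084 -0.2571  0.014 ]
[ 0.4509 -0.0138  0.014 ]
```

Emit:
{"op": "move_arm", "data": {
  "steps": [
    {"fingers":50,"translation":[2,4,-30],"turn":0},
    {"fingers":50,"translation":[0,0,-30],"turn":0},
    {"fingers":50,"translation":[0,0,-30],"turn":0},
    {"fingers":50,"translation":[0,0,-16],"turn":0},
    {"fingers":50,"translation":[0,0,0],"turn":0}
  ]
}}

```text
t: 3.22
eef_pos: [0.5122, -0.1506, 0.1805]
tool_rot: [-0.001, -0.647, 0.763, 0.001]
contact_force: [1.0, 0.9, 0.3]
gripper_width: 0.583
```

Emit:
{"op": "move_arm", "data": {
  "steps": [
    {"fingers":50,"translation":[0,0,0],"turn":-0.012},
    {"fingers":0,"translation":[0,0,0],"turn":0},
    {"fingers":0,"translation":[0,0,0],"turn":0},
    {"fingers":0,"translation":[0,0,0],"turn":0},
    {"fingers":0,"translation":[0,0,0],"turn":0},
    {"fingers":0,"translation":[0,0,0],"turn":0}
  ]
}}

```text
t: 3.98
eef_pos: [0.513, -0.1499, 0.1812]
tool_rot: [-0.0, -0.643, 0.766, 0.0]
contact_force: [0.2, -0.7, 0.0]
gripper_width: -0.003
```

Emit:
{"op": "move_arm", "data": {
  "steps": [
    {"fingers":0,"translation":[0,0,10],"turn":0},
    {"fingers":0,"translation":[0,0,15],"turn":0},
    {"fingers":0,"translation":[0,0,15],"turn":0}
  ]
}}

```text
t: 4.35
eef_pos: [0.5134, -0.1499, 0.2227]
tool_rot: [0.0, -0.643, 0.766, -0.0]
contact_force: [0.1, -0.4, 0.4]
gripper_width: 0.002
```

The fingers shut fully, so the bar was not between the pads. I look again.

Run:
```python
from h import *
np.set_printoptions(precision=4,suppress=True)
o=get_obs();print(o["t"],o["eef_pos"])
for c in("scene","side","wrist"):
    im=read_camera(c);cv2.imwrite(f"pics/{c}2.png",im)
    s=im
    if c=="scene": s=cv2.resize(im[90:270,100:290],None,fx=3,fy=3,interpolation=2)
    if c=="side": s=cv2.resize(im[140:330,200:400],None,fx=3,fy=3,interpolation=2)
    cv2.imwrite(f"pics/{c}2c.png",s)
```

```text
4.35 [ 0.5134 -0.1499  0.2227]
```

View pics/scene2c.png

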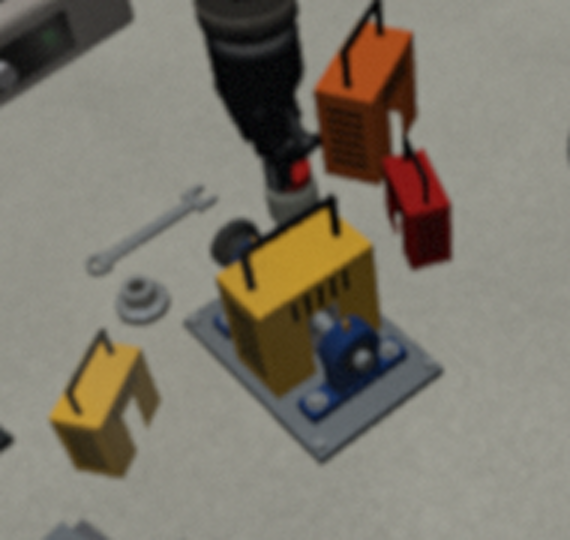

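View pics/side2c.png

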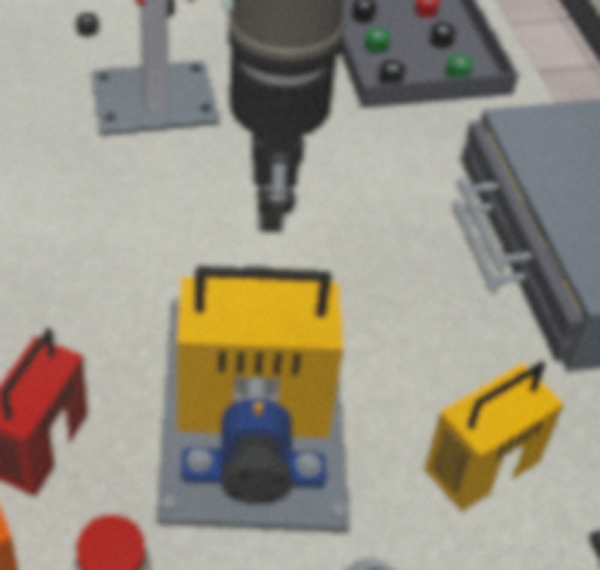

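View pics/wrist2c.png

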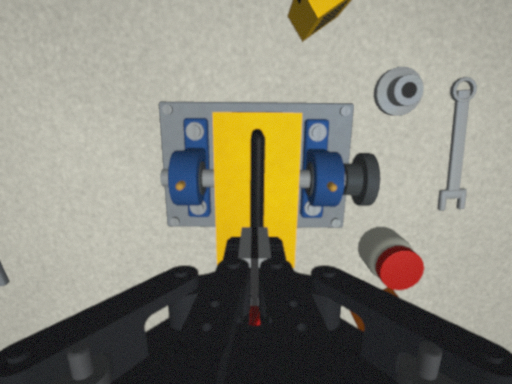

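Run:
```python
from h import *
np.set_printoptions(precision=4,suppress=True)
K={c:calibration(c) for c in("scene","side","wrist")}
for c in K: print(c,proj(K[c],[.5134,-.1499,.2227]),proj(K[c],[.513,-.15,.2]))
# tip in scene crop ~ (290,185)?, side (270,230)
print(tri([ray(K["side"],(290,216.7)),ray(K["wrist"],(255,248))]))
print(tri([ray(K["scene"],(205,155)),ray(K["side"],(290,216.7))]))
im=cv2.imread("pics/scene2.png");cv2.imwrite("pics/scene2d.png",cv2.resize(im[120:190,160:230],None,fx=8,fy=8,interpolation=2))
```

```text
scene [194.4982 159.9854] [195.6139 165.407 ]
side [287.9633 224.6983] [287.3231 230.7342]
wrist [256.8029 223.5829] [256.7393 212.5932]
(array([ 0.5144, -0.1501,  0.2546]), [np.float64(0.0027829128495624584), np.float64(0.0027829128495626175)])
(array([ 0.5078, -0.1301,  0.2406]), [np.float64(0.014636199513213245), np.float64(0.014636199513213235)])
```

View pics/scene2d.png

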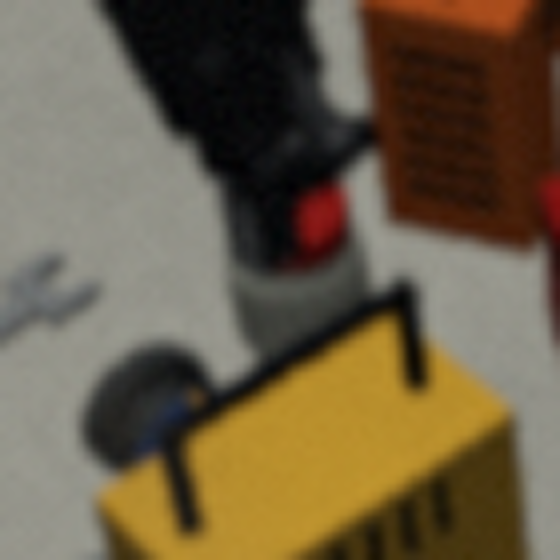

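The fingertip appears at side (290,217) and wrist (255,248), which triangulates to z≈0.25. The reported TCP z is 0.223, so the tip is really about 30 mm higher than reported. I go lower; TCP z=0.155 is safe under either reading.

Emit:
{"op": "move_arm", "data": {
  "steps": [
    {"fingers":50,"translation":[0,0,0],"turn":0},
    {"fingers":50,"translation":[0,0,0],"turn":0},
    {"fingers":50,"translation":[0,0,0],"turn":0},
    {"fingers":50,"translation":[0,0,-20],"turn":0},
    {"fingers":50,"translation":[0,0,-25],"turn":0},
    {"fingers":50,"translation":[0,0,-23],"turn":0},
    {"fingers":0,"translation":[0,0,0],"turn":0},
    {"fingers":0,"translation":[0,0,0],"turn":0},
    {"fingers":0,"translation":[0,0,0],"turn":0},
    {"fingers":0,"translation":[0,0,0],"turn":0}
  ]
}}

```text
t: 5.75
eef_pos: [0.5139, -0.1502, 0.1542]
tool_rot: [0.001, -0.642, 0.766, -0.001]
contact_force: [0.2, -1.1, 2.5]
gripper_width: 0.088
```

Run:
```python
from h import *
np.set_printoptions(precision=4,suppress=True)
o=get_obs();print(o["t"],o["eef_pos"],o["gripper_width"],o["contact_force"])
a=[]
for c in("scene","side"):
    im=read_camera(c)
    s=im[120:220,150:250] if c=="scene" else im[180:280,240:340]
    a.append(cv2.resize(s,None,fx=4,fy=4,interpolation=2))
cv2.imwrite("pics/g3.png",np.hstack(a))
```

```text
5.75 [ 0.5139 -0.1502  0.1542] 0.08830010119068141 [ 0.1667 -1.0898  2.4608]
```

View pics/g3.png

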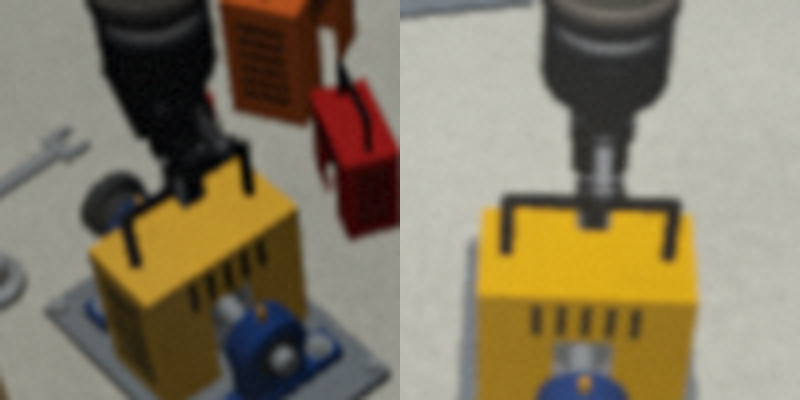

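The bar is gripped between the pads (opening about 7.5 mm, side view shows the tip about 20 mm below the bar). So bar z = TCP z + 0.046. I lift.

Emit:
{"op": "move_arm", "data": {
  "steps": [
    {"fingers":0,"translation":[0,0,4],"turn":0},
    {"fingers":0,"translation":[0,0,10],"turn":0},
    {"fingers":0,"translation":[0,0,20],"turn":0},
    {"fingers":0,"translation":[0,0,20],"turn":0},
    {"fingers":0,"translation":[0,0,20],"turn":0},
    {"fingers":0,"translation":[0,0,20],"turn":0},
    {"fingers":0,"translation":[0,0,20],"turn":0},
    {"fingers":0,"translation":[0,0,20],"turn":0},
    {"fingers":0,"translation":[0,0,8],"turn":0},
    {"fingers":0,"translation":[0,0,0],"turn":0}
  ],
  "newtons": 80
}}

```text
t: 7.1
eef_pos: [0.513, -0.1498, 0.2954]
tool_rot: [0.0, -0.643, 0.766, -0.0]
contact_force: [0.0, -0.6, -2.9]
gripper_width: 0.083
```

Run:
```python
from h import *
np.set_printoptions(precision=4,suppress=True)
o=get_obs();print(o["t"],o["eef_pos"],o["gripper_width"],o["contact_force"],o["torque"])
a=[]
for c in("scene","side"):
    im=read_camera(c)
    s=im[100:250,130:280] if c=="scene" else im[140:290,210:360]
    a.append(cv2.resize(s,None,fx=2.66,fy=2.66,interpolation=2))
cv2.imwrite("pics/g4.png",np.hstack(a))
```

```text
7.1 [ 0.513  -0.1498  0.2954] 0.08349366489971012 [ 0.043  -0.6495 -2.89  ] [ 0.0089 -0.0197  0.0156]
```

View pics/g4.png

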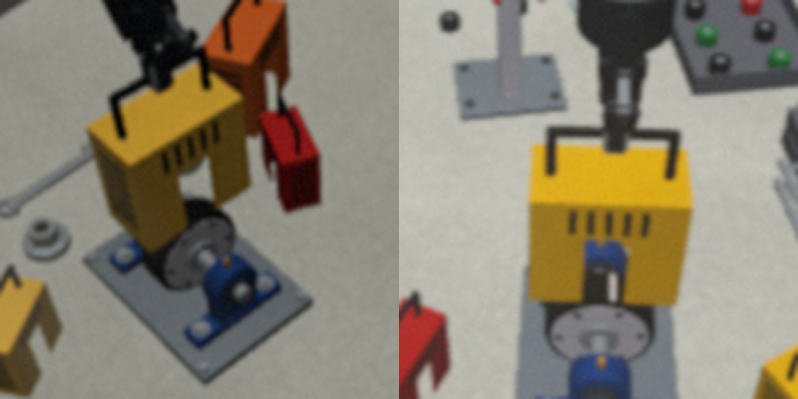

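The guard is lifted upright and clear of the drum. I carry it to the front of the hook, turning it to yaw 0.

Emit:
{"op": "move_arm", "data": {
  "steps": [
    {"fingers":0,"translation":[0,15,0],"turn":0},
    {"fingers":0,"translation":[-5,30,0],"turn":0.022},
    {"fingers":0,"translation":[-5,35,0],"turn":0.022},
    {"fingers":0,"translation":[-5,35,0],"turn":0.022},
    {"fingers":0,"translation":[-5,35,0],"turn":0.022},
    {"fingers":0,"translation":[-5,35,0],"turn":0.022},
    {"fingers":0,"translation":[-5,30,0],"turn":0.022},
    {"fingers":0,"translation":[-5,20,0],"turn":0.022},
    {"fingers":0,"translation":[-2,15,0],"turn":0.023},
    {"fingers":0,"translation":[0,0,0],"turn":0}
  ]
}}

```text
t: 8.45
eef_pos: [0.4758, 0.1012, 0.2952]
tool_rot: [-0.0, 0.709, -0.706, -0.0]
contact_force: [-0.1, -0.5, -3.0]
gripper_width: 0.082
```

Emit:
{"op": "move_arm", "data": {
  "steps": [
    {"fingers":0,"translation":[0,0,-20],"turn":0},
    {"fingers":0,"translation":[0,0,-25],"turn":0},
    {"fingers":0,"translation":[0,0,-25],"turn":0},
    {"fingers":0,"translation":[0,0,-11],"turn":0},
    {"fingers":0,"translation":[0,0,0],"turn":0}
  ]
}}

```text
t: 9.07
eef_pos: [0.4759, 0.0993, 0.2138]
tool_rot: [0.001, 0.707, -0.707, -0.0]
contact_force: [0.1, 0.7, -1.9]
gripper_width: 0.08
```

Run:
```python
from h import *
np.set_printoptions(precision=4,suppress=True)
o=get_obs();print(o["t"],o["eef_pos"],o["tool_rot"],o["gripper_width"],o["contact_force"],o["torque"])
a=[]
for c in("scene","side"):
    im=read_camera(c);cv2.imwrite(f"pics/{c}5.png",im)
    s=im[130:280,230:380] if c=="scene" else im[80:230,180:330]
    a.append(cv2.resize(s,None,fx=2.66,fy=2.66,interpolation=2))
cv2.imwrite("pics/g5.png",np.hstack(a))
im=read_camera("wrist");cv2.imwrite("pics/w5.png",im)
for c in ("scene","side"):
  for n,z in(("guard_bar",.26),("hook_seat",.235)):
    k=calibration(c)
    for d in place_of(c,n): print(c,n,d["xy"],d["conf"],onz(k,d["xy"],z))
```

```text
9.075 [0.4759 0.0993 0.2138] [ 0.0006  0.7073 -0.7069 -0.0003] 0.08035929901581333 [ 0.0652  0.7233 -1.9016] [ 0.0208 -0.0364  0.046 ]
scene guard_bar [128.4, 208.3] 0.8 [ 0.7518 -0.1388  0.26  ]
scene guard_bar [236.4, 143.6] 0.75 [ 0.4201 -0.0699  0.26  ]
scene guard_bar [219.5, 95.9] 0.72 [ 0.2775 -0.2509  0.26  ]
scene guard_bar [273.7, 181.2] 0.62 [0.4739 0.0945 0.26  ]
scene hook_seat [319.8, 212.0] 0.7 [0.4715 0.2333 0.235 ]
side guard_bar [160.2, 305.0] 0.97 [ 0.2194 -0.3529  0.26  ]
side guard_bar [256.1, 153.4] 0.64 [0.4664 0.1021 0.26  ]
side guard_bar [208.4, 255.3] 0.62 [ 0.3159 -0.2465  0.26  ]
side hook_seat [253.7, 135.9] 0.91 [0.4749 0.227  0.235 ]
```

View pics/g5.png

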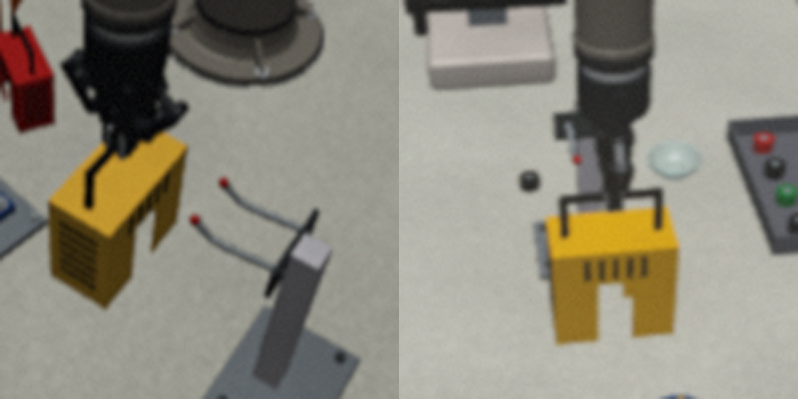

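View pics/w5.png

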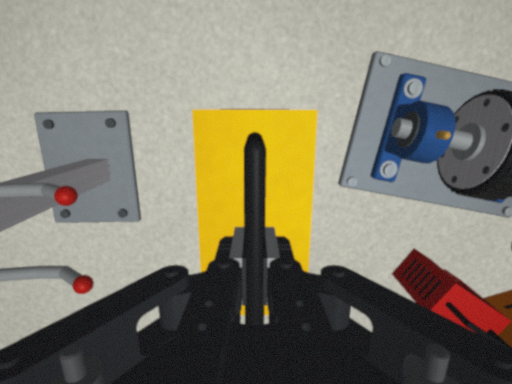

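Run:
```python
from h import *
np.set_printoptions(precision=4,suppress=True)
w=calibration("wrist");s=calibration("side")
for p in((65,196),(83,284)):print("tip",onz(w,p,.241))
for p in((255,138),):print("bar far end",onz(w,p,.26))
for p in((241.7,154.6),(278.1,152.6)):print("bar end side",onz(s,p,.26))
print("bar sc end",onz(calibration("scene"),(230+89/2.66,130+172/2.66),.26))
print(proj(s,[.476,.1,.26]))
```

```text
tip [0.5018 0.2036 0.241 ]
tip [0.4481 0.2022 0.241 ]
bar far end [0.534  0.1015 0.26  ]
bar end side [0.4243 0.1019 0.26  ]
bar end side [0.5304 0.0974 0.26  ]
bar sc end [0.5258 0.099  0.26  ]
[259.4757 153.5598]
```

Bar and tips are aligned in x, and the heights agree. I advance 130 mm along +y.

Emit:
{"op": "move_arm", "data": {
  "steps": [
    {"fingers":0,"translation":[-1,15,0],"turn":0},
    {"fingers":0,"translation":[0,20,0],"turn":0},
    {"fingers":0,"translation":[0,20,0],"turn":0},
    {"fingers":0,"translation":[0,20,0],"turn":0},
    {"fingers":0,"translation":[0,15,0],"turn":0},
    {"fingers":0,"translation":[0,15,0],"turn":0},
    {"fingers":0,"translation":[0,15,0],"turn":0},
    {"fingers":0,"translation":[0,11,0],"turn":0},
    {"fingers":0,"translation":[0,0,0],"turn":0}
  ]
}}

```text
t: 10.55
eef_pos: [0.4749, 0.2321, 0.2142]
tool_rot: [-0.0, 0.708, -0.706, -0.0]
contact_force: [-0.0, -0.8, -2.2]
gripper_width: 0.08
```

Run:
```python
from h import *
np.set_printoptions(precision=4,suppress=True)
o=get_obs();print(o["t"],o["eef_pos"],o["gripper_width"],o["contact_force"],o["torque"])
a=[]
for c in("scene","side"):
    im=read_camera(c)
    s=im[150:270,250:370] if c=="scene" else im[80:200,190:310]
    a.append(cv2.resize(s,None,fx=3.33,fy=3.33,interpolation=2))
cv2.imwrite("pics/g6.png",np.hstack(a))
```

```text
10.55 [0.4749 0.2321 0.2142] 0.07979793851037474 [-0.0047 -0.7586 -2.2476] [ 0.0155 -0.0063 -0.0201]
```

View pics/g6.png

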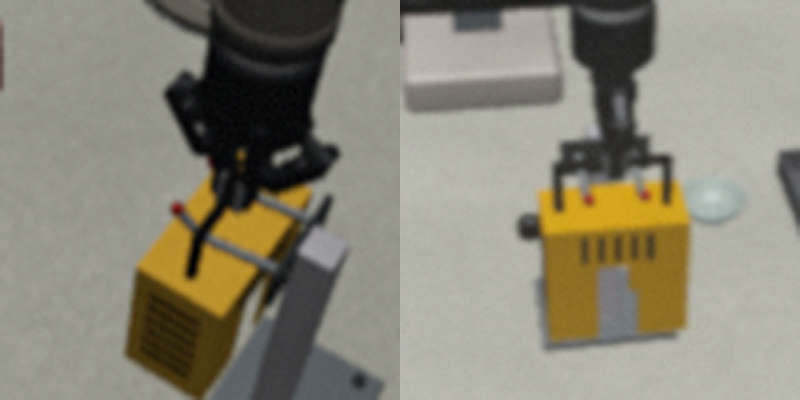

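Both prongs are between the bar and the guard top, well inside the posts. I lower it in.

Emit:
{"op": "move_arm", "data": {
  "steps": [
    {"fingers":0,"translation":[0,0,-8],"turn":0},
    {"fingers":0,"translation":[0,0,-8],"turn":0},
    {"fingers":0,"translation":[0,0,-6],"turn":0},
    {"fingers":0,"translation":[0,0,-3],"turn":0},
    {"fingers":0,"translation":[0,0,0],"turn":0}
  ]
}}

```text
t: 11.28
eef_pos: [0.475, 0.2311, 0.1891]
tool_rot: [0.0, 0.708, -0.707, -0.0]
contact_force: [0.4, 0.7, -2.4]
gripper_width: 0.076
```

Emit:
{"op": "move_arm", "data": {
  "steps": [
    {"fingers":0,"translation":[0,0,-2],"turn":0},
    {"fingers":0,"translation":[0,0,0],"turn":0}
  ]
}}

```text
t: 11.52
eef_pos: [0.4754, 0.2313, 0.1885]
tool_rot: [-0.0, 0.708, -0.707, 0.0]
contact_force: [-3.4, -2.8, 7.7]
gripper_width: 0.082
```

Run:
```python
from h import *
np.set_printoptions(precision=4,suppress=True)
o=get_obs();print(o["t"],o["eef_pos"],o["gripper_width"],o["contact_force"],o["torque"])
a=[]
for c in("scene","side"):
    im=read_camera(c)
    s=im[150:270,250:370] if c=="scene" else im[80:200,190:310]
    a.append(cv2.resize(s,None,fx=3.33,fy=3.33,interpolation=2))
cv2.imwrite("pics/g7.png",np.hstack(a))
```

```text
11.525 [0.4754 0.2313 0.1885] 0.08221996101805588 [-3.3703 -2.8022  7.7007] [-0.5145  0.7163 -0.0342]
```

View pics/g7.png

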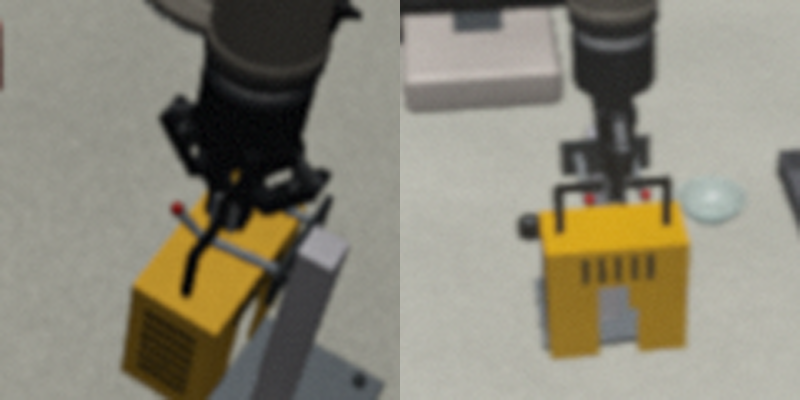

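The bar bears on the hook now, with +7.7 N upward. I open and wait a moment.

Emit:
{"op": "move_arm", "data": {
  "steps": [
    {"fingers":8,"translation":[0,0,0],"turn":0},
    {"fingers":14,"translation":[0,0,0],"turn":0},
    {"fingers":25,"translation":[0,0,0],"turn":0},
    {"fingers":40,"translation":[0,0,0],"turn":0},
    {"fingers":40,"translation":[0,0,0],"turn":0},
    {"fingers":40,"translation":[0,0,0],"turn":0},
    {"fingers":40,"translation":[0,0,0],"turn":0}
  ]
}}

```text
t: 12.5
eef_pos: [0.475, 0.2311, 0.1871]
tool_rot: [0.0, 0.708, -0.706, -0.0]
contact_force: [0.6, -0.4, -0.3]
gripper_width: 0.467
```

Run:
```python
from h import *
np.set_printoptions(precision=4,suppress=True)
o=get_obs();print(o["t"],o["eef_pos"],o["gripper_width"],o["contact_force"],o["torque"])
a=[]
for c in("scene","side"):
    im=read_camera(c)
    s=im[150:270,250:370] if c=="scene" else im[80:200,190:310]
    a.append(cv2.resize(s,None,fx=3.33,fy=3.33,interpolation=2))
cv2.imwrite("pics/g8.png",np.hstack(a))
```

```text
12.5 [0.475  0.2311 0.1871] 0.46696882926072947 [ 0.5702 -0.3888 -0.2983] [-0.0157 -0.0252 -0.0022]
```

View pics/g8.png

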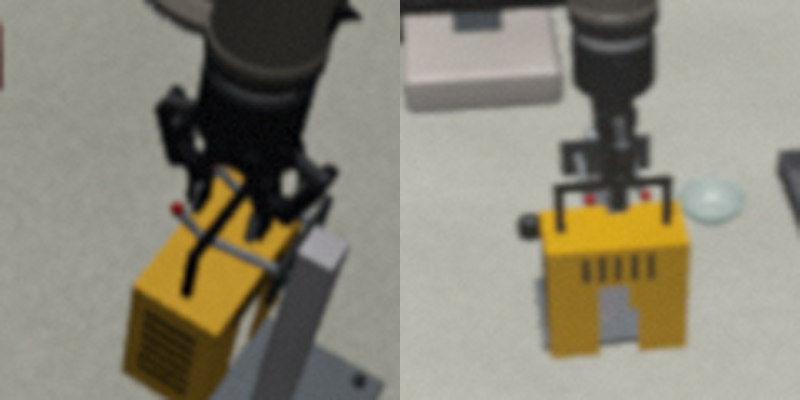

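The guard hangs free: forces are about zero and it is upright. I rise straight up, then go over the drum and look.

Emit:
{"op": "move_arm", "data": {
  "steps": [
    {"fingers":40,"translation":[0,0,10],"turn":0},
    {"fingers":40,"translation":[0,0,20],"turn":0},
    {"fingers":40,"translation":[0,0,30],"turn":0},
    {"fingers":40,"translation":[0,0,30],"turn":0},
    {"fingers":60,"translation":[5,-55,0],"turn":-0.025},
    {"fingers":60,"translation":[5,-55,0],"turn":-0.025},
    {"fingers":60,"translation":[5,-55,0],"turn":-0.025},
    {"fingers":60,"translation":[5,-55,0],"turn":-0.025},
    {"fingers":60,"translation":[5,-55,0],"turn":-0.025},
    {"fingers":60,"translation":[5,-55,0],"turn":-0.025}
  ]
}}

```text
t: 13.85
eef_pos: [0.5052, -0.1006, 0.2782]
tool_rot: [0.0, -0.653, 0.758, -0.001]
contact_force: [0.8, -0.5, -0.3]
gripper_width: 0.701
```

Emit:
{"op": "move_arm", "data": {
  "steps": [
    {"fingers":60,"translation":[7,-51,-30],"turn":-0.027},
    {"fingers":60,"translation":[0,0,-30],"turn":0},
    {"fingers":60,"translation":[0,0,0],"turn":0}
  ]
}}

```text
t: 14.22
eef_pos: [0.5105, -0.1498, 0.2158]
tool_rot: [-0.001, -0.642, 0.766, 0.002]
contact_force: [-0.3, -0.9, 1.0]
gripper_width: 0.699
```

Run:
```python
from h import *
np.set_printoptions(precision=4,suppress=True)
o=get_obs();print(o["t"],o["eef_pos"],o["tool_rot"],o["gripper_width"],o["contact_force"],o["torque"])
k=calibration("wrist");im=read_camera("wrist");cv2.imwrite("pics/w9.png",im)
print(k)
for n,z in(("drum_centre",.078),("exciter",0)):
    for d in place_of("wrist",n): print(n,d["xy"],d["conf"],onz(k,d["xy"],z))
for c in("scene","side"):
    im=read_camera(c);cv2.imwrite(f"pics/{c}9.png",im)
    k=calibration(c)
    for n,z in(("drum_centre",.078),("exciter",0),("guard_bar",.235)):
        for d in place_of(c,n)[:6]: print(c,n,d["xy"],d["conf"],onz(k,d["xy"],z))
```

```text
14.225 [ 0.5105 -0.1498  0.2158] [-0.0011 -0.6423  0.7665  0.0018] 0.699203745160194 [-0.2958 -0.8854  1.0207] [ 0.0133 -0.0468  0.0231]
{'camera_matrix': array([[291.2622,   0.    , 254.1141],
       [  0.    , 291.2622, 192.9459],
       [  0.    ,   0.    ,   1.    ]]), 'k1': -0.025611407690550713, 'rvec': array([-1.8962,  2.2621,  0.3092]), 'tvec': array([-0.0565,  0.4708,  0.5365])}
exciter [256.5, 165.4] 0.86 [ 0.5089 -0.1509  0.    ]
scene drum_centre [200.4, 191.2] 0.75 [ 0.5106 -0.1533  0.078 ]
scene exciter [203.2, 204.7] 0.64 [ 0.5063 -0.1572  0.    ]
scene exciter [396.5, 288.3] 0.54 [0.4079 0.4829 0.    ]
scene guard_bar [220.0, 93.0] 0.95 [ 0.2387 -0.2838  0.235 ]
scene guard_bar [128.3, 208.5] 0.89 [ 0.7438 -0.1584  0.235 ]
scene guard_bar [238.7, 145.6] 0.82 [ 0.4024 -0.0768  0.235 ]
scene guard_bar [313.8, 209.0] 0.63 [0.4723 0.2165 0.235 ]
scene guard_bar [206.5, 207.1] 0.32 [ 0.6261 -0.0045  0.235 ]
side drum_centre [283.3, 262.5] 0.72 [ 0.5069 -0.1581  0.078 ]
side guard_bar [162.9, 308.1] 0.81 [ 0.2199 -0.3454  0.235 ]
side guard_bar [207.5, 257.1] 0.8 [ 0.3122 -0.2319  0.235 ]
side guard_bar [252.5, 135.3] 0.72 [0.4715 0.2308 0.235 ]
side guard_bar [371.4, 267.9] 0.72 [ 0.6679 -0.3096  0.235 ]
side guard_bar [253.3, 137.2] 0.27 [0.4728 0.22   0.235 ]
```

View pics/w9.png

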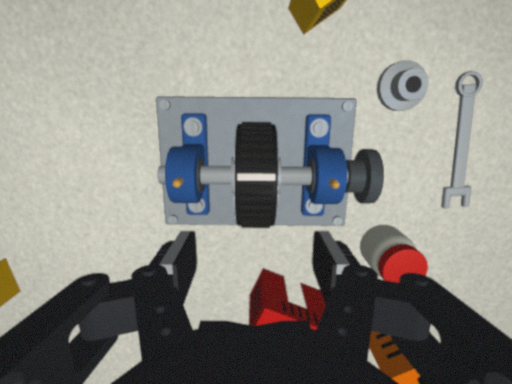

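View pics/side9.png

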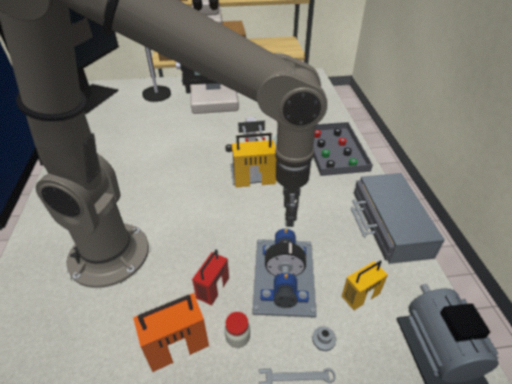

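View pics/scene9.png

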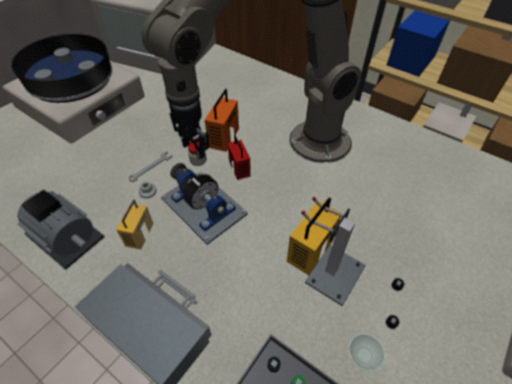

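Run:
```python
from h import *
np.set_printoptions(precision=4,suppress=True)
k=calibration("wrist")
P=[onz(k,p,.014) for p in((157.5,97.5),(355.5,98),(345,226),(165.5,226))]
for p in P:print(p)
print("c",np.mean(P,0),"yaw",np.degrees(np.arctan2(*(P[1]-P[2])[[1,0]])),np.degrees(np.arctan2(*(P[0]-P[3])[[1,0]])),"edges",np.degrees(np.arctan2(*(P[0]-P[1])[[1,0]]))-90,np.degrees(np.arctan2(*(P[3]-P[2])[[1,0]]))-90)
a,b=onz(k,(210,175.3),.078),onz(k,(300,175.3),.078);print("shaft",a,b,np.degrees(np.arctan2(*(a-b)[[1,0]]))-90)
l,r=onz(k,(236,177),.134),onz(k,(276.5,177),.134);print("line",l,r,(l+r)/2,np.linalg.norm(l-r))
im=cv2.imread("pics/w9.png");cv2.imwrite("pics/w9c.png",cv2.resize(im[85:240,150:390],None,fx=3.3,fy=3.3,interpolation=2))
```

```text
[ 0.6193 -0.0449  0.014 ]
[ 0.576  -0.2874  0.014 ]
[ 0.4081 -0.2584  0.014 ]
[ 0.4517 -0.0118  0.014 ]
c [ 0.5138 -0.1507  0.014 ] yaw -9.795709464236467 -11.171101912891661 edges -10.138488373891903 -10.017459511272094
shaft [ 0.5228 -0.1005  0.078 ] [ 0.5056 -0.1982  0.078 ] -10.012002481786439
line [ 0.5272 -0.1339  0.134 ] [ 0.5208 -0.1701  0.134 ] [ 0.524 -0.152  0.134] 0.03675278493630797
```

View pics/w9c.png

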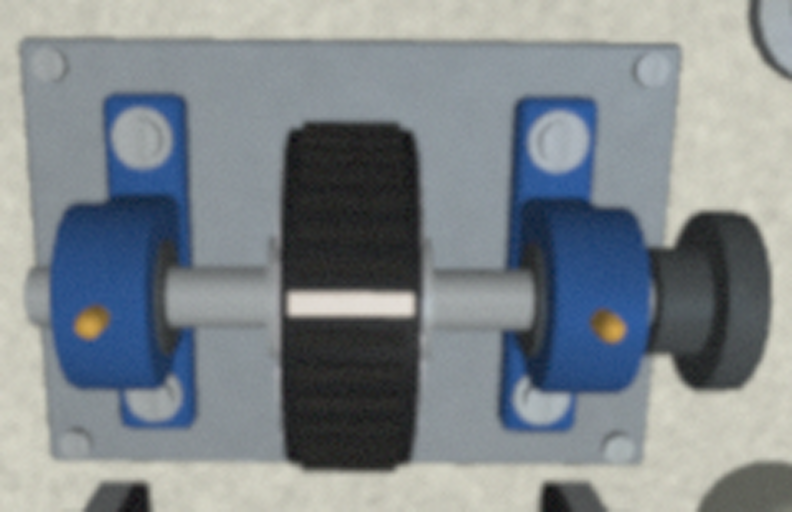

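Run:
```python
from h import *
np.set_printoptions(precision=4,suppress=True)
k=calibration("wrist");R=cv2.Rodrigues(k["rvec"])[0];o=get_obs()
for dz in(0,.02,.028,.035,.046,.055): 
    p=o["eef_pos"]+[0,0,dz];print(dz,R@p+k["tvec"],proj(k,p))
print(R@[0,0,-1])
im=cv2.imread("pics/w9.png");cv2.imwrite("pics/w9d.png",cv2.resize(im[220:330,130:380],None,fx=3.2,fy=3.2,interpolation=2))
im=cv2.imread("pics/wrist2.png");cv2.imwrite("pics/w2d.png",cv2.resize(im[220:330,180:330],None,fx=4,fy=4,interpolation=2))
```

```text
0 [0.0018 0.0191 0.1869] [256.9072 222.7666]
0.02 [0.0018 0.0244 0.1676] [257.239  235.3473]
0.028 [0.0018 0.0265 0.1599] [257.394  241.2258]
0.035 [0.0018 0.0284 0.1531] [257.5423 246.8527]
0.046 [0.0018 0.0313 0.1425] [257.8034 256.7646]
0.055 [0.0018 0.0336 0.1338] [258.0475 266.0331]
[-0.0003 -0.2636  0.9646]
```

View pics/w9d.png

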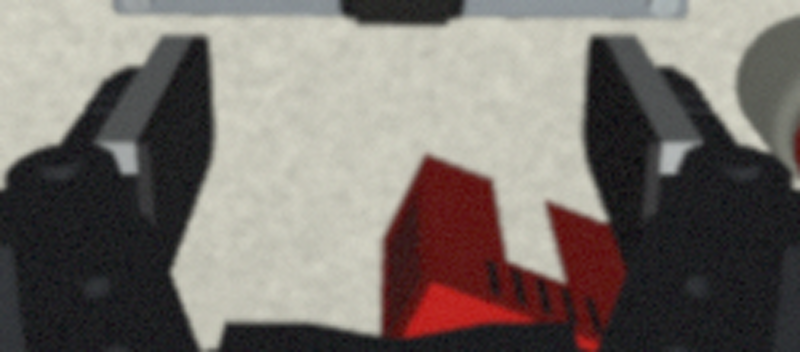

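View pics/w2d.png

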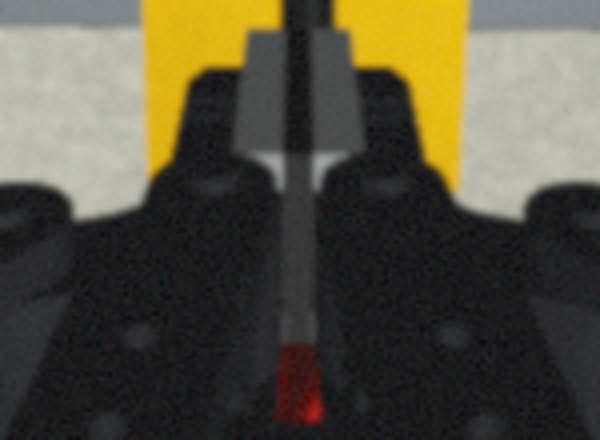

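Shaft yaw is -10.1° and the drum centre about (0.514, -0.150). The white line is about 10° past the top towards +x. The guard hangs properly at scene (315,230). I descend over the drum top to grip at about 42 mm radius.

Emit:
{"op": "move_arm", "data": {
  "steps": [
    {"fingers":62,"translation":[3.5,-1,-30],"turn":0},
    {"fingers":62,"translation":[0,0,-35],"turn":0},
    {"fingers":62,"translation":[0,0,-35],"turn":0},
    {"fingers":62,"translation":[0,0,-25],"turn":0},
    {"fingers":62,"translation":[0,0,-15],"turn":0},
    {"fingers":62,"translation":[0,0,-7],"turn":0},
    {"fingers":62,"translation":[0,0,0],"turn":0}
  ]
}}

```text
t: 15.65
eef_pos: [0.5158, -0.1509, 0.0704]
tool_rot: [0.0, -0.643, 0.766, -0.0]
contact_force: [0.1, -0.1, 0.1]
gripper_width: 0.724
```

Run:
```python
from h import *
np.set_printoptions(precision=4,suppress=True)
o=get_obs();print(o["t"],o["eef_pos"],o["gripper_width"],o["contact_force"],o["torque"])
a=[]
for c in("scene","side","wrist"):
    im=read_camera(c)
    s=im[140:240,150:250] if c=="scene" else im[210:310,235:335] if c=="side" else im[100:300,156:356]
    a.append(cv2.resize(s,(266,266),interpolation=2))
cv2.imwrite("pics/d1.png",np.hstack(a))
```

```text
15.65 [ 0.5158 -0.1509  0.0704] 0.7235594659693853 [ 0.0705 -0.1482  0.0676] [ 0.0182 -0.039   0.0005]
```

View pics/d1.png

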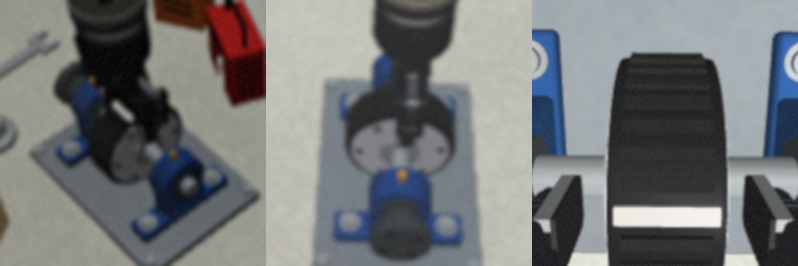

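The fingers straddle the drum near its top. I grip with 40 N.

Emit:
{"op": "move_arm", "data": {
  "steps": [
    {"fingers":30,"translation":[-2,0,0],"turn":0},
    {"fingers":30,"translation":[0,0,0],"turn":0},
    {"fingers":30,"translation":[0,0,0],"turn":0},
    {"fingers":30,"translation":[0,0,0],"turn":0},
    {"fingers":30,"translation":[0,0,0],"turn":0}
  ],
  "newtons": 40
}}

```text
t: 16.42
eef_pos: [0.5135, -0.1518, 0.071]
tool_rot: [-0.0, -0.642, 0.767, -0.001]
contact_force: [-3.1, -1.2, 6.5]
gripper_width: 0.461
```

```bash
cat > st.py <<'E'
from h import *
np.set_printoptions(precision=4,suppress=True)
def st():
    o=get_obs();C=np.array([.514,-.1503,.078]);a=np.radians(-10.05)
    ex=np.array([np.cos(a),np.sin(a),0]);ey=np.array([-np.sin(a),np.cos(a),0])
    g=o["eef_pos"]+[0,0,.051]-C; x,z=g@ex,g[2]
    F=o["contact_force"];M=o["torque"];
    print("t%.2f w%.3f x%.1f z%.1f y%.1f th%.1f r%.1f Fx%.2f Fy%.2f Fz%.2f My%.3f"%(o["t"],o["gripper_width"],x*1e3,z*1e3,g@ey*1e3,np.degrees(np.arctan2(x,z)),np.hypot(x,z)*1e3,F@ex,F@ey,F[2],M@ey), "Ty(eef) %.3f Ftan*r %.3f"%(M@ey+np.cross(g,F)@ey-np.cross([0,0,.051],F)@ey,np.cross(g,F)@ey))
E
python3 -c "
from st import *
st()"
```

```text
t16.43 w0.461 x-0.2 z44.0 y-1.5 th-0.3 r44.0 Fx-2.88 Fy-1.69 Fz6.55 My0.370 Ty(eef) 0.391 Ftan*r -0.125
```

```bash
cat > arc.py <<'E'
import numpy as np,sys
def arc(r,a,b,n):
    t=np.radians(np.linspace(a,b,n+1));x=r*np.sin(t);z=r*np.cos(t)
    P=np.round(np.c_[x*.9846,-x*.1745,z]*1e3*1e-3,1)
    for ang,d in zip(np.degrees(t[1:]),np.round(np.diff(P,axis=0),1)): print(round(ang,1),d.tolist())
arc(*map(float,sys.argv[1:4]),int(sys.argv[4]))
E
python3 arc.py 43 0 64 16
```

```text
4.0 [3.0, -0.5, -0.1]
8.0 [2.9, -0.5, -0.3]
12.0 [2.9, -0.6, -0.5]
16.0 [2.9, -0.5, -0.8]
20.0 [2.8, -0.5, -0.9]
24.0 [2.7, -0.5, -1.1]
28.0 [2.7, -0.4, -1.3]
32.0 [2.5, -0.5, -1.5]
36.0 [2.5, -0.4, -1.7]
40.0 [2.3, -0.4, -1.9]
44.0 [2.2, -0.4, -2.0]
48.0 [2.1, -0.4, -2.1]
52.0 [1.9, -0.3, -2.3]
56.0 [1.7, -0.3, -2.5]
60.0 [1.6, -0.3, -2.5]
64.0 [1.4, -0.2, -2.7]
```

Emit:
{"op": "move_arm", "data": {
  "steps": [
    {"fingers":30,"translation":[3,-0.5,-0.1],"turn":0},
    {"fingers":30,"translation":[2.9,-0.5,-0.3],"turn":0}
  ]
}}

```text
t: 16.68
eef_pos: [0.5143, -0.152, 0.0708]
tool_rot: [-0.004, -0.642, 0.767, 0.003]
contact_force: [-17.1, 0.6, 24.0]
gripper_width: 0.462
```

```bash
python3 -c "
from st import *
st()"
```

```text
t16.68 w0.462 x0.5 z43.8 y-1.6 th0.7 r43.8 Fx-16.91 Fy-2.34 Fz24.02 My4.242 Ty(eef) 4.350 Ftan*r -0.755
```

Emit:
{"op": "move_arm", "data": {
  "steps": [
    {"fingers":30,"translation":[2.9,-0.6,-0.5],"turn":0},
    {"fingers":30,"translation":[2.9,-0.5,-0.8],"turn":0}
  ]
}}

```text
t: 16.92
eef_pos: [0.5199, -0.153, 0.0693]
tool_rot: [-0.004, -0.642, 0.767, 0.003]
contact_force: [-15.1, 1.4, 20.9]
gripper_width: 0.459
```

```bash
python3 -c "
from st import *
st()"
```

```text
t16.93 w0.459 x6.3 z42.3 y-1.6 th8.5 r42.8 Fx-15.15 Fy-1.24 Fz20.89 My3.912 Ty(eef) 3.912 Ftan*r -0.772
```

Emit:
{"op": "move_arm", "data": {
  "steps": [
    {"fingers":30,"translation":[2.8,-0.5,-0.9],"turn":0},
    {"fingers":30,"translation":[2.7,-0.5,-1.1],"turn":0}
  ]
}}

```text
t: 17.18
eef_pos: [0.5257, -0.1541, 0.0672]
tool_rot: [-0.004, -0.642, 0.767, 0.003]
contact_force: [-16.2, 1.8, 20.7]
gripper_width: 0.462
```

```bash
python3 -c "
from st import *
st()"
```

```text
t17.18 w0.462 x12.1 z40.2 y-1.7 th16.8 r42.0 Fx-16.28 Fy-1.10 Fz20.68 My3.753 Ty(eef) 3.678 Ftan*r -0.905
```

The drum turns with the arm. The pads add torsional drag of their own, so I go to 20 N grip and compare forward and backward sweeps, since drag and pad friction flip sign and gravity does not.

Emit:
{"op": "move_arm", "data": {
  "steps": [
    {"fingers":30,"translation":[2.7,-0.4,-1.3],"turn":0},
    {"fingers":30,"translation":[2.5,-0.5,-1.5],"turn":0}
  ],
  "newtons": 20
}}

```text
t: 17.42
eef_pos: [0.5314, -0.1552, 0.0645]
tool_rot: [-0.003, -0.642, 0.767, 0.003]
contact_force: [-13.9, -0.3, 18.8]
gripper_width: 0.463
```

```bash
python3 -c "
from st import *
st()"
```

```text
t17.43 w0.463 x18.0 z37.5 y-1.7 th25.6 r41.5 Fx-13.61 Fy-2.76 Fz18.79 My3.453 Ty(eef) 3.300 Ftan*r -0.847
```

Emit:
{"op": "move_arm", "data": {
  "steps": [
    {"fingers":30,"translation":[2.5,-0.4,-1.7],"turn":0},
    {"fingers":30,"translation":[2.3,-0.4,-1.9],"turn":0}
  ]
}}

```text
t: 17.68
eef_pos: [0.5368, -0.1562, 0.0611]
tool_rot: [-0.003, -0.642, 0.767, 0.002]
contact_force: [-13.4, 0.7, 22.0]
gripper_width: 0.466
```

```bash
python3 -c "
from st import *
st()"
```

```text
t17.68 w0.466 x23.4 z34.1 y-1.8 th34.5 r41.4 Fx-13.34 Fy-1.67 Fz22.00 My3.312 Ty(eef) 3.022 Ftan*r -0.970
```

Emit:
{"op": "move_arm", "data": {
  "steps": [
    {"fingers":30,"translation":[2.2,-0.4,-2.0],"turn":0},
    {"fingers":30,"translation":[2.1,-0.4,-2.1],"turn":0}
  ]
}}

```text
t: 17.92
eef_pos: [0.5416, -0.1571, 0.0571]
tool_rot: [-0.003, -0.642, 0.767, 0.002]
contact_force: [-13.6, 1.1, 20.4]
gripper_width: 0.458
```

```bash
python3 -c "
from st import *
st()"
```

```text
t17.93 w0.458 x28.4 z30.1 y-1.8 th43.3 r41.4 Fx-13.59 Fy-1.32 Fz20.37 My3.079 Ty(eef) 2.784 Ftan*r -0.988
```

Emit:
{"op": "move_arm", "data": {
  "steps": [
    {"fingers":30,"translation":[1.9,-0.3,-2.3],"turn":0},
    {"fingers":30,"translation":[1.7,-0.3,-2.5],"turn":0}
  ]
}}

```text
t: 18.18
eef_pos: [0.5461, -0.1579, 0.0527]
tool_rot: [-0.002, -0.642, 0.767, 0.001]
contact_force: [-10.3, -0.0, 19.9]
gripper_width: 0.46
```

```bash
python3 -c "
from st import *
st()"
```

```text
t18.18 w0.460 x33.0 z25.7 y-1.9 th52.1 r41.8 Fx-10.16 Fy-1.84 Fz19.92 My2.743 Ty(eef) 2.344 Ftan*r -0.918
```

Emit:
{"op": "move_arm", "data": {
  "steps": [
    {"fingers":30,"translation":[1.6,-0.3,-2.5],"turn":0},
    {"fingers":30,"translation":[1.4,-0.2,-2.7],"turn":0}
  ]
}}

```text
t: 18.42
eef_pos: [0.5499, -0.1586, 0.0478]
tool_rot: [-0.002, -0.642, 0.767, 0.001]
contact_force: [-11.1, 0.3, 22.9]
gripper_width: 0.466
```

```bash
python3 -c "
from st import *
st()
im=[]
for c in('scene','side','wrist'):
    i=read_camera(c)
    s=i[140:240,150:250] if c=='scene' else i[210:310,235:335] if c=='side' else i[100:300,156:356]
    im.append(cv2.resize(s,(266,266),interpolation=2))
cv2.imwrite('pics/d2.png',np.hstack(im))
"; python3 arc.py 43 64 0 16
```

```text
t18.43 w0.466 x36.8 z20.8 y-1.9 th60.5 r42.2 Fx-10.94 Fy-1.63 Fz22.93 My2.493 Ty(eef) 1.981 Ftan*r -1.070
60.0 [-1.4, 0.2, 2.7]
56.0 [-1.6, 0.3, 2.5]
52.0 [-1.7, 0.3, 2.5]
48.0 [-1.9, 0.3, 2.3]
44.0 [-2.1, 0.4, 2.1]
40.0 [-2.2, 0.4, 2.0]
36.0 [-2.3, 0.4, 1.9]
32.0 [-2.5, 0.4, 1.7]
28.0 [-2.5, 0.5, 1.5]
24.0 [-2.7, 0.4, 1.3]
20.0 [-2.7, 0.5, 1.1]
16.0 [-2.8, 0.5, 0.9]
12.0 [-2.9, 0.5, 0.8]
8.0 [-2.9, 0.6, 0.5]
4.0 [-2.9, 0.5, 0.3]
0.0 [-3.0, 0.5, 0.1]
```

View pics/d2.png

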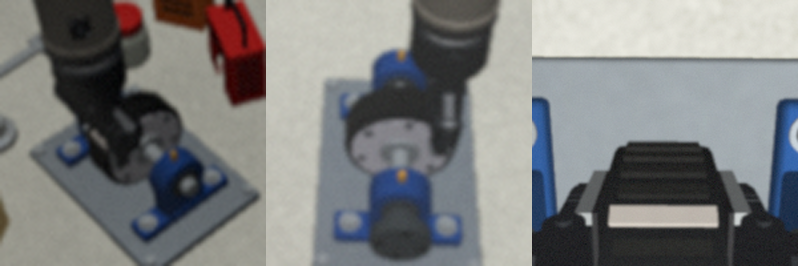

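Emit:
{"op": "move_arm", "data": {
  "steps": [
    {"fingers":30,"translation":[-1.4,0.2,2.7],"turn":0},
    {"fingers":30,"translation":[-1.6,0.3,2.5],"turn":0},
    {"fingers":30,"translation":[-1.7,0.3,2.5],"turn":0}
  ]
}}

```text
t: 18.95
eef_pos: [0.5468, -0.1579, 0.0526]
tool_rot: [-0.0, -0.642, 0.767, -0.0]
contact_force: [4.5, -3.2, -16.3]
gripper_width: 0.462
```

```bash
python3 -c "
from st import *
st()"
```

```text
t18.95 w0.462 x33.6 z25.6 y-1.8 th52.8 r42.3 Fx4.98 Fy-2.33 Fz-16.32 My-1.513 Ty(eef) -1.090 Ftan*r 0.676
```

Emit:
{"op": "move_arm", "data": {
  "steps": [
    {"fingers":30,"translation":[-1.9,0.3,2.3],"turn":0},
    {"fingers":30,"translation":[-2.1,0.4,2.1],"turn":0}
  ]
}}

```text
t: 19.2
eef_pos: [0.543, -0.1572, 0.057]
tool_rot: [0.0, -0.642, 0.767, -0.0]
contact_force: [4.0, -4.5, -12.8]
gripper_width: 0.464
```

```bash
python3 -c "
from st import *
st()"
```

```text
t19.20 w0.464 x29.7 z30.0 y-1.7 th44.8 r42.2 Fx4.70 Fy-3.78 Fz-12.82 My-1.534 Ty(eef) -1.252 Ftan*r 0.522
```

Emit:
{"op": "move_arm", "data": {
  "steps": [
    {"fingers":30,"translation":[-2.2,0.4,2.0],"turn":0},
    {"fingers":30,"translation":[-2.3,0.4,1.9],"turn":0}
  ]
}}

```text
t: 19.45
eef_pos: [0.5387, -0.1564, 0.0609]
tool_rot: [0.0, -0.642, 0.767, -0.001]
contact_force: [4.0, -5.4, -15.0]
gripper_width: 0.467
```

```bash
python3 -c "
from st import *
st()"
```

```text
t19.45 w0.467 x25.3 z33.9 y-1.7 th36.8 r42.3 Fx4.85 Fy-4.66 Fz-15.05 My-1.604 Ty(eef) -1.305 Ftan*r 0.546
```

Emit:
{"op": "move_arm", "data": {
  "steps": [
    {"fingers":30,"translation":[-2.5,0.4,1.7],"turn":0},
    {"fingers":30,"translation":[-2.5,0.5,1.5],"turn":0}
  ]
}}

```text
t: 19.7
eef_pos: [0.534, -0.1556, 0.0643]
tool_rot: [0.0, -0.642, 0.767, -0.001]
contact_force: [5.7, -4.8, -14.0]
gripper_width: 0.463
```

```bash
python3 -c "
from st import *
st()"
```

```text
t19.70 w0.463 x20.6 z37.3 y-1.7 th28.9 r42.7 Fx6.47 Fy-3.73 Fz-14.02 My-1.813 Ty(eef) -1.612 Ftan*r 0.531
```

Emit:
{"op": "move_arm", "data": {
  "steps": [
    {"fingers":30,"translation":[-2.7,0.4,1.3],"turn":0},
    {"fingers":30,"translation":[-2.7,0.5,1.1],"turn":0}
  ]
}}

```text
t: 19.95
eef_pos: [0.5293, -0.1546, 0.067]
tool_rot: [0.001, -0.642, 0.767, -0.001]
contact_force: [5.7, -4.8, -12.2]
gripper_width: 0.462
```

```bash
python3 -c "
from st import *
st()"
```

```text
t19.95 w0.462 x15.8 z40.0 y-1.6 th21.6 r43.1 Fx6.47 Fy-3.73 Fz-12.19 My-1.810 Ty(eef) -1.687 Ftan*r 0.452
```

Emit:
{"op": "move_arm", "data": {
  "steps": [
    {"fingers":30,"translation":[-2.8,0.5,0.9],"turn":0},
    {"fingers":30,"translation":[-2.9,0.5,0.8],"turn":0}
  ]
}}

```text
t: 20.2
eef_pos: [0.5244, -0.1537, 0.0691]
tool_rot: [0.001, -0.642, 0.767, -0.002]
contact_force: [7.3, -5.0, -12.6]
gripper_width: 0.464
```

```bash
python3 -c "
from st import *
st()"
```

```text
t20.20 w0.464 x10.8 z42.1 y-1.6 th14.4 r43.5 Fx8.07 Fy-3.63 Fz-12.56 My-2.145 Ty(eef) -2.081 Ftan*r 0.475
```

Emit:
{"op": "move_arm", "data": {
  "steps": [
    {"fingers":30,"translation":[-2.9,0.6,0.5],"turn":0},
    {"fingers":30,"translation":[-2.9,0.5,0.3],"turn":0}
  ]
}}

```text
t: 20.45
eef_pos: [0.5197, -0.1529, 0.0705]
tool_rot: [0.002, -0.642, 0.767, -0.003]
contact_force: [8.5, -5.6, -11.1]
gripper_width: 0.462
```

```bash
python3 -c "
from st import *
st()"; python3 arc.py 43 4 -64 17
```

```text
t20.45 w0.462 x6.0 z43.5 y-1.6 th7.9 r43.9 Fx9.35 Fy-3.99 Fz-11.10 My-2.443 Ty(eef) -2.446 Ftan*r 0.474
0.0 [-3.0, 0.5, 0.1]
-4.0 [-3.0, 0.5, -0.1]
-8.0 [-2.9, 0.5, -0.3]
-12.0 [-2.9, 0.6, -0.5]
-16.0 [-2.9, 0.5, -0.8]
-20.0 [-2.8, 0.5, -0.9]
-24.0 [-2.7, 0.5, -1.1]
-28.0 [-2.7, 0.4, -1.3]
-32.0 [-2.5, 0.5, -1.5]
-36.0 [-2.5, 0.4, -1.7]
-40.0 [-2.3, 0.4, -1.9]
-44.0 [-2.2, 0.4, -2.0]
-48.0 [-2.1, 0.4, -2.1]
-52.0 [-1.9, 0.3, -2.3]
-56.0 [-1.7, 0.3, -2.5]
-60.0 [-1.6, 0.3, -2.5]
-64.0 [-1.4, 0.2, -2.7]
```

Emit:
{"op": "move_arm", "data": {
  "steps": [
    {"fingers":30,"translation":[-3,0.5,0.1],"turn":0},
    {"fingers":30,"translation":[-3,0.5,-0.1],"turn":0}
  ]
}}

```text
t: 20.7
eef_pos: [0.5151, -0.152, 0.0713]
tool_rot: [0.003, -0.642, 0.767, -0.004]
contact_force: [9.8, -5.7, -6.5]
gripper_width: 0.462
```

```bash
python3 -c "
from st import *
st()"
```

```text
t20.70 w0.462 x1.4 z44.3 y-1.5 th1.8 r44.3 Fx10.63 Fy-3.95 Fz-6.47 My-2.672 Ty(eef) -2.735 Ftan*r 0.480
```

Emit:
{"op": "move_arm", "data": {
  "steps": [
    {"fingers":30,"translation":[-2.9,0.5,-0.3],"turn":0},
    {"fingers":30,"translation":[-2.9,0.6,-0.5],"turn":0}
  ]
}}

```text
t: 20.95
eef_pos: [0.5108, -0.1512, 0.0715]
tool_rot: [0.004, -0.642, 0.767, -0.005]
contact_force: [10.5, -6.4, -2.2]
gripper_width: 0.457
```

```bash
python3 -c "
from st import *
st()"
```

```text
t20.95 w0.457 x-3.0 z44.5 y-1.5 th-3.8 r44.6 Fx11.47 Fy-4.45 Fz-2.19 My-2.562 Ty(eef) -2.644 Ftan*r 0.504
```

Emit:
{"op": "move_arm", "data": {
  "steps": [
    {"fingers":30,"translation":[-2.9,0.5,-0.8],"turn":0},
    {"fingers":30,"translation":[-2.8,0.5,-0.9],"turn":0}
  ]
}}

```text
t: 21.2
eef_pos: [0.5068, -0.1505, 0.071]
tool_rot: [0.005, -0.642, 0.767, -0.006]
contact_force: [9.4, -5.8, 8.1]
gripper_width: 0.463
```

```bash
python3 -c "
from st import *
st()"
```

```text
t21.20 w0.463 x-7.1 z44.0 y-1.4 th-9.1 r44.6 Fx10.29 Fy-4.03 Fz8.12 My-2.732 Ty(eef) -2.746 Ftan*r 0.510
```

Emit:
{"op": "move_arm", "data": {
  "steps": [
    {"fingers":30,"translation":[-2.7,0.5,-1.1],"turn":0},
    {"fingers":30,"translation":[-2.7,0.4,-1.3],"turn":0}
  ]
}}

```text
t: 21.45
eef_pos: [0.5028, -0.1497, 0.07]
tool_rot: [0.006, -0.642, 0.767, -0.007]
contact_force: [7.5, -3.8, 16.4]
gripper_width: 0.46
```

```bash
python3 -c "
from st import *
st()"
```

```text
t21.45 w0.460 x-11.1 z43.0 y-1.4 th-14.5 r44.4 Fx8.08 Fy-2.46 Fz16.42 My-2.144 Ty(eef) -2.026 Ftan*r 0.530
```

Emit:
{"op": "move_arm", "data": {
  "steps": [
    {"fingers":30,"translation":[-2.5,0.5,-1.5],"turn":0},
    {"fingers":30,"translation":[-2.5,0.4,-1.7],"turn":0}
  ]
}}

```text
t: 21.7
eef_pos: [0.498, -0.1489, 0.0678]
tool_rot: [0.006, -0.642, 0.767, -0.007]
contact_force: [2.7, -4.2, 29.2]
gripper_width: 0.461
```

```bash
python3 -c "
from st import *
st()"
```

```text
t21.70 w0.461 x-16.0 z40.8 y-1.4 th-21.4 r43.8 Fx3.42 Fy-3.70 Fz29.25 My-1.605 Ty(eef) -1.172 Ftan*r 0.607
```

Emit:
{"op": "move_arm", "data": {
  "steps": [
    {"fingers":30,"translation":[-2.3,0.4,-1.9],"turn":0},
    {"fingers":30,"translation":[-2.2,0.4,-2.0],"turn":0}
  ]
}}

```text
t: 21.95
eef_pos: [0.4924, -0.1478, 0.0639]
tool_rot: [0.005, -0.642, 0.767, -0.007]
contact_force: [-0.7, -3.8, 26.7]
gripper_width: 0.464
```

```bash
python3 -c "
from st import *
st()"
```

```text
t21.95 w0.464 x-21.7 z36.9 y-1.4 th-30.5 r42.8 Fx0.01 Fy-3.87 Fz26.70 My-0.554 Ty(eef) 0.026 Ftan*r 0.580
```

Emit:
{"op": "move_arm", "data": {
  "steps": [
    {"fingers":30,"translation":[-2.1,0.4,-2.1],"turn":0},
    {"fingers":30,"translation":[-1.9,0.3,-2.3],"turn":0}
  ]
}}

```text
t: 22.2
eef_pos: [0.4869, -0.1468, 0.0588]
tool_rot: [0.004, -0.642, 0.767, -0.006]
contact_force: [-2.4, -3.0, 35.9]
gripper_width: 0.467
```

```bash
python3 -c "
from st import *
st()"
```

```text
t22.20 w0.467 x-27.3 z31.8 y-1.3 th-40.6 r42.0 Fx-1.80 Fy-3.37 Fz35.86 My-0.428 Ty(eef) 0.586 Ftan*r 0.923
```

Emit:
{"op": "move_arm", "data": {
  "steps": [
    {"fingers":30,"translation":[-1.7,0.3,-2.5],"turn":0},
    {"fingers":30,"translation":[-1.6,0.3,-2.5],"turn":0},
    {"fingers":30,"translation":[-1.4,0.2,-2.7],"turn":0}
  ]
}}

```text
t: 22.58
eef_pos: [0.4802, -0.1456, 0.0501]
tool_rot: [0.003, -0.642, 0.767, -0.004]
contact_force: [-3.7, -2.8, 26.8]
gripper_width: 0.463
```

```bash
python3 -c "
from st import *
st()
im=[]
for c in('scene','side','wrist'):
    i=read_camera(c)
    s=i[140:240,150:250] if c=='scene' else i[210:310,235:335] if c=='side' else i[100:300,156:356]
    im.append(cv2.resize(s,(266,266),interpolation=2))
cv2.imwrite('pics/d3.png',np.hstack(im))
"
```

```text
t22.57 w0.463 x-34.1 z23.1 y-1.3 th-55.9 r41.2 Fx-3.12 Fy-3.40 Fz26.81 My0.002 Ty(eef) 1.004 Ftan*r 0.842
```

View pics/d3.png

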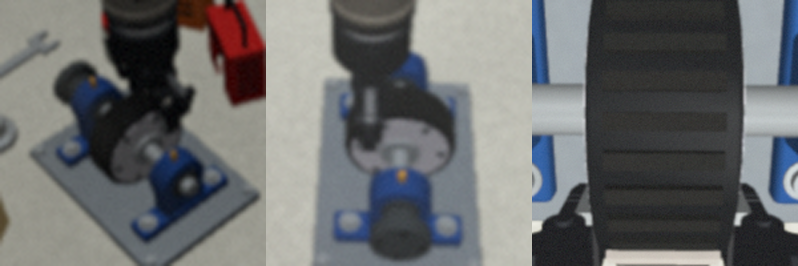

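Emit:
{"op": "move_arm", "data": {
  "steps": [
    {"fingers":30,"translation":[1.4,-0.2,2.7],"turn":0},
    {"fingers":30,"translation":[1.6,-0.3,2.5],"turn":0},
    {"fingers":30,"translation":[1.7,-0.3,2.5],"turn":0}
  ]
}}

```text
t: 23.1
eef_pos: [0.4801, -0.1455, 0.051]
tool_rot: [0.0, -0.642, 0.767, 0.0]
contact_force: [8.8, -5.9, -35.8]
gripper_width: 0.466
```

```bash
python3 -c "
from st import *
st()"
```

```text
t23.10 w0.466 x-34.2 z24.0 y-1.2 th-54.9 r41.8 Fx9.73 Fy-4.29 Fz-35.80 My-1.832 Ty(eef) -3.319 Ftan*r -0.990
```

Emit:
{"op": "move_arm", "data": {
  "steps": [
    {"fingers":30,"translation":[1.9,-0.3,2.3],"turn":0},
    {"fingers":30,"translation":[2.1,-0.4,2.1],"turn":0}
  ]
}}

```text
t: 23.35
eef_pos: [0.4811, -0.1456, 0.0541]
tool_rot: [-0.002, -0.642, 0.767, 0.003]
contact_force: [4.4, -5.2, -36.4]
gripper_width: 0.463
```

```bash
python3 -c "
from st import *
st()"
```

```text
t23.35 w0.463 x-33.2 z27.1 y-1.1 th-50.8 r42.9 Fx5.21 Fy-4.37 Fz-36.35 My-0.669 Ty(eef) -2.000 Ftan*r -1.066
```

Emit:
{"op": "move_arm", "data": {
  "steps": [
    {"fingers":30,"translation":[2.2,-0.4,2.0],"turn":0},
    {"fingers":30,"translation":[2.3,-0.4,1.9],"turn":0}
  ]
}}

```text
t: 23.6
eef_pos: [0.4827, -0.146, 0.0572]
tool_rot: [-0.004, -0.642, 0.767, 0.005]
contact_force: [0.4, -2.5, -31.9]
gripper_width: 0.456
```

```bash
python3 -c "
from st import *
st()"
```

```text
t23.60 w0.456 x-31.6 z30.2 y-1.2 th-46.3 r43.7 Fx0.86 Fy-2.39 Fz-31.91 My0.352 Ty(eef) -0.674 Ftan*r -0.982
```

Emit:
{"op": "move_arm", "data": {
  "steps": [
    {"fingers":30,"translation":[2.5,-0.4,1.7],"turn":0},
    {"fingers":30,"translation":[2.5,-0.5,1.5],"turn":0}
  ]
}}

```text
t: 23.85
eef_pos: [0.4847, -0.1464, 0.0598]
tool_rot: [-0.006, -0.642, 0.767, 0.007]
contact_force: [-6.5, -1.3, -25.4]
gripper_width: 0.463
```

```bash
python3 -c "
from st import *
st()"
```

```text
t23.85 w0.463 x-29.5 z32.8 y-1.3 th-42.0 r44.1 Fx-6.20 Fy-2.42 Fz-25.40 My1.594 Ty(eef) 0.958 Ftan*r -0.952
```

Emit:
{"op": "move_arm", "data": {
  "steps": [
    {"fingers":30,"translation":[2.7,-0.4,1.3],"turn":0},
    {"fingers":30,"translation":[2.7,-0.5,1.1],"turn":0}
  ]
}}

```text
t: 24.1
eef_pos: [0.4875, -0.1469, 0.0621]
tool_rot: [-0.007, -0.642, 0.767, 0.009]
contact_force: [-13.6, 0.6, -18.4]
gripper_width: 0.463
```

```bash
python3 -c "
from st import *
st()"
```

```text
t24.10 w0.463 x-26.7 z35.1 y-1.3 th-37.3 r44.1 Fx-13.47 Fy-1.76 Fz-18.45 My3.164 Ty(eef) 2.886 Ftan*r -0.965
```

Emit:
{"op": "move_arm", "data": {
  "steps": [
    {"fingers":30,"translation":[2.8,-0.5,0.9],"turn":0},
    {"fingers":30,"translation":[2.9,-0.5,0.8],"turn":0}
  ]
}}

```text
t: 24.35
eef_pos: [0.4915, -0.1477, 0.0641]
tool_rot: [-0.009, -0.642, 0.767, 0.01]
contact_force: [-19.0, 2.2, -7.1]
gripper_width: 0.461
```

```bash
python3 -c "
from st import *
st()"
```

```text
t24.35 w0.461 x-22.6 z37.1 y-1.4 th-31.3 r43.4 Fx-19.11 Fy-1.15 Fz-7.06 My4.412 Ty(eef) 4.518 Ftan*r -0.869
```

Emit:
{"op": "move_arm", "data": {
  "steps": [
    {"fingers":30,"translation":[2.9,-0.6,0.5],"turn":0},
    {"fingers":30,"translation":[2.9,-0.5,0.3],"turn":0}
  ]
}}

```text
t: 24.6
eef_pos: [0.4971, -0.1488, 0.0656]
tool_rot: [-0.009, -0.642, 0.767, 0.01]
contact_force: [-22.2, 2.3, 0.7]
gripper_width: 0.461
```

```bash
python3 -c "
from st import *
st()"
```

```text
t24.60 w0.461 x-16.9 z38.6 y-1.5 th-23.6 r42.2 Fx-22.26 Fy-1.56 Fz0.75 My4.836 Ty(eef) 5.124 Ftan*r -0.847
```

Emit:
{"op": "move_arm", "data": {
  "steps": [
    {"fingers":30,"translation":[3,-0.5,0.1],"turn":0},
    {"fingers":30,"translation":[3,-0.5,-0.1],"turn":0}
  ]
}}

```text
t: 24.85
eef_pos: [0.504, -0.1501, 0.0664]
tool_rot: [-0.008, -0.642, 0.767, 0.009]
contact_force: [-23.9, 2.6, 6.6]
gripper_width: 0.464
```

```bash
python3 -c "
from st import *
st()"
```

```text
t24.85 w0.464 x-9.8 z39.4 y-1.5 th-14.0 r40.7 Fx-23.98 Fy-1.61 Fz6.56 My5.102 Ty(eef) 5.444 Ftan*r -0.881
```

```bash
cat > data.txt <<'E'
1 x6.3 z42.3 Fx-15.15 Fz20.89 My3.912
1 x12.1 z40.2 Fx-16.28 Fz20.68 My3.753
1 x18.0 z37.5 Fx-13.61 Fz18.79 My3.453
1 x23.4 z34.1 Fx-13.34 Fz22.00 My3.312
1 x28.4 z30.1 Fx-13.59 Fz20.37 My3.079
1 x33.0 z25.7 Fx-10.16 Fz19.92 My2.743
1 x36.8 z20.8 Fx-10.94 Fz22.93 My2.493
-1 x33.6 z25.6 Fx4.98 Fz-16.32 My-1.513
-1 x29.7 z30.0 Fx4.70 Fz-12.82 My-1.534
-1 x25.3 z33.9 Fx4.85 Fz-15.05 My-1.604
-1 x20.6 z37.3 Fx6.47 Fz-14.02 My-1.813
-1 x15.8 z40.0 Fx6.47 Fz-12.19 My-1.810
-1 x10.8 z42.1 Fx8.07 Fz-12.56 My-2.145
-1 x6.0 z43.5 Fx9.35 Fz-11.10 My-2.443
-1 x1.4 z44.3 Fx10.63 Fz-6.47 My-2.672
-1 x-3.0 z44.5 Fx11.47 Fz-2.19 My-2.562
-1 x-7.1 z44.0 Fx10.29 Fz8.12 My-2.732
-1 x-11.1 z43.0 Fx8.08 Fz16.42 My-2.144
-1 x-16.0 z40.8 Fx3.42 Fz29.25 My-1.605
-1 x-21.7 z36.9 Fx0.01 Fz26.70 My-0.554
-1 x-27.3 z31.8 Fx-1.80 Fz35.86 My-0.428
-1 x-34.1 z23.1 Fx-3.12 Fz26.81 My0.002
1 x-33.2 z27.1 Fx5.21 Fz-36.35 My-0.669
1 x-31.6 z30.2 Fx0.86 Fz-31.91 My0.352
1 x-29.5 z32.8 Fx-6.20 Fz-25.40 My1.594
1 x-26.7 z35.1 Fx-13.47 Fz-18.45 My3.164
1 x-22.6 z37.1 Fx-19.11 Fz-7.06 My4.412
1 x-16.9 z38.6 Fx-22.26 Fz0.75 My4.836
1 x-9.8 z39.4 Fx-23.98 Fz6.56 My5.102
E
cat > fit.py <<'E'
import re,numpy as np
from scipy.optimize import least_squares
np.set_printoptions(precision=3,suppress=True)
R=[]
for l in open("data.txt"):
    v=[float(a) for a in re.findall(r"-?\d+\.?\d*",l)];R.append(v)
R=np.array(R);s,x,z,Fx,Fz,My=R.T;x=x/1e3;z=z/1e3;th=np.arctan2(x,z)
def model(p):
    H,D,A,f,b,dx,dz=p
    T=My+(z+H+dz)*Fx-(x+dx)*Fz+b
    return T-(-D*s+A*np.sin(th+f))
best=None
for f0 in np.radians(range(-180,180,45)):
    for free in (0,1):
        pass
    r=least_squares(lambda p:np.r_[model(p)/.15,(p[1]-.26)/.02,(p[2]-.2)/.02,p[4]/.05,p[5]/.002,p[6]/.002],[.2,.26,.2,f0,0,0,0],loss="soft_l1")
    if best is None or r.cost<best.cost:best=r
    print(round(np.degrees(f0)),r.cost,r.x,"phi0 deg",np.degrees(r.x[3])%360)
p=best.x;m=model(p)
print("resid",m, "std",m.std());C=np.linalg.pinv(best.jac.T@best.jac);print("sd phi0",np.degrees(np.sqrt(C[3,3])))
H=p[0]
T=My+(z+H)*Fx-x*Fz
for a,b,c in zip(s,np.degrees(th),T):print(int(a),round(b),round(c,3))
E
python3 fit.py
```

```text
-180 13.971398524815124 [ 0.205  0.26   0.204 -1.467  0.052  0.001  0.   ] phi0 deg 275.93942391082754
-135 13.971398525847246 [ 0.205  0.26   0.204 -1.467  0.052  0.001 -0.   ] phi0 deg 275.93708651831935
-90 13.971398526799858 [ 0.205  0.26   0.204 -1.467  0.052  0.001  0.   ] phi0 deg 275.93992318409323
-45 13.971398525949791 [ 0.205  0.26   0.204 -1.467  0.052  0.001 -0.   ] phi0 deg 275.9397323953535
0 13.9713985245858 [ 0.205  0.26   0.204 -1.467  0.052  0.001  0.   ] phi0 deg 275.9393495024372
45 13.971398531815206 [ 0.205  0.26   0.204 -1.467  0.052  0.001  0.   ] phi0 deg 275.93604111285936
90 13.97139852427421 [ 0.205  0.26   0.204 -1.467  0.052  0.001 -0.   ] phi0 deg 275.93923791705936
135 13.971398524448912 [ 0.205  0.26   0.204  4.816  0.052  0.001 -0.   ] phi0 deg 275.9393021774126
resid [ 0.515 -0.018  0.274  0.045 -0.277  0.135 -0.459  0.104 -0.109 -0.102
  0.023 -0.042 -0.014 -0.046 -0.008  0.295 -0.124  0.017 -0.344 -0.028
  0.039  0.093 -0.162  0.055 -0.12  -0.054  0.129 -0.072 -0.192] std 0.1871742199761374
sd phi0 20.265394934331617
1 8 0.031
1 17 -0.492
1 26 -0.188
1 34 -0.395
1 43 -0.697
1 52 -0.26
1 61 -0.823
-1 53 0.185
-1 45 -0.048
-1 37 -0.064
-1 29 0.045
-1 22 -0.031
-1 14 -0.014
-1 8 -0.051
-1 2 -0.011
-1 -4 0.295
-1 -9 -0.11
-1 -14 0.043
-1 -21 -0.296
-1 -30 0.028
-1 -41 0.124
-1 -56 0.204
1 -51 -0.666
1 -46 -0.454
1 -42 -0.631
1 -37 -0.565
1 -31 -0.377
1 -24 -0.578
1 -14 -0.699
```

```bash
cat > fit2.py <<'E'
import re,numpy as np
from scipy.optimize import least_squares
np.set_printoptions(precision=3,suppress=True)
R=np.array([[float(a) for a in re.findall(r"-?\d+\.?\d*",l)] for l in open("data.txt")])[2:]
s,x,z,Fx,Fz,My=R.T;x=x/1e3;z=z/1e3;th=np.arctan2(x,z)
def model(p,):
    D,A,f,b,dx,dz,bx,bz=p
    T=(z+dz)*(Fx+bx)-(x+dx)*(Fz+bz)
    return T-(-D*s+A*np.sin(th+f))
for sb in (.01,.5):
  best=None
  for f0 in np.radians(range(-180,180,60)):
    r=least_squares(lambda p:np.r_[model(p)/.06,(p[1]-.2)/.02,p[4]/.003,p[5]/.005,p[6]/sb,p[7]/sb],[.7,.2,f0,0,0,0,0,0],loss="soft_l1")
    if best is None or r.cost<best.cost:best=r
  p=best.x;C=np.linalg.pinv(best.jac.T@best.jac)
  print(sb,best.cost,p,"phi0",np.degrees(p[2])%360,"sd",np.degrees(np.sqrt(C[2,2])));print(model(p))
E
python3 fit2.py
```

```text
0.01 12.649854906172688 [ 0.831  0.256  4.457  8.591  0.001  0.007  0.    -0.   ] phi0 255.39451512824414 sd 6.470260921341457
[ 0.11  -0.024 -0.058  0.016 -0.172  0.104 -0.037  0.006  0.013 -0.062
 -0.024 -0.02  -0.014  0.004 -0.019 -0.037 -0.027 -0.103  0.179  0.041
 -0.044  0.019  0.005 -0.054  0.007  0.019 -0.011]
0.5 11.75283003422728 [ 0.836  0.219  4.42   1.547  0.001  0.008  0.847 -0.11 ] phi0 253.2279365354269 sd 10.156805579188514
[ 0.116 -0.016 -0.05   0.026 -0.161  0.106 -0.035  0.008  0.015 -0.06
 -0.021 -0.017 -0.01   0.009 -0.014 -0.033 -0.023 -0.102  0.179  0.039
 -0.038  0.025  0.008 -0.052  0.007  0.018 -0.013]
```

Both fits place the heavy side towards -x, at roughly -85° to -105° from the top when the grip is at the top. I turn the drum to about -64° to bring it near the bottom, then regrip at the top and feel across the bottom.

Emit:
{"op": "move_arm", "data": {
  "steps": [
    {"fingers":30,"translation":[-3,0.5,0.1],"turn":0},
    {"fingers":30,"translation":[-3,0.5,-0.1],"turn":0},
    {"fingers":30,"translation":[-2.9,0.5,-0.3],"turn":0},
    {"fingers":30,"translation":[-2.9,0.6,-0.5],"turn":0},
    {"fingers":30,"translation":[-2.9,0.5,-0.8],"turn":0},
    {"fingers":30,"translation":[-2.8,0.5,-0.9],"turn":0},
    {"fingers":30,"translation":[-2.7,0.5,-1.1],"turn":0}
  ]
}}

```text
t: 25.72
eef_pos: [0.502, -0.1495, 0.0664]
tool_rot: [0.004, -0.642, 0.767, -0.004]
contact_force: [15.8, -7.3, -23.3]
gripper_width: 0.461
```

```bash
python3 -c "
from st import *
st()"
```

```text
t25.73 w0.461 x-12.0 z39.4 y-1.3 th-16.9 r41.2 Fx16.80 Fy-4.45 Fz-23.28 My-3.786 Ty(eef) -4.259 Ftan*r 0.384
```

Emit:
{"op": "move_arm", "data": {
  "steps": [
    {"fingers":30,"translation":[-2.7,0.4,-1.3],"turn":0},
    {"fingers":30,"translation":[-2.5,0.5,-1.5],"turn":0},
    {"fingers":30,"translation":[-2.5,0.4,-1.7],"turn":0}
  ]
}}

```text
t: 26.1
eef_pos: [0.4984, -0.1489, 0.0657]
tool_rot: [0.006, -0.642, 0.767, -0.007]
contact_force: [11.0, -7.4, 6.4]
gripper_width: 0.463
```

```bash
python3 -c "
from st import *
st()"
```

```text
t26.10 w0.463 x-15.6 z38.7 y-1.4 th-22.0 r41.7 Fx12.13 Fy-5.35 Fz6.37 My-3.331 Ty(eef) -3.381 Ftan*r 0.569
```

Emit:
{"op": "move_arm", "data": {
  "steps": [
    {"fingers":30,"translation":[-2.3,0.4,-1.9],"turn":0},
    {"fingers":30,"translation":[-2.2,0.4,-2.0],"turn":0},
    {"fingers":30,"translation":[-2.1,0.4,-2.1],"turn":0},
    {"fingers":30,"translation":[-1.9,0.3,-2.3],"turn":0},
    {"fingers":30,"translation":[-1.7,0.3,-2.5],"turn":0},
    {"fingers":30,"translation":[-1.6,0.3,-2.5],"turn":0},
    {"fingers":30,"translation":[-1.4,0.2,-2.7],"turn":0}
  ]
}}

```text
t: 26.98
eef_pos: [0.4823, -0.146, 0.0512]
tool_rot: [0.004, -0.642, 0.767, -0.006]
contact_force: [-3.1, -2.2, 23.6]
gripper_width: 0.465
```

```bash
python3 -c "
from st import *
st()
im=[]
for c in('scene','side','wrist'):
    i=read_camera(c);cv2.imwrite('pics/'+c+'20.png',i)
    s=i[150:230,160:240] if c=='scene' else i[220:300,245:325] if c=='side' else i[50:384,90:424]
    im.append(cv2.resize(s,(266,266) if c=='wrist' else (266,266),interpolation=2))
cv2.imwrite('pics/d4.png',np.hstack(im))
"
```

```text
t26.98 w0.465 x-31.9 z24.2 y-1.3 th-52.9 r40.0 Fx-2.64 Fy-2.66 Fz23.64 My0.152 Ty(eef) 0.978 Ftan*r 0.691
```

View pics/d4.png

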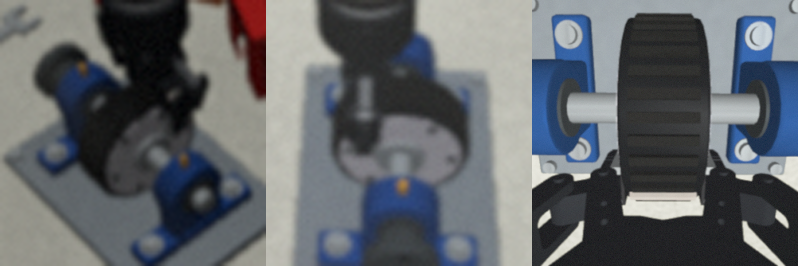

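```bash
cat > wl.py <<'E'
from h import *
C=np.array([.514,-.1503,.078]);a=np.radians(-10.05);EX=np.array([np.cos(a),np.sin(a),0]);EZ=np.array([0,0,1.])
def ang(k,xy,r=.0565):
    c,d=ray(k,xy);p=np.array([(c-C)@EX,c[2]-C[2]]);q=np.array([d@EX,d[2]])
    A=q@q;B=2*p@q;D=B*B-4*A*(p@p-r*r)
    if D<0:return None
    t=(-B-np.sqrt(D))/(2*A);h=p+t*q;return np.degrees(np.arctan2(h[0],h[1]))
E
python3 - <<'E'
from wl import *
k=calibration("wrist")
im=cv2.imread("pics/wrist20.png");cv2.imwrite("pics/w20c.png",cv2.resize(im[220:340,180:330],None,fx=4,fy=4,interpolation=2))
for y in(288,292,296,300,304):print(y,ang(k,(251,y)))
E
```

```text
288 -35.270701610516106
292 -40.01227851579923
296 -47.57811831159569
300 None
304 None
```

View pics/w20c.png

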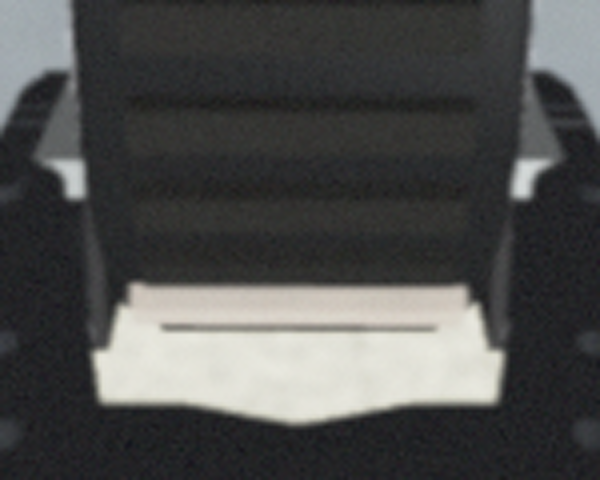

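The white line is at about -45°, from about +10° at the start, so the drum turned about -55° along with the grip (θ=-53°) without slipping. I release and move the open fingers along the arc to +30°.

```bash
python3 arc.py 43 -64 30 10
```

```text
-54.6 [3.6, -0.6, 6.1]
-45.2 [4.5, -0.8, 5.4]
-35.8 [5.2, -0.9, 4.6]
-26.4 [6.0, -1.1, 3.6]
-17.0 [6.4, -1.1, 2.6]
-7.6 [6.8, -1.2, 1.5]
1.8 [6.9, -1.2, 0.4]
11.2 [6.9, -1.3, -0.8]
20.6 [6.7, -1.1, -1.9]
30.0 [6.3, -1.2, -3.1]
```

Emit:
{"op": "move_arm", "data": {
  "steps": [
    {"fingers":62,"translation":[0,0,0],"turn":0},
    {"fingers":62,"translation":[0,0,0],"turn":0},
    {"fingers":62,"translation":[0,0,0],"turn":0},
    {"fingers":62,"translation":[0,0,0],"turn":0}
  ]
}}

```text
t: 27.62
eef_pos: [0.4753, -0.144, 0.0457]
tool_rot: [-0.0, -0.643, 0.766, 0.0]
contact_force: [0.2, -0.3, -0.0]
gripper_width: 0.728
```

```bash
python3 -c "
from st import *
st();o=get_obs();print(o['tool_rot'],o['contact_force'],o['torque'])"
```

```text
t27.62 w0.728 x-39.2 z18.7 y-0.5 th-64.5 r43.4 Fx0.29 Fy-0.29 Fz-0.01 My-0.033 Ty(eef) -0.042 Ftan*r 0.005
[-0.0001 -0.6427  0.7662  0.0002] [ 0.2391 -0.3364 -0.0051] [ 0.006  -0.0342  0.0017]
```

Emit:
{"op": "move_arm", "data": {
  "steps": [
    {"fingers":62,"translation":[3.6,-0.6,6.1],"turn":0},
    {"fingers":62,"translation":[4.5,-0.8,5.4],"turn":0},
    {"fingers":62,"translation":[5.2,-0.9,4.6],"turn":0},
    {"fingers":62,"translation":[6,-1.1,3.6],"turn":0},
    {"fingers":62,"translation":[6.4,-1.1,2.6],"turn":0},
    {"fingers":62,"translation":[6.8,-1.2,1.5],"turn":0},
    {"fingers":62,"translation":[6.9,-1.2,0.4],"turn":0},
    {"fingers":62,"translation":[6.9,-1.3,-0.8],"turn":0},
    {"fingers":62,"translation":[6.7,-1.1,-1.9],"turn":0},
    {"fingers":62,"translation":[6.3,-1.2,-3.1],"turn":0}
  ]
}}

```text
t: 28.88
eef_pos: [0.5352, -0.1548, 0.0641]
tool_rot: [-0.0, -0.643, 0.766, 0.0]
contact_force: [-0.5, 0.2, -0.2]
gripper_width: 0.721
```

Emit:
{"op": "move_arm", "data": {
  "steps": [
    {"fingers":62,"translation":[0,0,0],"turn":0},
    {"fingers":30,"translation":[0,0,0],"turn":0},
    {"fingers":30,"translation":[0,0,0],"turn":0},
    {"fingers":30,"translation":[0,0,0],"turn":0},
    {"fingers":30,"translation":[0,0,0],"turn":0}
  ],
  "newtons": 20
}}

```text
t: 29.5
eef_pos: [0.5343, -0.1556, 0.0645]
tool_rot: [-0.0, -0.642, 0.767, -0.0]
contact_force: [-1.2, -4.2, 2.6]
gripper_width: 0.468
```

```bash
python3 -c "
from st import *
st()
k=calibration('wrist');i=read_camera('wrist');cv2.imwrite('pics/w21.png',i)
from wl import ang
for y in range(150,330,20):print(y,ang(k,(256,y)))
"; python3 arc.py 43 30 60 6; python3 arc.py 43 60 -60 24
```

```text
t29.50 w0.468 x21.0 z37.5 y-1.7 th29.2 r43.0 Fx-0.44 Fy-4.39 Fz2.63 My0.306 Ty(eef) 0.257 Ftan*r -0.072
150 None
170 None
190 67.10405049386412
210 53.62427317171565
230 43.234358586323104
250 34.15082747742436
270 25.6306428039093
290 17.191209985674647
310 8.363368149078894
35.0 [3.1, -0.5, -2.0]
40.0 [2.9, -0.5, -2.3]
45.0 [2.7, -0.5, -2.5]
50.0 [2.5, -0.4, -2.8]
55.0 [2.3, -0.4, -2.9]
60.0 [2.0, -0.4, -3.2]
55.0 [-2.0, 0.4, 3.2]
50.0 [-2.3, 0.4, 2.9]
45.0 [-2.5, 0.4, 2.8]
40.0 [-2.7, 0.5, 2.5]
35.0 [-2.9, 0.5, 2.3]
30.0 [-3.1, 0.5, 2.0]
25.0 [-3.3, 0.6, 1.8]
20.0 [-3.4, 0.6, 1.4]
15.0 [-3.5, 0.7, 1.1]
10.0 [-3.6, 0.6, 0.8]
5.0 [-3.7, 0.6, 0.5]
0.0 [-3.7, 0.7, 0.2]
-5.0 [-3.7, 0.7, -0.2]
-10.0 [-3.7, 0.6, -0.5]
-15.0 [-3.6, 0.6, -0.8]
-20.0 [-3.5, 0.7, -1.1]
-25.0 [-3.4, 0.6, -1.4]
-30.0 [-3.3, 0.6, -1.8]
-35.0 [-3.1, 0.5, -2.0]
-40.0 [-2.9, 0.5, -2.3]
-45.0 [-2.7, 0.5, -2.5]
-50.0 [-2.5, 0.4, -2.8]
-55.0 [-2.3, 0.4, -2.9]
-60.0 [-2.0, 0.4, -3.2]
```

View pics/w21.png

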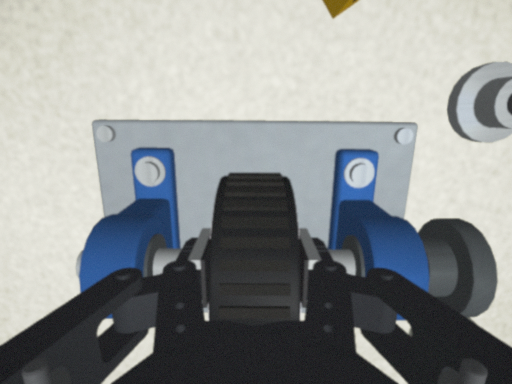

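Add to st.py:
```python
def lg(s):
    o=get_obs();C=np.array([.514,-.1503,.078]);a=np.radians(-10.05)
    ex=np.array([np.cos(a),np.sin(a),0]);ey=np.array([-np.sin(a),np.cos(a),0])
    g=o["eef_pos"]+[0,0,.051]-C
    open("log2.txt","a").write("%d x%.1f z%.1f Fx%.2f Fz%.2f My%.3f\n"%(s,g@ex*1e3,g[2]*1e3,o["contact_force"]@ex,o["contact_force"][2],o["torque"]@ey));st()
```

```text
(no output)
```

Emit:
{"op": "move_arm", "data": {
  "steps": [
    {"fingers":30,"translation":[3.1,-0.5,-2.0],"turn":0},
    {"fingers":30,"translation":[2.9,-0.5,-2.3],"turn":0},
    {"fingers":30,"translation":[2.7,-0.5,-2.5],"turn":0}
  ]
}}

```text
t: 29.92
eef_pos: [0.5419, -0.157, 0.0585]
tool_rot: [-0.001, -0.642, 0.767, 0.001]
contact_force: [-9.1, -3.9, 16.1]
gripper_width: 0.466
```

```bash
python3 -c "
from st import *
lg(1)"
```

```text
t29.93 w0.466 x28.6 z31.5 y-1.8 th42.2 r42.6 Fx-8.32 Fy-5.44 Fz16.14 My2.080 Ty(eef) 1.781 Ftan*r -0.724
```

Emit:
{"op": "move_arm", "data": {
  "steps": [
    {"fingers":30,"translation":[2.5,-0.4,-2.8],"turn":0}
  ]
}}

```text
t: 30.05
eef_pos: [0.5446, -0.1575, 0.0559]
tool_rot: [-0.001, -0.642, 0.767, 0.0]
contact_force: [-9.0, -3.2, 17.0]
gripper_width: 0.461
```

```bash
python3 -c "
from st import *
lg(1)"
```

```text
t30.05 w0.461 x31.4 z28.9 y-1.8 th47.4 r42.6 Fx-8.30 Fy-4.75 Fz16.98 My1.938 Ty(eef) 1.589 Ftan*r -0.772
```

Emit:
{"op": "move_arm", "data": {
  "steps": [
    {"fingers":30,"translation":[2.3,-0.4,-2.9],"turn":0}
  ]
}}

```text
t: 30.18
eef_pos: [0.5471, -0.158, 0.053]
tool_rot: [-0.001, -0.642, 0.767, 0.0]
contact_force: [-7.9, -3.7, 16.5]
gripper_width: 0.465
```

```bash
python3 -c "
from st import *
lg(1)"
```

```text
t30.18 w0.465 x33.9 z26.0 y-1.8 th52.5 r42.7 Fx-7.15 Fy-5.04 Fz16.51 My1.919 Ty(eef) 1.538 Ftan*r -0.746
```

Emit:
{"op": "move_arm", "data": {
  "steps": [
    {"fingers":30,"translation":[2,-0.4,-3.2],"turn":0}
  ]
}}

```text
t: 30.3
eef_pos: [0.5494, -0.1585, 0.05]
tool_rot: [-0.001, -0.642, 0.767, 0.0]
contact_force: [-7.7, -4.2, 17.6]
gripper_width: 0.464
```

```bash
python3 -c "
from st import *
lg(1)"
```

```text
t30.30 w0.464 x36.3 z23.0 y-1.8 th57.6 r43.0 Fx-6.81 Fy-5.46 Fz17.64 My1.811 Ty(eef) 1.361 Ftan*r -0.797
```

Emit:
{"op": "move_arm", "data": {
  "steps": [
    {"fingers":30,"translation":[-2,0.4,3.2],"turn":0},
    {"fingers":30,"translation":[-2.3,0.4,2.9],"turn":0},
    {"fingers":30,"translation":[-2.5,0.4,2.8],"turn":0},
    {"fingers":30,"translation":[-2.7,0.5,2.5],"turn":0}
  ]
}}

```text
t: 30.8
eef_pos: [0.5413, -0.1569, 0.0593]
tool_rot: [0.0, -0.642, 0.767, -0.001]
contact_force: [4.4, -6.2, -10.3]
gripper_width: 0.467
```

```bash
python3 -c "
from st import *
lg(-1)"
```

```text
t30.80 w0.467 x28.1 z32.3 y-1.7 th41.0 r42.8 Fx5.38 Fy-5.38 Fz-10.31 My-1.344 Ty(eef) -1.155 Ftan*r 0.463
```

Emit:
{"op": "move_arm", "data": {
  "steps": [
    {"fingers":30,"translation":[-2.9,0.5,2.3],"turn":0},
    {"fingers":30,"translation":[-3.1,0.5,2],"turn":0}
  ]
}}

```text
t: 31.05
eef_pos: [0.5357, -0.1558, 0.0637]
tool_rot: [0.001, -0.642, 0.767, -0.001]
contact_force: [4.4, -6.4, -10.1]
gripper_width: 0.467
```

```bash
python3 -c "
from st import *
lg(-1)"
```

```text
t31.05 w0.467 x22.3 z36.7 y-1.6 th31.3 r42.9 Fx5.49 Fy-5.52 Fz-10.11 My-1.421 Ty(eef) -1.274 Ftan*r 0.427
```

Emit:
{"op": "move_arm", "data": {
  "steps": [
    {"fingers":30,"translation":[-3.3,0.6,1.8],"turn":0}
  ]
}}

```text
t: 31.18
eef_pos: [0.5326, -0.1553, 0.0656]
tool_rot: [0.001, -0.642, 0.767, -0.001]
contact_force: [5.4, -7.8, -11.2]
gripper_width: 0.463
```

```bash
python3 -c "
from st import *
lg(-1)"
```

```text
t31.18 w0.463 x19.2 z38.6 y-1.7 th26.4 r43.1 Fx6.73 Fy-6.75 Fz-11.20 My-1.580 Ty(eef) -1.448 Ftan*r 0.475
```

Emit:
{"op": "move_arm", "data": {
  "steps": [
    {"fingers":30,"translation":[-3.4,0.6,1.4],"turn":0}
  ]
}}

```text
t: 31.3
eef_pos: [0.5296, -0.1547, 0.0672]
tool_rot: [0.001, -0.642, 0.767, -0.002]
contact_force: [6.2, -7.2, -9.2]
gripper_width: 0.47
```

```bash
python3 -c "
from st import *
lg(-1)"
```

```text
t31.30 w0.470 x16.2 z40.2 y-1.6 th21.9 r43.3 Fx7.34 Fy-6.01 Fz-9.24 My-1.652 Ty(eef) -1.582 Ftan*r 0.444
```

Emit:
{"op": "move_arm", "data": {
  "steps": [
    {"fingers":30,"translation":[-3.5,0.7,1.1],"turn":0}
  ]
}}

```text
t: 31.42
eef_pos: [0.5266, -0.1542, 0.0685]
tool_rot: [0.001, -0.642, 0.767, -0.002]
contact_force: [5.6, -7.3, -8.4]
gripper_width: 0.465
```

```bash
python3 -c "
from st import *
lg(-1)"
```

```text
t31.43 w0.465 x13.1 z41.5 y-1.6 th17.5 r43.5 Fx6.75 Fy-6.17 Fz-8.44 My-1.861 Ty(eef) -1.814 Ftan*r 0.390
```

Emit:
{"op": "move_arm", "data": {
  "steps": [
    {"fingers":30,"translation":[-3.6,0.6,0.8],"turn":0}
  ]
}}

```text
t: 31.55
eef_pos: [0.5236, -0.1536, 0.0696]
tool_rot: [0.002, -0.642, 0.767, -0.002]
contact_force: [7.0, -7.1, -8.7]
gripper_width: 0.468
```

```bash
python3 -c "
from st import *
lg(-1)"
```

```text
t31.55 w0.468 x10.0 z42.6 y-1.5 th13.3 r43.7 Fx8.14 Fy-5.74 Fz-8.65 My-1.991 Ty(eef) -1.973 Ftan*r 0.433
```

Emit:
{"op": "move_arm", "data": {
  "steps": [
    {"fingers":30,"translation":[-3.7,0.6,0.5],"turn":0}
  ]
}}

```text
t: 31.68
eef_pos: [0.5206, -0.153, 0.0704]
tool_rot: [0.002, -0.642, 0.767, -0.003]
contact_force: [7.7, -7.6, -7.2]
gripper_width: 0.46
```

```bash
python3 -c "
from st import *
lg(-1)"
```

```text
t31.68 w0.460 x7.0 z43.4 y-1.5 th9.1 r43.9 Fx8.87 Fy-6.14 Fz-7.20 My-2.225 Ty(eef) -2.243 Ftan*r 0.435
```

Emit:
{"op": "move_arm", "data": {
  "steps": [
    {"fingers":30,"translation":[-3.7,0.7,0.2],"turn":0}
  ]
}}

```text
t: 31.8
eef_pos: [0.5176, -0.1525, 0.0709]
tool_rot: [0.003, -0.642, 0.767, -0.003]
contact_force: [9.6, -8.9, -5.4]
gripper_width: 0.466
```

```bash
python3 -c "
from st import *
lg(-1)"
```

```text
t31.80 w0.466 x3.9 z43.9 y-1.5 th5.1 r44.1 Fx11.03 Fy-7.04 Fz-5.44 My-2.309 Ty(eef) -2.365 Ftan*r 0.506
```

Emit:
{"op": "move_arm", "data": {
  "steps": [
    {"fingers":30,"translation":[-3.7,0.7,-0.2],"turn":0}
  ]
}}

```text
t: 31.92
eef_pos: [0.5148, -0.1519, 0.0712]
tool_rot: [0.003, -0.642, 0.767, -0.004]
contact_force: [9.3, -7.7, -3.0]
gripper_width: 0.462
```

```bash
python3 -c "
from st import *
lg(-1)"
```

```text
t31.93 w0.462 x1.1 z44.2 y-1.5 th1.4 r44.2 Fx10.48 Fy-5.99 Fz-3.00 My-2.450 Ty(eef) -2.518 Ftan*r 0.467
```

Emit:
{"op": "move_arm", "data": {
  "steps": [
    {"fingers":30,"translation":[-3.7,0.6,-0.5],"turn":0}
  ]
}}

```text
t: 32.05
eef_pos: [0.5121, -0.1514, 0.0714]
tool_rot: [0.004, -0.642, 0.767, -0.005]
contact_force: [9.3, -7.9, -0.3]
gripper_width: 0.462
```

```bash
python3 -c "
from st import *
lg(-1)"
```

```text
t32.05 w0.462 x-1.7 z44.4 y-1.4 th-2.2 r44.4 Fx10.51 Fy-6.16 Fz-0.34 My-2.614 Ty(eef) -2.684 Ftan*r 0.466
```

Emit:
{"op": "move_arm", "data": {
  "steps": [
    {"fingers":30,"translation":[-3.6,0.6,-0.8],"turn":0}
  ]
}}

```text
t: 32.17
eef_pos: [0.5094, -0.151, 0.0712]
tool_rot: [0.004, -0.642, 0.767, -0.005]
contact_force: [11.9, -8.5, 4.0]
gripper_width: 0.463
```

```bash
python3 -c "
from st import *
lg(-1)"
```

```text
t32.17 w0.463 x-4.4 z44.2 y-1.4 th-5.7 r44.4 Fx13.24 Fy-6.27 Fz3.98 My-2.727 Ty(eef) -2.800 Ftan*r 0.602
```

Emit:
{"op": "move_arm", "data": {
  "steps": [
    {"fingers":30,"translation":[-3.5,0.7,-1.1],"turn":0}
  ]
}}

```text
t: 32.3
eef_pos: [0.5069, -0.1505, 0.0708]
tool_rot: [0.005, -0.642, 0.767, -0.006]
contact_force: [9.6, -9.1, 8.0]
gripper_width: 0.463
```

```bash
python3 -c "
from st import *
lg(-1)"
```

```text
t32.30 w0.463 x-7.0 z43.8 y-1.4 th-9.1 r44.3 Fx11.02 Fy-7.33 Fz7.98 My-2.663 Ty(eef) -2.686 Ftan*r 0.538
```

Emit:
{"op": "move_arm", "data": {
  "steps": [
    {"fingers":30,"translation":[-3.4,0.6,-1.4],"turn":0}
  ]
}}

```text
t: 32.42
eef_pos: [0.5042, -0.15, 0.0701]
tool_rot: [0.005, -0.642, 0.767, -0.007]
contact_force: [9.4, -8.2, 11.6]
gripper_width: 0.461
```

```bash
python3 -c "
from st import *
lg(-1)"
```

```text
t32.42 w0.461 x-9.7 z43.1 y-1.4 th-12.7 r44.1 Fx10.68 Fy-6.45 Fz11.65 My-2.406 Ty(eef) -2.378 Ftan*r 0.573
```

Emit:
{"op": "move_arm", "data": {
  "steps": [
    {"fingers":30,"translation":[-3.3,0.6,-1.8],"turn":0}
  ]
}}

```text
t: 32.55
eef_pos: [0.5015, -0.1495, 0.069]
tool_rot: [0.006, -0.642, 0.767, -0.007]
contact_force: [6.5, -7.2, 18.8]
gripper_width: 0.468
```

```bash
python3 -c "
from st import *
lg(-1)"
```

```text
t32.55 w0.468 x-12.5 z42.0 y-1.4 th-16.5 r43.8 Fx7.66 Fy-5.97 Fz18.78 My-2.156 Ty(eef) -1.991 Ftan*r 0.555
```

Emit:
{"op": "move_arm", "data": {
  "steps": [
    {"fingers":30,"translation":[-3.1,0.5,-2.0],"turn":0}
  ]
}}

```text
t: 32.67
eef_pos: [0.4985, -0.1489, 0.0674]
tool_rot: [0.006, -0.642, 0.767, -0.007]
contact_force: [5.4, -7.1, 23.1]
gripper_width: 0.462
```

```bash
python3 -c "
from st import *
lg(-1)"
```

```text
t32.67 w0.462 x-15.5 z40.4 y-1.4 th-21.0 r43.3 Fx6.55 Fy-6.10 Fz23.07 My-1.844 Ty(eef) -1.555 Ftan*r 0.622
```

Emit:
{"op": "move_arm", "data": {
  "steps": [
    {"fingers":30,"translation":[-2.9,0.5,-2.3],"turn":0}
  ]
}}

```text
t: 32.8
eef_pos: [0.4952, -0.1483, 0.0652]
tool_rot: [0.005, -0.642, 0.767, -0.007]
contact_force: [3.8, -6.7, 25.3]
gripper_width: 0.462
```

```bash
python3 -c "
from st import *
lg(-1)"
```

```text
t32.80 w0.462 x-18.8 z38.2 y-1.3 th-26.2 r42.6 Fx4.91 Fy-5.90 Fz25.28 My-1.378 Ty(eef) -0.965 Ftan*r 0.663
```

Emit:
{"op": "move_arm", "data": {
  "steps": [
    {"fingers":30,"translation":[-2.7,0.5,-2.5],"turn":0}
  ]
}}

```text
t: 32.92
eef_pos: [0.492, -0.1478, 0.0627]
tool_rot: [0.005, -0.642, 0.767, -0.007]
contact_force: [2.6, -5.3, 27.8]
gripper_width: 0.468
```

```bash
python3 -c "
from st import *
lg(-1)"
```

```text
t32.92 w0.468 x-22.1 z35.7 y-1.3 th-31.8 r42.0 Fx3.48 Fy-4.72 Fz27.75 My-1.117 Ty(eef) -0.557 Ftan*r 0.737
```

Emit:
{"op": "move_arm", "data": {
  "steps": [
    {"fingers":30,"translation":[-2.5,0.4,-2.8],"turn":0}
  ]
}}

```text
t: 33.05
eef_pos: [0.4889, -0.1472, 0.0597]
tool_rot: [0.005, -0.642, 0.767, -0.006]
contact_force: [1.3, -5.0, 28.1]
gripper_width: 0.463
```

```bash
python3 -c "
from st import *
lg(-1)"
```

```text
t33.05 w0.463 x-25.3 z32.7 y-1.3 th-37.7 r41.3 Fx2.11 Fy-4.67 Fz28.07 My-0.811 Ty(eef) -0.141 Ftan*r 0.778
```

Emit:
{"op": "move_arm", "data": {
  "steps": [
    {"fingers":30,"translation":[-2.3,0.4,-2.9],"turn":0}
  ]
}}

```text
t: 33.17
eef_pos: [0.486, -0.1467, 0.0565]
tool_rot: [0.004, -0.642, 0.767, -0.006]
contact_force: [0.6, -5.1, 27.4]
gripper_width: 0.462
```

```bash
python3 -c "
from st import *
lg(-1)"
```

```text
t33.17 w0.462 x-28.2 z29.5 y-1.3 th-43.8 r40.8 Fx1.47 Fy-4.95 Fz27.40 My-0.708 Ty(eef) 0.034 Ftan*r 0.817
```

Emit:
{"op": "move_arm", "data": {
  "steps": [
    {"fingers":30,"translation":[-2,0.4,-3.2],"turn":0}
  ]
}}

```text
t: 33.3
eef_pos: [0.4833, -0.1461, 0.053]
tool_rot: [0.004, -0.642, 0.767, -0.005]
contact_force: [0.0, -5.0, 25.6]
gripper_width: 0.466
```

```bash
python3 -c "
from st import *
lg(-1)"
```

```text
t33.30 w0.466 x-30.9 z26.0 y-1.3 th-50.0 r40.4 Fx0.89 Fy-4.95 Fz25.60 My-0.547 Ty(eef) 0.222 Ftan*r 0.815
```

Emit:
{"op": "move_arm", "data": {
  "steps": [
    {"fingers":30,"translation":[2,-0.4,3.2],"turn":0},
    {"fingers":30,"translation":[2.3,-0.4,2.9],"turn":0},
    {"fingers":30,"translation":[2.5,-0.4,2.8],"turn":0},
    {"fingers":30,"translation":[2.7,-0.5,2.5],"turn":0}
  ]
}}

```text
t: 33.8
eef_pos: [0.4846, -0.1463, 0.0574]
tool_rot: [-0.001, -0.642, 0.767, 0.002]
contact_force: [3.6, -5.7, -24.0]
gripper_width: 0.467
```

```bash
python3 -c "
from st import *
lg(1)"
```

```text
t33.80 w0.467 x-29.7 z30.4 y-1.2 th-44.3 r42.5 Fx4.52 Fy-4.97 Fz-23.95 My-0.618 Ty(eef) -1.422 Ftan*r -0.574
```

Emit:
{"op": "move_arm", "data": {
  "steps": [
    {"fingers":30,"translation":[2.9,-0.5,2.3],"turn":0}
  ]
}}

```text
t: 33.92
eef_pos: [0.4859, -0.1465, 0.0593]
tool_rot: [-0.002, -0.642, 0.767, 0.003]
contact_force: [1.2, -5.9, -20.9]
gripper_width: 0.466
```

```bash
python3 -c "
from st import *
lg(1)"
```

```text
t33.92 w0.466 x-28.3 z32.3 y-1.2 th-41.3 r42.9 Fx2.24 Fy-5.59 Fz-20.85 My0.027 Ty(eef) -0.606 Ftan*r -0.519
```

Emit:
{"op": "move_arm", "data": {
  "steps": [
    {"fingers":30,"translation":[3.1,-0.5,2],"turn":0}
  ]
}}

```text
t: 34.05
eef_pos: [0.4878, -0.1469, 0.0612]
tool_rot: [-0.003, -0.642, 0.767, 0.003]
contact_force: [-3.4, -4.9, -19.0]
gripper_width: 0.463
```

```bash
python3 -c "
from st import *
lg(1)"
```

```text
t34.05 w0.463 x-26.4 z34.2 y-1.2 th-37.7 r43.2 Fx-2.54 Fy-5.41 Fz-18.99 My0.787 Ty(eef) 0.327 Ftan*r -0.589
```

Emit:
{"op": "move_arm", "data": {
  "steps": [
    {"fingers":30,"translation":[3.3,-0.6,1.8],"turn":0}
  ]
}}

```text
t: 34.17
eef_pos: [0.4903, -0.1474, 0.0632]
tool_rot: [-0.003, -0.642, 0.767, 0.004]
contact_force: [-6.0, -3.5, -14.8]
gripper_width: 0.464
```

```bash
python3 -c "
from st import *
lg(1)"
```

```text
t34.17 w0.464 x-23.8 z36.2 y-1.3 th-33.3 r43.3 Fx-5.32 Fy-4.47 Fz-14.85 My1.336 Ty(eef) 1.061 Ftan*r -0.546
```

Emit:
{"op": "move_arm", "data": {
  "steps": [
    {"fingers":30,"translation":[3.4,-0.6,1.4],"turn":0}
  ]
}}

```text
t: 34.3
eef_pos: [0.4929, -0.1479, 0.0647]
tool_rot: [-0.004, -0.642, 0.767, 0.004]
contact_force: [-9.5, -3.6, -10.8]
gripper_width: 0.465
```

```bash
python3 -c "
from st import *
lg(1)"
```

```text
t34.30 w0.465 x-21.2 z37.7 y-1.3 th-29.3 r43.3 Fx-8.72 Fy-5.19 Fz-10.75 My2.005 Ty(eef) 1.893 Ftan*r -0.557
```

Emit:
{"op": "move_arm", "data": {
  "steps": [
    {"fingers":30,"translation":[3.5,-0.7,1.1],"turn":0}
  ]
}}

```text
t: 34.42
eef_pos: [0.4958, -0.1485, 0.0659]
tool_rot: [-0.004, -0.642, 0.767, 0.005]
contact_force: [-10.5, -2.7, -5.9]
gripper_width: 0.461
```

```bash
python3 -c "
from st import *
lg(1)"
```

```text
t34.42 w0.461 x-18.2 z38.9 y-1.4 th-25.1 r43.0 Fx-9.84 Fy-4.53 Fz-5.92 My2.367 Ty(eef) 2.377 Ftan*r -0.491
```

Emit:
{"op": "move_arm", "data": {
  "steps": [
    {"fingers":30,"translation":[3.6,-0.6,0.8],"turn":0}
  ]
}}

```text
t: 34.55
eef_pos: [0.4991, -0.1491, 0.0669]
tool_rot: [-0.005, -0.642, 0.767, 0.005]
contact_force: [-12.7, -2.7, -3.5]
gripper_width: 0.465
```

```bash
python3 -c "
from st import *
lg(1)"
```

```text
t34.55 w0.465 x-14.9 z39.9 y-1.4 th-20.4 r42.6 Fx-12.04 Fy-4.88 Fz-3.55 My2.695 Ty(eef) 2.776 Ftan*r -0.533
```

Emit:
{"op": "move_arm", "data": {
  "steps": [
    {"fingers":30,"translation":[3.7,-0.6,0.5],"turn":0}
  ]
}}

```text
t: 34.67
eef_pos: [0.5027, -0.1498, 0.0676]
tool_rot: [-0.005, -0.642, 0.767, 0.005]
contact_force: [-13.8, -2.8, -0.4]
gripper_width: 0.466
```

```bash
python3 -c "
from st import *
lg(1)"
```

```text
t34.67 w0.466 x-11.2 z40.6 y-1.5 th-15.4 r42.1 Fx-13.08 Fy-5.20 Fz-0.36 My2.861 Ty(eef) 2.993 Ftan*r -0.535
```

Emit:
{"op": "move_arm", "data": {
  "steps": [
    {"fingers":30,"translation":[3.7,-0.7,0.2],"turn":0}
  ]
}}

```text
t: 34.8
eef_pos: [0.5065, -0.1505, 0.068]
tool_rot: [-0.005, -0.642, 0.767, 0.005]
contact_force: [-14.2, -1.8, 0.7]
gripper_width: 0.467
```

```bash
python3 -c "
from st import *
lg(1)"
```

```text
t34.80 w0.467 x-7.4 z41.0 y-1.5 th-10.2 r41.7 Fx-13.63 Fy-4.28 Fz0.73 My2.991 Ty(eef) 3.132 Ftan*r -0.553
```

Emit:
{"op": "move_arm", "data": {
  "steps": [
    {"fingers":30,"translation":[3.7,-0.7,-0.2],"turn":0}
  ]
}}

```text
t: 34.92
eef_pos: [0.5104, -0.1512, 0.0681]
tool_rot: [-0.005, -0.642, 0.767, 0.005]
contact_force: [-15.0, -1.8, 3.5]
gripper_width: 0.465
```

```bash
python3 -c "
from st import *
lg(1)"
```

```text
t34.92 w0.465 x-3.4 z41.1 y-1.5 th-4.7 r41.2 Fx-14.47 Fy-4.41 Fz3.52 My3.046 Ty(eef) 3.202 Ftan*r -0.582
```

Emit:
{"op": "move_arm", "data": {
  "steps": [
    {"fingers":30,"translation":[3.7,-0.6,-0.5],"turn":0}
  ]
}}

```text
t: 35.05
eef_pos: [0.5143, -0.1519, 0.0678]
tool_rot: [-0.005, -0.642, 0.767, 0.004]
contact_force: [-14.3, -2.8, 4.3]
gripper_width: 0.466
```

```bash
python3 -c "
from st import *
lg(1)"
```

```text
t35.05 w0.466 x0.6 z40.8 y-1.5 th0.9 r40.8 Fx-13.60 Fy-5.21 Fz4.29 My3.114 Ty(eef) 3.251 Ftan*r -0.557
```

Emit:
{"op": "move_arm", "data": {
  "steps": [
    {"fingers":30,"translation":[3.6,-0.6,-0.8],"turn":0}
  ]
}}

```text
t: 35.17
eef_pos: [0.5182, -0.1527, 0.0672]
tool_rot: [-0.004, -0.642, 0.767, 0.004]
contact_force: [-14.0, -2.4, 5.2]
gripper_width: 0.465
```

```bash
python3 -c "
from st import *
lg(1)"
```

```text
t35.17 w0.465 x4.5 z40.2 y-1.6 th6.4 r40.5 Fx-13.40 Fy-4.83 Fz5.20 My3.186 Ty(eef) 3.307 Ftan*r -0.563
```

Emit:
{"op": "move_arm", "data": {
  "steps": [
    {"fingers":30,"translation":[3.5,-0.7,-1.1],"turn":0}
  ]
}}

```text
t: 35.3
eef_pos: [0.5221, -0.1534, 0.0664]
tool_rot: [-0.004, -0.642, 0.767, 0.004]
contact_force: [-14.6, -2.7, 6.5]
gripper_width: 0.468
```

```bash
python3 -c "
from st import *
lg(1)"
```

```text
t35.30 w0.468 x8.5 z39.4 y-1.6 th12.1 r40.3 Fx-13.91 Fy-5.22 Fz6.45 My3.128 Ty(eef) 3.235 Ftan*r -0.602
```

Emit:
{"op": "move_arm", "data": {
  "steps": [
    {"fingers":30,"translation":[3.4,-0.6,-1.4],"turn":0}
  ]
}}

```text
t: 35.42
eef_pos: [0.5258, -0.154, 0.0652]
tool_rot: [-0.004, -0.642, 0.767, 0.004]
contact_force: [-13.5, -1.4, 8.3]
gripper_width: 0.466
```

```bash
python3 -c "
from st import *
lg(1)"
```

```text
t35.42 w0.466 x12.2 z38.2 y-1.6 th17.8 r40.1 Fx-13.08 Fy-3.76 Fz8.30 My3.134 Ty(eef) 3.200 Ftan*r -0.601
```

Emit:
{"op": "move_arm", "data": {
  "steps": [
    {"fingers":30,"translation":[3.3,-0.6,-1.8],"turn":0}
  ]
}}

```text
t: 35.55
eef_pos: [0.5295, -0.1548, 0.0637]
tool_rot: [-0.004, -0.642, 0.767, 0.003]
contact_force: [-13.7, -2.4, 10.3]
gripper_width: 0.462
```

```bash
python3 -c "
from st import *
lg(1)"; sed -e 's/"data.txt"/"log2.txt"/' -e 's/\[2:\]$//' fit2.py > fit3.py; python3 fit3.py
```

```text
t35.55 w0.462 x16.1 z36.7 y-1.7 th23.6 r40.1 Fx-13.05 Fy-4.73 Fz10.33 My3.084 Ty(eef) 3.105 Ftan*r -0.645
0.01 6.833515771453015 [ 0.627  0.21   3.37   1.274  0.002  0.007  0.    -0.   ] phi0 193.0750312280347 sd 3.662422621930501
[-0.004 -0.044  0.    -0.044  0.058 -0.001  0.043  0.001 -0.072 -0.033
 -0.042  0.026 -0.033 -0.05   0.085 -0.012  0.002 -0.061 -0.025 -0.017
  0.024  0.036  0.05   0.028  0.011  0.057 -0.037 -0.005 -0.031  0.036
 -0.009 -0.004 -0.008 -0.027  0.023  0.037  0.011  0.034  0.005]
0.5 6.745088751761965 [ 0.627  0.207 -2.925  3.154  0.002  0.007  0.069 -0.167] phi0 192.4124132795591 sd 7.918133691126285
[-0.001 -0.041  0.004 -0.04   0.062  0.002  0.046  0.004 -0.07  -0.031
 -0.04   0.027 -0.032 -0.05   0.086 -0.012  0.001 -0.061 -0.026 -0.019
  0.023  0.034  0.048  0.025  0.009  0.055 -0.039 -0.006 -0.032  0.035
 -0.01  -0.005 -0.009 -0.028  0.023  0.038  0.012  0.035  0.006]
```

```bash
cat > fit4.py <<'E'
import re,numpy as np
from scipy.optimize import least_squares
np.set_printoptions(precision=3,suppress=True)
L=lambda f:np.array([[float(a) for a in re.findall(r"-?\d+\.?\d*",l)] for l in open(f)])
A1=L("data.txt")[2:];A2=L("log2.txt")
off=np.radians(82)
def res(p,R,o,mom,D):
    s,x,z,Fx,Fz,My=R.T;x=x/1e3;z=z/1e3;th=np.arctan2(x,z)+o
    A,f,dx,dz,bx,bz,H,b=p
    if mom:T=My+b+(z+H)*(Fx+bx)-(x+dx)*(Fz+bz)
    else:T=(z+dz)*(Fx+bx)-(x+dx)*(Fz+bz)
    return T-(-D*s+A*np.sin(th+f))
def run(name,sets,mom,As=.02,drop=()):
    n=len(sets)
    def F(q):
        p=q[:8];r=[]
        for i,(R,o) in enumerate(sets): r.append(res(p,R,o,mom,q[8+i])/(.15 if mom else .045))
        D=q[8:]
        return np.r_[np.concatenate(r),(p[0]-.2)/As,p[2]/.002,p[3]/.006,p[4:6]/.3,p[7]/.05,(D-.26)/.03 if mom else (D-.6)/.5]
    r=least_squares(F,np.r_[.2,np.radians(185),0,0,0,0,.2,0,[.6]*n],loss="soft_l1")
    C=np.linalg.pinv(r.jac.T@r.jac);print(name,"phi0'",np.round(np.degrees(r.x[1])%360,1),"sd",np.round(np.degrees(C[1,1]**.5),1),r.x)
run("tan set2",[(A2,0)],0);run("tan set2 A free",[(A2,0)],0,1)
run("tan set1",[(A1,-0+off)],0);run("tan set1 Afree",[(A1,off)],0,1);run("tan both",[(A1,off),(A2,0)],0)
run("mom set2",[(A2,0)],1);run("mom set1",[(A1,off)],1);run("mom both",[(A1,off),(A2,0)],1);run("mom both Afree",[(A1,off),(A2,0)],1,1)
E
python3 fit4.py
```

```text
tan set2 phi0' 192.9 sd 5.1 [ 0.211  3.367  0.001  0.008  0.036 -0.091  0.301  0.     0.635]
tan set2 A free phi0' 192.8 sd 4.8 [0.225 3.365 0.001 0.008 0.01  0.003 0.011 0.    0.635]
tan set1 phi0' 172.6 sd 6.3 [ 0.25   3.012  0.001  0.008  0.305 -0.049 -0.247  0.     0.841]
tan set1 Afree phi0' 171.8 sd 5.3 [0.28  2.999 0.001 0.009 0.001 0.002 0.2   0.    0.851]
tan both phi0' 177.3 sd 5.5 [ 0.209  3.094  0.001  0.008  1.052 -0.233 -7.422 -0.     0.838  0.642]
mom set2 phi0' 226.4 sd 22.7 [ 0.197  3.951  0.001 -0.    -0.214  0.022  0.206 -0.023  0.266]
mom set1 phi0' 190.7 sd 22.3 [0.203 3.328 0.001 0.    0.21  0.001 0.204 0.022 0.264]
mom both phi0' 180.7 sd 15.3 [ 0.199  3.154  0.001 -0.     0.173  0.115  0.205  0.016  0.264  0.257]
mom both Afree phi0' 179.2 sd 18.6 [ 0.191  3.128  0.001 -0.     0.189  0.11   0.205  0.018  0.263  0.257]
```

Mean of forward and backward crosses zero at about θ'=-10° (heavy side down there). The first, rougher set puts it at about +7°. They disagree by about 20°, so I take a third set with a fresh grip and the bottom at another arm angle, relaxing the load first so the drum angle carries over.

Emit:
{"op": "move_arm", "data": {
  "steps": [
    {"fingers":30,"translation":[-5.2,0.9,-0.5],"turn":0},
    {"fingers":30,"translation":[0,0,0],"turn":0}
  ]
}}

```text
t: 35.8
eef_pos: [0.5297, -0.1548, 0.0639]
tool_rot: [0.0, -0.642, 0.767, -0.001]
contact_force: [-1.2, -4.9, -3.6]
gripper_width: 0.465
```

```bash
python3 -c "
from st import *
st()"
```

```text
t35.80 w0.465 x16.3 z36.9 y-1.7 th23.8 r40.3 Fx-0.32 Fy-4.99 Fz-3.56 My-0.423 Ty(eef) -0.361 Ftan*r 0.046
```

Emit:
{"op": "move_arm", "data": {
  "steps": [
    {"fingers":62,"translation":[0,0,0],"turn":0},
    {"fingers":62,"translation":[0,0,0],"turn":0},
    {"fingers":62,"translation":[0,0,0],"turn":0},
    {"fingers":62,"translation":[0,0,0],"turn":0}
  ]
}}

```text
t: 36.3
eef_pos: [0.5297, -0.1534, 0.064]
tool_rot: [0.0, -0.643, 0.766, -0.0]
contact_force: [-0.3, 0.3, 0.6]
gripper_width: 0.726
```

```bash
python3 -c "
from st import *
st()
i=read_camera('wrist');cv2.imwrite('pics/w22.png',i)
i=read_camera('side');cv2.imwrite('pics/s22.png',cv2.resize(i[220:300,245:325],None,fx=7,fy=7,interpolation=2))
"; python3 arc.py 43 24 56 4
```

```text
t36.30 w0.726 x16.1 z37.0 y-0.3 th23.5 r40.3 Fx-0.36 Fy0.22 Fz0.56 My-0.012 Ty(eef) -0.015 Ftan*r -0.022
32.0 [5.2, -0.9, -2.8]
40.0 [4.8, -0.8, -3.6]
48.0 [4.3, -0.8, -4.1]
56.0 [3.6, -0.6, -4.8]
```

View pics/s22.png

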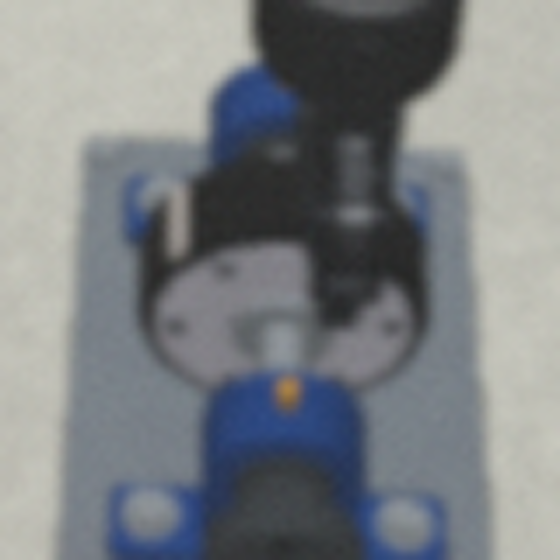

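View pics/w22.png

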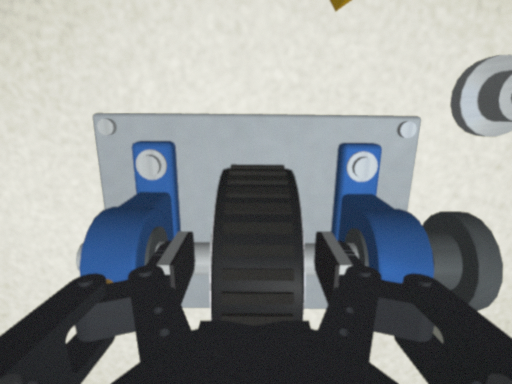

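Emit:
{"op": "move_arm", "data": {
  "steps": [
    {"fingers":62,"translation":[5.2,-0.9,-1.8],"turn":0},
    {"fingers":62,"translation":[5.2,-0.9,-3],"turn":0},
    {"fingers":62,"translation":[4.9,-0.9,-3.7],"turn":0},
    {"fingers":62,"translation":[4.3,-0.8,-4],"turn":0},
    {"fingers":62,"translation":[0,0,0],"turn":0},
    {"fingers":30,"translation":[0,0,0],"turn":0},
    {"fingers":30,"translation":[0,0,0],"turn":0},
    {"fingers":30,"translation":[0,0,0],"turn":0},
    {"fingers":30,"translation":[0,0,0],"turn":0}
  ],
  "newtons": 20
}}

```text
t: 37.52
eef_pos: [0.5489, -0.1583, 0.0516]
tool_rot: [-0.0, -0.642, 0.767, -0.0]
contact_force: [-1.5, -4.4, 2.5]
gripper_width: 0.464
```

```bash
python3 -c "
from st import *
st()
from wl import ang
k=calibration('side')
for v in(268,270.4,272):print(ang(k,(v,251.4)))
k=calibration('scene')
"; sed -i 's/log2.txt/log3.txt/' st.py; python3 arc.py 43.5 55 -60 23
```

```text
t37.52 w0.464 x35.8 z24.6 y-1.8 th55.5 r43.5 Fx-0.67 Fy-4.59 Fz2.49 My0.164 Ty(eef) 0.092 Ftan*r -0.106
-59.01889890781183
-48.026363695635204
-41.950221169352716
50.0 [-2.3, 0.4, 3.0]
45.0 [-2.5, 0.4, 2.8]
40.0 [-2.8, 0.5, 2.5]
35.0 [-2.9, 0.5, 2.3]
30.0 [-3.2, 0.6, 2.1]
25.0 [-3.3, 0.6, 1.7]
20.0 [-3.5, 0.6, 1.5]
15.0 [-3.5, 0.6, 1.1]
10.0 [-3.7, 0.7, 0.8]
5.0 [-3.7, 0.6, 0.5]
0.0 [-3.7, 0.7, 0.2]
-5.0 [-3.7, 0.7, -0.2]
-10.0 [-3.7, 0.6, -0.5]
-15.0 [-3.7, 0.7, -0.8]
-20.0 [-3.5, 0.6, -1.1]
-25.0 [-3.5, 0.6, -1.5]
-30.0 [-3.3, 0.6, -1.7]
-35.0 [-3.2, 0.6, -2.1]
-40.0 [-2.9, 0.5, -2.3]
-45.0 [-2.8, 0.5, -2.5]
-50.0 [-2.5, 0.4, -2.8]
-55.0 [-2.3, 0.4, -3.0]
-60.0 [-2.0, 0.4, -3.2]
```

Emit:
{"op": "move_arm", "data": {
  "steps": [
    {"fingers":30,"translation":[-2.3,0.4,3],"turn":0},
    {"fingers":30,"translation":[-2.5,0.4,2.8],"turn":0},
    {"fingers":30,"translation":[-2.8,0.5,2.5],"turn":0}
  ]
}}

```text
t: 37.9
eef_pos: [0.5423, -0.1571, 0.059]
tool_rot: [0.001, -0.642, 0.767, -0.001]
contact_force: [4.4, -6.0, -10.3]
gripper_width: 0.465
```

```bash
python3 -c "
from st import *
lg(-1)"
```

```text
t37.90 w0.465 x29.1 z32.0 y-1.7 th42.2 r43.2 Fx5.36 Fy-5.09 Fz-10.27 My-1.532 Ty(eef) -1.335 Ftan*r 0.470
```

Emit:
{"op": "move_arm", "data": {
  "steps": [
    {"fingers":30,"translation":[-2.9,0.5,2.3],"turn":0}
  ]
}}

```text
t: 38.02
eef_pos: [0.5396, -0.1565, 0.0613]
tool_rot: [0.001, -0.642, 0.767, -0.001]
contact_force: [4.8, -5.3, -10.4]
gripper_width: 0.465
```

```bash
python3 -c "
from st import *
lg(-1)"
```

```text
t38.02 w0.465 x26.3 z34.3 y-1.7 th37.4 r43.3 Fx5.69 Fy-4.33 Fz-10.40 My-1.536 Ty(eef) -1.357 Ftan*r 0.469
```

Emit:
{"op": "move_arm", "data": {
  "steps": [
    {"fingers":30,"translation":[-3.2,0.6,2.1],"turn":0}
  ]
}}

```text
t: 38.15
eef_pos: [0.5366, -0.156, 0.0635]
tool_rot: [0.001, -0.642, 0.767, -0.001]
contact_force: [5.2, -6.1, -10.5]
gripper_width: 0.463
```

```bash
python3 -c "
from st import *
lg(-1)"
```

```text
t38.15 w0.463 x23.3 z36.5 y-1.7 th32.5 r43.3 Fx6.16 Fy-5.11 Fz-10.50 My-1.698 Ty(eef) -1.543 Ftan*r 0.469
```

Emit:
{"op": "move_arm", "data": {
  "steps": [
    {"fingers":30,"translation":[-3.3,0.6,1.7],"turn":0}
  ]
}}

```text
t: 38.28
eef_pos: [0.5337, -0.1555, 0.0654]
tool_rot: [0.001, -0.642, 0.767, -0.002]
contact_force: [6.3, -6.4, -10.2]
gripper_width: 0.465
```

```bash
python3 -c "
from st import *
lg(-1)"
```

```text
t38.27 w0.465 x20.3 z38.4 y-1.6 th27.9 r43.4 Fx7.33 Fy-5.18 Fz-10.17 My-1.823 Ty(eef) -1.709 Ftan*r 0.488
```

Emit:
{"op": "move_arm", "data": {
  "steps": [
    {"fingers":30,"translation":[-3.5,0.6,1.5],"turn":0}
  ]
}}

```text
t: 38.4
eef_pos: [0.5306, -0.1549, 0.0671]
tool_rot: [0.001, -0.642, 0.767, -0.002]
contact_force: [7.4, -6.7, -9.9]
gripper_width: 0.46
```

```bash
python3 -c "
from st import *
lg(-1)"
```

```text
t38.40 w0.460 x17.2 z40.1 y-1.6 th23.2 r43.6 Fx8.42 Fy-5.35 Fz-9.94 My-1.964 Ty(eef) -1.885 Ftan*r 0.508
```

Emit:
{"op": "move_arm", "data": {
  "steps": [
    {"fingers":30,"translation":[-3.5,0.6,1.1],"turn":0}
  ]
}}

```text
t: 38.52
eef_pos: [0.5277, -0.1543, 0.0684]
tool_rot: [0.002, -0.642, 0.767, -0.002]
contact_force: [7.8, -5.8, -10.4]
gripper_width: 0.464
```

```bash
python3 -c "
from st import *
lg(-1)"
```

```text
t38.52 w0.464 x14.2 z41.4 y-1.6 th18.9 r43.8 Fx8.72 Fy-4.37 Fz-10.42 My-2.095 Ty(eef) -2.031 Ftan*r 0.509
```

Emit:
{"op": "move_arm", "data": {
  "steps": [
    {"fingers":30,"translation":[-3.7,0.7,0.8],"turn":0}
  ]
}}

```text
t: 38.65
eef_pos: [0.5247, -0.1538, 0.0695]
tool_rot: [0.002, -0.642, 0.767, -0.003]
contact_force: [9.3, -7.2, -9.2]
gripper_width: 0.46
```

```bash
python3 -c "
from st import *
lg(-1)"
```

```text
t38.65 w0.460 x11.1 z42.5 y-1.6 th14.6 r43.9 Fx10.44 Fy-5.43 Fz-9.22 My-2.324 Ty(eef) -2.310 Ftan*r 0.546
```

Emit:
{"op": "move_arm", "data": {
  "steps": [
    {"fingers":30,"translation":[-3.7,0.6,0.5],"turn":0}
  ]
}}

```text
t: 38.78
eef_pos: [0.5217, -0.1532, 0.0704]
tool_rot: [0.003, -0.642, 0.767, -0.003]
contact_force: [9.5, -6.7, -7.4]
gripper_width: 0.467
```

```bash
python3 -c "
from st import *
lg(-1)"
```

```text
t38.77 w0.467 x8.1 z43.4 y-1.6 th10.6 r44.1 Fx10.51 Fy-4.94 Fz-7.43 My-2.425 Ty(eef) -2.445 Ftan*r 0.516
```

Emit:
{"op": "move_arm", "data": {
  "steps": [
    {"fingers":30,"translation":[-3.7,0.7,0.2],"turn":0}
  ]
}}

```text
t: 38.9
eef_pos: [0.5188, -0.1527, 0.071]
tool_rot: [0.003, -0.642, 0.767, -0.004]
contact_force: [10.6, -6.4, -5.9]
gripper_width: 0.463
```

```bash
python3 -c "
from st import *
lg(-1)"
```

```text
t38.90 w0.463 x5.1 z44.0 y-1.5 th6.6 r44.3 Fx11.56 Fy-4.47 Fz-5.88 My-2.642 Ty(eef) -2.693 Ftan*r 0.539
```

Emit:
{"op": "move_arm", "data": {
  "steps": [
    {"fingers":30,"translation":[-3.7,0.7,-0.2],"turn":0}
  ]
}}

```text
t: 39.02
eef_pos: [0.516, -0.1521, 0.0713]
tool_rot: [0.004, -0.642, 0.767, -0.005]
contact_force: [12.0, -7.5, -2.3]
gripper_width: 0.462
```

```bash
python3 -c "
from st import *
lg(-1)"
```

```text
t39.02 w0.462 x2.3 z44.3 y-1.5 th3.0 r44.4 Fx13.11 Fy-5.30 Fz-2.34 My-2.801 Ty(eef) -2.884 Ftan*r 0.587
```

Emit:
{"op": "move_arm", "data": {
  "steps": [
    {"fingers":30,"translation":[-3.7,0.6,-0.5],"turn":0}
  ]
}}

```text
t: 39.15
eef_pos: [0.5134, -0.1517, 0.0715]
tool_rot: [0.004, -0.642, 0.767, -0.005]
contact_force: [12.8, -7.4, -0.9]
gripper_width: 0.466
```

```bash
python3 -c "
from st import *
lg(-1)"
```

```text
t39.15 w0.466 x-0.3 z44.5 y-1.4 th-0.4 r44.5 Fx13.86 Fy-5.03 Fz-0.94 My-2.804 Ty(eef) -2.895 Ftan*r 0.616
```

Emit:
{"op": "move_arm", "data": {
  "steps": [
    {"fingers":30,"translation":[-3.7,0.7,-0.8],"turn":0}
  ]
}}

```text
t: 39.28
eef_pos: [0.5107, -0.1512, 0.0713]
tool_rot: [0.005, -0.642, 0.767, -0.006]
contact_force: [12.4, -7.7, 4.7]
gripper_width: 0.466
```

```bash
python3 -c "
from st import *
lg(-1)"
```

```text
t39.27 w0.466 x-3.1 z44.3 y-1.4 th-4.0 r44.4 Fx13.55 Fy-5.42 Fz4.75 My-3.030 Ty(eef) -3.106 Ftan*r 0.615
```

Emit:
{"op": "move_arm", "data": {
  "steps": [
    {"fingers":30,"translation":[-3.5,0.6,-1.1],"turn":0}
  ]
}}

```text
t: 39.4
eef_pos: [0.5082, -0.1507, 0.071]
tool_rot: [0.006, -0.642, 0.767, -0.007]
contact_force: [12.7, -8.0, 7.6]
gripper_width: 0.469
```

```bash
python3 -c "
from st import *
lg(-1)"
```

```text
t39.40 w0.469 x-5.6 z44.0 y-1.4 th-7.3 r44.3 Fx13.93 Fy-5.66 Fz7.61 My-2.899 Ty(eef) -2.954 Ftan*r 0.655
```

Emit:
{"op": "move_arm", "data": {
  "steps": [
    {"fingers":30,"translation":[-3.5,0.6,-1.5],"turn":0}
  ]
}}

```text
t: 39.52
eef_pos: [0.5057, -0.1503, 0.0703]
tool_rot: [0.006, -0.642, 0.767, -0.008]
contact_force: [11.1, -7.5, 15.5]
gripper_width: 0.463
```

```bash
python3 -c "
from st import *
lg(-1)"
```

```text
t39.52 w0.463 x-8.2 z43.3 y-1.4 th-10.7 r44.1 Fx12.20 Fy-5.45 Fz15.51 My-2.839 Ty(eef) -2.805 Ftan*r 0.656
```

Emit:
{"op": "move_arm", "data": {
  "steps": [
    {"fingers":30,"translation":[-3.3,0.6,-1.7],"turn":0}
  ]
}}

```text
t: 39.65
eef_pos: [0.503, -0.1498, 0.0693]
tool_rot: [0.006, -0.642, 0.767, -0.008]
contact_force: [8.4, -7.3, 21.2]
gripper_width: 0.464
```

```bash
python3 -c "
from st import *
lg(-1)"
```

```text
t39.65 w0.464 x-11.0 z42.3 y-1.4 th-14.5 r43.7 Fx9.52 Fy-5.71 Fz21.23 My-2.614 Ty(eef) -2.465 Ftan*r 0.635
```

Emit:
{"op": "move_arm", "data": {
  "steps": [
    {"fingers":30,"translation":[-3.2,0.6,-2.1],"turn":0}
  ]
}}

```text
t: 39.78
eef_pos: [0.4999, -0.1492, 0.0677]
tool_rot: [0.006, -0.642, 0.767, -0.008]
contact_force: [6.7, -7.8, 26.3]
gripper_width: 0.464
```

```bash
python3 -c "
from st import *
lg(-1)"
```

```text
t39.77 w0.464 x-14.1 z40.7 y-1.4 th-19.1 r43.1 Fx7.93 Fy-6.54 Fz26.30 My-2.089 Ty(eef) -1.800 Ftan*r 0.694
```

Emit:
{"op": "move_arm", "data": {
  "steps": [
    {"fingers":30,"translation":[-2.9,0.5,-2.3],"turn":0}
  ]
}}

```text
t: 39.9
eef_pos: [0.4965, -0.1486, 0.0655]
tool_rot: [0.006, -0.642, 0.767, -0.008]
contact_force: [4.5, -5.8, 27.6]
gripper_width: 0.463
```

```bash
python3 -c "
from st import *
lg(-1)"
```

```text
t39.90 w0.463 x-17.5 z38.5 y-1.4 th-24.4 r42.3 Fx5.42 Fy-4.92 Fz27.58 My-1.657 Ty(eef) -1.243 Ftan*r 0.691
```

Now forward again.

Emit:
{"op": "move_arm", "data": {
  "steps": [
    {"fingers":30,"translation":[2.9,-0.5,2.3],"turn":0},
    {"fingers":30,"translation":[3.2,-0.6,2.1],"turn":0},
    {"fingers":30,"translation":[3.3,-0.6,1.7],"turn":0},
    {"fingers":30,"translation":[3.5,-0.6,1.5],"turn":0}
  ]
}}

```text
t: 40.4
eef_pos: [0.4957, -0.1484, 0.0657]
tool_rot: [-0.003, -0.642, 0.767, 0.003]
contact_force: [-7.4, -2.7, -7.1]
gripper_width: 0.467
```

```bash
python3 -c "
from st import *
lg(1)"
```

```text
t40.40 w0.467 x-18.4 z38.7 y-1.4 th-25.4 r42.9 Fx-6.79 Fy-3.93 Fz-7.10 My1.716 Ty(eef) 1.669 Ftan*r -0.393
```

Emit:
{"op": "move_arm", "data": {
  "steps": [
    {"fingers":30,"translation":[3.5,-0.6,1.1],"turn":0}
  ]
}}

```text
t: 40.52
eef_pos: [0.4963, -0.1485, 0.066]
tool_rot: [-0.004, -0.642, 0.767, 0.005]
contact_force: [-13.6, -2.7, -2.4]
gripper_width: 0.463
```

```bash
python3 -c "
from st import *
lg(1)"
```

```text
t40.52 w0.463 x-17.7 z39.0 y-1.4 th-24.4 r42.9 Fx-12.92 Fy-5.06 Fz-2.43 My2.593 Ty(eef) 2.705 Ftan*r -0.548
```

Emit:
{"op": "move_arm", "data": {
  "steps": [
    {"fingers":30,"translation":[3.7,-0.7,0.8],"turn":0}
  ]
}}

```text
t: 40.65
eef_pos: [0.4996, -0.1492, 0.0668]
tool_rot: [-0.005, -0.642, 0.767, 0.005]
contact_force: [-11.5, -2.1, 0.6]
gripper_width: 0.47
```

```bash
python3 -c "
from st import *
lg(1)"
```

```text
t40.65 w0.470 x-14.3 z39.8 y-1.4 th-19.8 r42.3 Fx-10.96 Fy-4.10 Fz0.58 My2.517 Ty(eef) 2.648 Ftan*r -0.428
```

Emit:
{"op": "move_arm", "data": {
  "steps": [
    {"fingers":30,"translation":[3.7,-0.6,0.5],"turn":0}
  ]
}}

```text
t: 40.78
eef_pos: [0.5035, -0.1499, 0.0675]
tool_rot: [-0.005, -0.642, 0.767, 0.005]
contact_force: [-12.2, -2.6, -0.2]
gripper_width: 0.462
```

```bash
python3 -c "
from st import *
lg(1)"
```

```text
t40.77 w0.462 x-10.4 z40.5 y-1.4 th-14.4 r41.8 Fx-11.55 Fy-4.73 Fz-0.20 My2.581 Ty(eef) 2.700 Ftan*r -0.469
```

Emit:
{"op": "move_arm", "data": {
  "steps": [
    {"fingers":30,"translation":[3.7,-0.7,0.2],"turn":0}
  ]
}}

```text
t: 40.9
eef_pos: [0.5073, -0.1506, 0.0678]
tool_rot: [-0.005, -0.642, 0.767, 0.005]
contact_force: [-11.3, -2.5, 0.9]
gripper_width: 0.467
```

```bash
python3 -c "
from st import *
lg(1)"
```

```text
t40.90 w0.467 x-6.5 z40.8 y-1.5 th-9.1 r41.3 Fx-10.74 Fy-4.43 Fz0.92 My2.636 Ty(eef) 2.752 Ftan*r -0.432
```

Emit:
{"op": "move_arm", "data": {
  "steps": [
    {"fingers":30,"translation":[3.7,-0.7,-0.2],"turn":0}
  ]
}}

```text
t: 41.02
eef_pos: [0.5112, -0.1513, 0.0677]
tool_rot: [-0.005, -0.642, 0.767, 0.005]
contact_force: [-13.2, -1.0, 3.2]
gripper_width: 0.468
```

```bash
python3 -c "
from st import *
lg(1)"
```

```text
t41.02 w0.468 x-2.6 z40.7 y-1.5 th-3.7 r40.8 Fx-12.86 Fy-3.30 Fz3.20 My2.689 Ty(eef) 2.829 Ftan*r -0.516
```

Emit:
{"op": "move_arm", "data": {
  "steps": [
    {"fingers":30,"translation":[3.7,-0.6,-0.5],"turn":0}
  ]
}}

```text
t: 41.15
eef_pos: [0.515, -0.1521, 0.0674]
tool_rot: [-0.004, -0.642, 0.767, 0.004]
contact_force: [-12.9, -2.0, 6.1]
gripper_width: 0.467
```

```bash
python3 -c "
from st import *
lg(1)"
```

```text
t41.15 w0.467 x1.3 z40.4 y-1.5 th1.9 r40.4 Fx-12.36 Fy-4.25 Fz6.14 My2.785 Ty(eef) 2.909 Ftan*r -0.507
```

Emit:
{"op": "move_arm", "data": {
  "steps": [
    {"fingers":30,"translation":[3.7,-0.7,-0.8],"turn":0}
  ]
}}

```text
t: 41.28
eef_pos: [0.5189, -0.1528, 0.0667]
tool_rot: [-0.004, -0.642, 0.767, 0.004]
contact_force: [-12.6, -2.7, 4.9]
gripper_width: 0.466
```

```bash
python3 -c "
from st import *
lg(1)"
```

```text
t41.27 w0.466 x5.3 z39.7 y-1.6 th7.6 r40.1 Fx-11.93 Fy-4.91 Fz4.90 My2.710 Ty(eef) 2.818 Ftan*r -0.500
```

Emit:
{"op": "move_arm", "data": {
  "steps": [
    {"fingers":30,"translation":[3.5,-0.6,-1.1],"turn":0}
  ]
}}

```text
t: 41.4
eef_pos: [0.5226, -0.1535, 0.0658]
tool_rot: [-0.004, -0.642, 0.767, 0.004]
contact_force: [-13.0, -2.3, 6.8]
gripper_width: 0.465
```

```bash
python3 -c "
from st import *
lg(1)"
```

```text
t41.40 w0.465 x9.1 z38.8 y-1.6 th13.1 r39.8 Fx-12.43 Fy-4.52 Fz6.75 My2.725 Ty(eef) 2.815 Ftan*r -0.543
```

Emit:
{"op": "move_arm", "data": {
  "steps": [
    {"fingers":30,"translation":[3.5,-0.6,-1.5],"turn":0}
  ]
}}

```text
t: 41.52
eef_pos: [0.5265, -0.1542, 0.0645]
tool_rot: [-0.004, -0.642, 0.767, 0.004]
contact_force: [-12.4, -2.6, 8.2]
gripper_width: 0.466
```

```bash
python3 -c "
from st import *
lg(1)"
```

```text
t41.52 w0.466 x13.0 z37.5 y-1.6 th19.1 r39.7 Fx-11.71 Fy-4.75 Fz8.23 My2.719 Ty(eef) 2.770 Ftan*r -0.546
```

Emit:
{"op": "move_arm", "data": {
  "steps": [
    {"fingers":30,"translation":[3.3,-0.6,-1.7],"turn":0}
  ]
}}

```text
t: 41.65
eef_pos: [0.5301, -0.1549, 0.063]
tool_rot: [-0.004, -0.642, 0.767, 0.004]
contact_force: [-12.0, -2.4, 9.8]
gripper_width: 0.461
```

```bash
python3 -c "
from st import *
lg(1)"
```

```text
t41.65 w0.461 x16.6 z36.0 y-1.7 th24.8 r39.7 Fx-11.43 Fy-4.45 Fz9.75 My2.713 Ty(eef) 2.722 Ftan*r -0.574
```

Emit:
{"op": "move_arm", "data": {
  "steps": [
    {"fingers":30,"translation":[3.2,-0.6,-2.1],"turn":0}
  ]
}}

```text
t: 41.78
eef_pos: [0.5336, -0.1555, 0.0611]
tool_rot: [-0.004, -0.642, 0.767, 0.003]
contact_force: [-11.1, -2.9, 10.3]
gripper_width: 0.461
```

```bash
python3 -c "
from st import *
lg(1)"
```

```text
t41.77 w0.461 x20.2 z34.1 y-1.7 th30.6 r39.6 Fx-10.39 Fy-4.83 Fz10.32 My2.709 Ty(eef) 2.676 Ftan*r -0.563
```

Emit:
{"op": "move_arm", "data": {
  "steps": [
    {"fingers":30,"translation":[2.9,-0.5,-2.3],"turn":0}
  ]
}}

```text
t: 41.9
eef_pos: [0.5369, -0.1561, 0.0591]
tool_rot: [-0.003, -0.642, 0.767, 0.003]
contact_force: [-11.6, -2.8, 11.0]
gripper_width: 0.469
```

```bash
python3 -c "
from st import *
lg(1)"
```

```text
t41.90 w0.469 x23.6 z32.1 y-1.8 th36.3 r39.8 Fx-10.99 Fy-4.77 Fz11.01 My2.624 Ty(eef) 2.572 Ftan*r -0.612
```

Emit:
{"op": "move_arm", "data": {
  "steps": [
    {"fingers":30,"translation":[2.8,-0.5,-2.5],"turn":0}
  ]
}}

```text
t: 42.02
eef_pos: [0.54, -0.1567, 0.0568]
tool_rot: [-0.003, -0.642, 0.767, 0.003]
contact_force: [-12.1, -2.6, 11.9]
gripper_width: 0.467
```

```bash
python3 -c "
from st import *
lg(1)"
```

```text
t42.02 w0.467 x26.7 z29.8 y-1.7 th41.9 r40.0 Fx-11.42 Fy-4.65 Fz11.95 My2.575 Ty(eef) 2.498 Ftan*r -0.659
```

Emit:
{"op": "move_arm", "data": {
  "steps": [
    {"fingers":30,"translation":[2.5,-0.4,-2.8],"turn":0}
  ]
}}

```text
t: 42.15
eef_pos: [0.5429, -0.1573, 0.0542]
tool_rot: [-0.003, -0.642, 0.767, 0.002]
contact_force: [-10.7, -3.4, 12.4]
gripper_width: 0.463
```

```bash
python3 -c "
from st import *
lg(1)"
```

```text
t42.15 w0.463 x29.7 z27.2 y-1.8 th47.5 r40.3 Fx-9.97 Fy-5.27 Fz12.38 My2.435 Ty(eef) 2.305 Ftan*r -0.639
```

Emit:
{"op": "move_arm", "data": {
  "steps": [
    {"fingers":30,"translation":[2.3,-0.4,-3],"turn":0}
  ]
}}

```text
t: 42.28
eef_pos: [0.5457, -0.1577, 0.0514]
tool_rot: [-0.003, -0.642, 0.767, 0.002]
contact_force: [-10.7, -2.6, 13.3]
gripper_width: 0.464
```

```bash
python3 -c "
from st import *
lg(1)"
cat >> fit4.py <<'E'
print()
A3=L("log3.txt");o3=np.radians(-32)
run("tan set3",[(A3,o3)],0);run("tan set3 Afree",[(A3,o3)],0,1);run("tan 2+3",[(A2,0),(A3,o3)],0);run("tan all",[(A1,off),(A2,0),(A3,o3)],0)
run("mom set3",[(A3,o3)],1);run("mom all",[(A1,off),(A2,0),(A3,o3)],1)
E
python3 fit4.py
```

```text
t42.27 w0.464 x32.5 z24.4 y-1.8 th53.0 r40.6 Fx-10.09 Fy-4.39 Fz13.32 My2.343 Ty(eef) 2.178 Ftan*r -0.679
tan set2 phi0' 192.9 sd 5.1 [ 0.211  3.367  0.001  0.008  0.036 -0.091  0.301  0.     0.635]
tan set2 A free phi0' 192.8 sd 4.8 [0.225 3.365 0.001 0.008 0.01  0.003 0.011 0.    0.635]
tan set1 phi0' 172.6 sd 6.3 [ 0.25   3.012  0.001  0.008  0.305 -0.049 -0.247  0.     0.841]
tan set1 Afree phi0' 171.8 sd 5.3 [0.28  2.999 0.001 0.009 0.001 0.002 0.2   0.    0.851]
tan both phi0' 177.3 sd 5.5 [ 0.209  3.094  0.001  0.008  1.052 -0.233 -7.422 -0.     0.838  0.642]
mom set2 phi0' 226.4 sd 22.7 [ 0.197  3.951  0.001 -0.    -0.214  0.022  0.206 -0.023  0.266]
mom set1 phi0' 190.7 sd 22.3 [0.203 3.328 0.001 0.    0.21  0.001 0.204 0.022 0.264]
mom both phi0' 180.7 sd 15.3 [ 0.199  3.154  0.001 -0.     0.173  0.115  0.205  0.016  0.264  0.257]
mom both Afree phi0' 179.2 sd 18.6 [ 0.191  3.128  0.001 -0.     0.189  0.11   0.205  0.018  0.263  0.257]

tan set3 phi0' 197.3 sd 4.6 [ 0.199  3.444  0.001 -0.002  0.009  0.013  0.2    0.     0.531]
tan set3 Afree phi0' 197.3 sd 4.7 [ 0.196  3.443  0.001 -0.002  0.005  0.     0.187  0.     0.531]
tan 2+3 phi0' 195.7 sd 4.6 [ 0.199  3.415  0.001  0.006  0.045 -0.262 -0.221  0.     0.618  0.607]
tan all phi0' 180.0 sd 4.8 [ 0.2    3.142  0.001  0.007  1.09  -0.541  1.306 -0.     0.825  0.63
  0.623]
mom set3 phi0' 188.8 sd 30.2 [ 0.197  3.295 -0.     0.     0.092  0.025  0.202  0.011  0.238]
mom all phi0' 176.7 sd 15.2 [ 0.195  3.083  0.001 -0.     0.208  0.132  0.204  0.02   0.263  0.254
  0.25 ]
```

```bash
cat > fit5.py <<'E'
import re,numpy as np
from scipy.optimize import least_squares
np.set_printoptions(precision=3,suppress=True)
L=lambda f:np.array([[float(a) for a in re.findall(r"-?\d+\.?\d*",l)] for l in open(f)])
A2=L("log2.txt");A3=np.delete(L("log3.txt"),17,0)
def T(R,mode):
    s,x,z,Fx,Fz,My=R.T;x=x/1e3;z=z/1e3;r=np.hypot(x,z);t=z*Fx-x*Fz
    return s,np.arctan2(x,z),t if mode=="meas" else t/r*.0435
for sets,n in(([(A2,0)],"2"),([(A3,-32)],"3"),([(A2,0),(A3,-32)],"2+3")):
  for mode in("meas","const"):
    for bs in (.003,.05):
      for lin in (0,1):
        def F(q):
            r=[]
            for i,(R,o) in enumerate(sets):
                s,th,t=T(R,mode);r.append((t+s*(q[3+2*i]+lin*q[4+2*i]*th)-q[2]-q[0]*np.sin(th+np.radians(o)+q[1]))/.035)
            return np.r_[np.concatenate(r),(q[0]-.2)/.02,q[2]/bs]
        q=least_squares(F,np.r_[.2,3.3,0,[.6,0]*len(sets)],loss="soft_l1");C=np.linalg.pinv(q.jac.T@q.jac)
        print(n,mode,bs,lin,"phi0'",round(np.degrees(q.x[1]),1),"sd",round(np.degrees(C[1,1]**.5),1),q.x,round(q.cost,1))
E
python3 fit5.py
```

```text
2 meas 0.003 0 phi0' 189.5 sd 3.1 [ 0.205  3.308 -0.     0.57   0.   ] 31.8
2 meas 0.003 1 phi0' 188.9 sd 2.8 [ 0.218  3.298 -0.     0.571 -0.066] 27.0
2 meas 0.05 0 phi0' 188.0 sd 12.2 [ 0.204  3.281 -0.005  0.57   0.   ] 31.7
2 meas 0.05 1 phi0' 178.9 sd 15.8 [ 0.217  3.122 -0.036  0.57  -0.068] 26.6
2 const 0.003 0 phi0' 193.1 sd 3.1 [0.209 3.37  0.    0.581 0.   ] 33.9
2 const 0.003 1 phi0' 191.5 sd 2.7 [ 0.236  3.342 -0.     0.585 -0.063] 29.6
2 const 0.05 0 phi0' 193.8 sd 10.9 [0.21  3.382 0.002 0.581 0.   ] 33.9
2 const 0.05 1 phi0' 186.7 sd 12.3 [ 0.233  3.259 -0.019  0.584 -0.065] 29.5
3 meas 0.003 0 phi0' 197.2 sd 2.4 [0.202 3.441 0.    0.546 0.   ] 7.6
3 meas 0.003 1 phi0' 197.6 sd 2.4 [ 0.202  3.449 -0.     0.551 -0.024] 6.9
3 meas 0.05 0 phi0' 198.5 sd 14.0 [0.202 3.465 0.005 0.546 0.   ] 7.6
3 meas 0.05 1 phi0' 196.5 sd 14.0 [ 0.202  3.429 -0.004  0.552 -0.024] 6.9
3 const 0.003 0 phi0' 204.1 sd 2.4 [0.209 3.563 0.    0.566 0.   ] 7.5
3 const 0.003 1 phi0' 204.2 sd 2.4 [ 0.21   3.564  0.     0.567 -0.006] 7.4
3 const 0.05 0 phi0' 205.7 sd 13.3 [0.21  3.591 0.006 0.566 0.   ] 7.4
3 const 0.05 1 phi0' 205.4 sd 13.4 [ 0.21   3.585  0.004  0.567 -0.006] 7.4
2+3 meas 0.003 0 phi0' 194.5 sd 2.1 [ 0.198  3.394 -0.     0.571  0.027  0.546  0.   ] 41.4
2+3 meas 0.003 1 phi0' 194.3 sd 2.0 [ 0.206  3.392 -0.     0.572 -0.057  0.549 -0.019] 36.9
2+3 meas 0.05 0 phi0' 194.1 sd 10.2 [ 0.198  3.387 -0.001  0.571 -0.212  0.546  0.   ] 41.4
2+3 meas 0.05 1 phi0' 182.9 sd 12.9 [ 0.207  3.193 -0.038  0.57  -0.063  0.55  -0.021] 36.4
2+3 const 0.003 0 phi0' 200.4 sd 2.1 [0.202 3.497 0.    0.58  0.    0.565 0.   ] 45.8
2+3 const 0.003 1 phi0' 199.5 sd 2.0 [ 0.213  3.482 -0.     0.582 -0.046  0.564  0.001] 43.1
2+3 const 0.05 0 phi0' 203.7 sd 9.2 [0.205 3.555 0.011 0.581 2.856 0.565 0.   ] 45.7
2+3 const 0.05 1 phi0' 195.3 sd 11.4 [ 0.212  3.408 -0.015  0.581 -0.049  0.564  0.   ] 43.0
```

Sets 2 and 3 agree (193° and 197°, no measurable bias), and set 1, taken while the grip changed from 40 to 20 N, is poor. I take the heavy side as straight down at θ''≈+19° in the present grip, and turn the drum there.

Emit:
{"op": "move_arm", "data": {
  "steps": [
    {"fingers":30,"translation":[-2.3,0.4,3],"turn":0},
    {"fingers":30,"translation":[-2.5,0.4,2.8],"turn":0},
    {"fingers":30,"translation":[-2.8,0.5,2.5],"turn":0},
    {"fingers":30,"translation":[-2.9,0.5,2.3],"turn":0},
    {"fingers":30,"translation":[-3.2,0.6,2.1],"turn":0},
    {"fingers":30,"translation":[-3.3,0.6,1.7],"turn":0},
    {"fingers":30,"translation":[-3.5,0.6,1.5],"turn":0},
    {"fingers":30,"translation":[-1.6,0.3,0.6],"turn":0},
    {"fingers":30,"translation":[0,0,0],"turn":0},
    {"fingers":30,"translation":[0,0,0],"turn":0}
  ]
}}

```text
t: 43.52
eef_pos: [0.5277, -0.1544, 0.0671]
tool_rot: [0.0, -0.642, 0.767, -0.001]
contact_force: [4.7, -6.1, -11.4]
gripper_width: 0.466
```

```bash
python3 -c "
from st import *
st()"
```

```text
t43.52 w0.466 x14.2 z40.1 y-1.6 th19.6 r42.5 Fx5.68 Fy-5.21 Fz-11.39 My-1.484 Ty(eef) -1.384 Ftan*r 0.390
```

There is time for one more check. I sweep to the far side (heavy side about 75° up) and back, which tests for a constant torque bias.

Emit:
{"op": "move_arm", "data": {
  "steps": [
    {"fingers":30,"translation":[-1.9,0.3,0.5],"turn":0},
    {"fingers":30,"translation":[-3.7,0.7,0.8],"turn":0},
    {"fingers":30,"translation":[-3.7,0.6,0.5],"turn":0},
    {"fingers":30,"translation":[-3.7,0.7,0.2],"turn":0},
    {"fingers":30,"translation":[-3.7,0.7,-0.2],"turn":0},
    {"fingers":30,"translation":[-3.7,0.6,-0.5],"turn":0},
    {"fingers":30,"translation":[-3.7,0.7,-0.8],"turn":0},
    {"fingers":30,"translation":[-3.5,0.6,-1.1],"turn":0}
  ]
}}

```text
t: 44.52
eef_pos: [0.5078, -0.1506, 0.0706]
tool_rot: [0.005, -0.642, 0.766, -0.006]
contact_force: [13.3, -9.1, 6.9]
gripper_width: 0.466
```

```bash
python3 -c "
from st import *
lg(-1)"
```

```text
t44.52 w0.466 x-6.1 z43.6 y-1.4 th-7.9 r44.0 Fx14.69 Fy-6.60 Fz6.88 My-3.217 Ty(eef) -3.284 Ftan*r 0.683
```

Emit:
{"op": "move_arm", "data": {
  "steps": [
    {"fingers":30,"translation":[-3.5,0.6,-1.5],"turn":0},
    {"fingers":30,"translation":[-3.3,0.6,-1.7],"turn":0}
  ]
}}

```text
t: 44.78
eef_pos: [0.5028, -0.1497, 0.0691]
tool_rot: [0.006, -0.642, 0.766, -0.008]
contact_force: [11.5, -8.2, 18.6]
gripper_width: 0.468
```

```bash
python3 -c "
from st import *
lg(-1)"
```

```text
t44.77 w0.468 x-11.2 z42.1 y-1.4 th-14.9 r43.5 Fx12.72 Fy-6.12 Fz18.64 My-2.587 Ty(eef) -2.493 Ftan*r 0.743
```

Emit:
{"op": "move_arm", "data": {
  "steps": [
    {"fingers":30,"translation":[-3.2,0.6,-2.1],"turn":0}
  ]
}}

```text
t: 44.9
eef_pos: [0.4998, -0.1492, 0.0676]
tool_rot: [0.006, -0.642, 0.766, -0.008]
contact_force: [6.3, -7.7, 26.5]
gripper_width: 0.463
```

```bash
python3 -c "
from st import *
lg(-1)"
```

```text
t44.90 w0.463 x-14.2 z40.6 y-1.4 th-19.3 r43.0 Fx7.56 Fy-6.49 Fz26.47 My-2.266 Ty(eef) -1.969 Ftan*r 0.682
```

Emit:
{"op": "move_arm", "data": {
  "steps": [
    {"fingers":30,"translation":[-2.9,0.5,-2.3],"turn":0}
  ]
}}

```text
t: 45.02
eef_pos: [0.4966, -0.1486, 0.0655]
tool_rot: [0.006, -0.642, 0.767, -0.008]
contact_force: [4.9, -6.4, 26.9]
gripper_width: 0.467
```

```bash
python3 -c "
from st import *
lg(-1)"
```

```text
t45.02 w0.467 x-17.5 z38.5 y-1.4 th-24.4 r42.3 Fx5.94 Fy-5.41 Fz26.91 My-1.688 Ty(eef) -1.292 Ftan*r 0.699
```

Emit:
{"op": "move_arm", "data": {
  "steps": [
    {"fingers":30,"translation":[-2.8,0.5,-2.5],"turn":0}
  ]
}}

```text
t: 45.15
eef_pos: [0.4932, -0.148, 0.0629]
tool_rot: [0.006, -0.642, 0.767, -0.007]
contact_force: [3.0, -7.0, 28.3]
gripper_width: 0.461
```

```bash
python3 -c "
from st import *
lg(-1)"
```

```text
t45.15 w0.461 x-20.9 z35.9 y-1.3 th-30.2 r41.5 Fx4.22 Fy-6.39 Fz28.29 My-1.445 Ty(eef) -0.918 Ftan*r 0.742
```

Emit:
{"op": "move_arm", "data": {
  "steps": [
    {"fingers":30,"translation":[-2.5,0.4,-2.8],"turn":0}
  ]
}}

```text
t: 45.28
eef_pos: [0.49, -0.1474, 0.0599]
tool_rot: [0.005, -0.642, 0.767, -0.007]
contact_force: [1.7, -6.1, 29.5]
gripper_width: 0.465
```

```bash
python3 -c "
from st import *
lg(-1)"
```

```text
t45.27 w0.465 x-24.2 z32.9 y-1.3 th-36.3 r40.8 Fx2.77 Fy-5.72 Fz29.49 My-1.050 Ty(eef) -0.387 Ftan*r 0.804
```

Emit:
{"op": "move_arm", "data": {
  "steps": [
    {"fingers":30,"translation":[-2.3,0.4,-3],"turn":0}
  ]
}}

```text
t: 45.4
eef_pos: [0.4869, -0.1468, 0.0566]
tool_rot: [0.005, -0.642, 0.767, -0.006]
contact_force: [1.1, -6.0, 29.9]
gripper_width: 0.469
```

```bash
python3 -c "
from st import *
lg(-1)"
```

```text
t45.40 w0.469 x-27.3 z29.6 y-1.3 th-42.7 r40.2 Fx2.10 Fy-5.72 Fz29.88 My-0.983 Ty(eef) -0.213 Ftan*r 0.877
```

Emit:
{"op": "move_arm", "data": {
  "steps": [
    {"fingers":30,"translation":[-2,0.4,-3.2],"turn":0}
  ]
}}

```text
t: 45.52
eef_pos: [0.4841, -0.1463, 0.053]
tool_rot: [0.004, -0.642, 0.767, -0.006]
contact_force: [-0.0, -6.1, 29.0]
gripper_width: 0.468
```

```bash
python3 -c "
from st import *
lg(-1)"
```

```text
t45.52 w0.468 x-30.1 z26.0 y-1.3 th-49.2 r39.8 Fx1.06 Fy-6.02 Fz28.98 My-0.733 Ty(eef) 0.113 Ftan*r 0.900
```

Emit:
{"op": "move_arm", "data": {
  "steps": [
    {"fingers":30,"translation":[2,-0.4,3.2],"turn":0},
    {"fingers":30,"translation":[2.3,-0.4,3],"turn":0},
    {"fingers":30,"translation":[2.5,-0.4,2.8],"turn":0},
    {"fingers":30,"translation":[2.8,-0.5,2.5],"turn":0}
  ]
}}

```text
t: 46.02
eef_pos: [0.4852, -0.1464, 0.0574]
tool_rot: [-0.001, -0.642, 0.766, 0.001]
contact_force: [4.4, -5.8, -21.6]
gripper_width: 0.464
```

```bash
python3 -c "
from st import *
lg(1)"
```

```text
t46.02 w0.464 x-29.0 z30.4 y-1.2 th-43.7 r42.0 Fx5.30 Fy-4.95 Fz-21.59 My-0.772 Ty(eef) -1.508 Ftan*r -0.465
```

Emit:
{"op": "move_arm", "data": {
  "steps": [
    {"fingers":30,"translation":[2.9,-0.5,2.3],"turn":0}
  ]
}}

```text
t: 46.15
eef_pos: [0.4866, -0.1467, 0.0593]
tool_rot: [-0.002, -0.642, 0.767, 0.002]
contact_force: [0.7, -5.7, -22.0]
gripper_width: 0.465
```

```bash
python3 -c "
from st import *
lg(1)"
```

```text
t46.15 w0.465 x-27.6 z32.3 y-1.2 th-40.6 r42.5 Fx1.69 Fy-5.47 Fz-22.01 My-0.168 Ty(eef) -0.808 Ftan*r -0.554
```

Emit:
{"op": "move_arm", "data": {
  "steps": [
    {"fingers":30,"translation":[3.2,-0.6,2.1],"turn":0}
  ]
}}

```text
t: 46.28
eef_pos: [0.4883, -0.147, 0.0611]
tool_rot: [-0.003, -0.642, 0.767, 0.003]
contact_force: [-2.7, -5.8, -17.3]
gripper_width: 0.467
```

```bash
python3 -c "
from st import *
lg(1)"
```

```text
t46.27 w0.467 x-25.8 z34.1 y-1.3 th-37.1 r42.8 Fx-1.62 Fy-6.18 Fz-17.28 My0.631 Ty(eef) 0.212 Ftan*r -0.502
```

Emit:
{"op": "move_arm", "data": {
  "steps": [
    {"fingers":30,"translation":[3.3,-0.6,1.7],"turn":0}
  ]
}}

```text
t: 46.4
eef_pos: [0.4911, -0.1476, 0.0631]
tool_rot: [-0.003, -0.642, 0.767, 0.004]
contact_force: [-5.0, -3.8, -13.1]
gripper_width: 0.465
```

```bash
python3 -c "
from st import *
lg(1)"
```

```text
t46.40 w0.465 x-23.1 z36.1 y-1.3 th-32.5 r42.9 Fx-4.26 Fy-4.59 Fz-13.10 My1.229 Ty(eef) 0.990 Ftan*r -0.456
```

Emit:
{"op": "move_arm", "data": {
  "steps": [
    {"fingers":30,"translation":[3.5,-0.6,1.5],"turn":0}
  ]
}}

```text
t: 46.52
eef_pos: [0.494, -0.1481, 0.0648]
tool_rot: [-0.004, -0.642, 0.767, 0.004]
contact_force: [-7.1, -3.5, -10.5]
gripper_width: 0.464
```

```bash
python3 -c "
from st import *
lg(1)"
```

```text
t46.52 w0.464 x-20.1 z37.8 y-1.4 th-28.0 r42.8 Fx-6.37 Fy-4.66 Fz-10.50 My1.648 Ty(eef) 1.521 Ftan*r -0.452
```

Emit:
{"op": "move_arm", "data": {
  "steps": [
    {"fingers":30,"translation":[3.5,-0.6,1.1],"turn":0}
  ]
}}

```text
t: 46.65
eef_pos: [0.4971, -0.1487, 0.066]
tool_rot: [-0.004, -0.642, 0.767, 0.004]
contact_force: [-9.4, -2.6, -6.2]
gripper_width: 0.464
```

```bash
python3 -c "
from st import *
lg(1)"
```

```text
t46.65 w0.464 x-16.9 z39.0 y-1.4 th-23.5 r42.6 Fx-8.75 Fy-4.24 Fz-6.21 My2.055 Ty(eef) 2.055 Ftan*r -0.447
```

Emit:
{"op": "move_arm", "data": {
  "steps": [
    {"fingers":30,"translation":[3.7,-0.7,0.8],"turn":0}
  ]
}}

```text
t: 46.78
eef_pos: [0.5005, -0.1494, 0.067]
tool_rot: [-0.004, -0.642, 0.767, 0.004]
contact_force: [-10.9, -2.0, -2.6]
gripper_width: 0.462
```

```bash
python3 -c "
from st import *
lg(1)"; python3 fit5.py
```

```text
t46.77 w0.462 x-13.5 z40.0 y-1.4 th-18.6 r42.2 Fx-10.41 Fy-3.93 Fz-2.56 My2.307 Ty(eef) 2.387 Ftan*r -0.451
2 meas 0.003 0 phi0' 189.5 sd 3.1 [ 0.205  3.308 -0.     0.57   0.   ] 31.8
2 meas 0.003 1 phi0' 188.9 sd 2.8 [ 0.218  3.298 -0.     0.571 -0.066] 27.0
2 meas 0.05 0 phi0' 188.0 sd 12.2 [ 0.204  3.281 -0.005  0.57   0.   ] 31.7
2 meas 0.05 1 phi0' 178.9 sd 15.8 [ 0.217  3.122 -0.036  0.57  -0.068] 26.6
2 const 0.003 0 phi0' 193.1 sd 3.1 [0.209 3.37  0.    0.581 0.   ] 33.9
2 const 0.003 1 phi0' 191.5 sd 2.7 [ 0.236  3.342 -0.     0.585 -0.063] 29.6
2 const 0.05 0 phi0' 193.8 sd 10.9 [0.21  3.382 0.002 0.581 0.   ] 33.9
2 const 0.05 1 phi0' 186.7 sd 12.3 [ 0.233  3.259 -0.019  0.584 -0.065] 29.5
3 meas 0.003 0 phi0' 197.0 sd 2.5 [0.2   3.439 0.    0.563 0.   ] 28.8
3 meas 0.003 1 phi0' 198.0 sd 2.4 [ 0.206  3.456 -0.     0.566 -0.069] 18.9
3 meas 0.05 0 phi0' 200.7 sd 14.0 [0.2   3.503 0.012 0.563 0.   ] 28.8
3 meas 0.05 1 phi0' 198.0 sd 12.1 [ 0.206  3.455 -0.     0.566 -0.069] 18.9
3 const 0.003 0 phi0' 203.1 sd 2.2 [0.217 3.544 0.    0.58  0.   ] 32.1
3 const 0.003 1 phi0' 20
[... 237 characters left out ...]
 [ 0.196  3.391 -0.     0.571  0.172  0.563  0.   ] 62.4
2+3 meas 0.003 1 phi0' 194.7 sd 2.0 [ 0.204  3.399 -0.     0.572 -0.056  0.566 -0.068] 49.2
2+3 meas 0.05 0 phi0' 192.6 sd 9.8 [ 0.195  3.361 -0.005  0.57   0.001  0.563  0.   ] 62.4
2+3 meas 0.05 1 phi0' 185.8 sd 9.7 [ 0.208  3.243 -0.029  0.571 -0.062  0.565 -0.067] 48.7
2+3 const 0.003 0 phi0' 199.6 sd 2.0 [ 0.205  3.483  0.     0.58  -3.404  0.581  0.   ] 69.8
2+3 const 0.003 1 phi0' 199.5 sd 1.9 [ 0.217  3.481 -0.     0.582 -0.048  0.583 -0.056] 61.2
2+3 const 0.05 0 phi0' 204.7 sd 8.7 [ 0.208  3.573  0.017  0.581 -0.106  0.581  0.   ] 69.6
2+3 const 0.05 1 phi0' 197.9 sd 9.7 [ 0.217  3.454 -0.005  0.581 -0.05   0.583 -0.056] 61.2
```

Emit:
{"op": "move_arm", "data": {
  "steps": [
    {"fingers":30,"translation":[3.7,-0.6,0.5],"turn":0},
    {"fingers":30,"translation":[3.7,-0.7,0.2],"turn":0},
    {"fingers":30,"translation":[3.7,-0.7,-0.2],"turn":0},
    {"fingers":30,"translation":[3.7,-0.6,-0.5],"turn":0},
    {"fingers":30,"translation":[3.7,-0.7,-0.8],"turn":0},
    {"fingers":30,"translation":[3.5,-0.6,-1.1],"turn":0},
    {"fingers":30,"translation":[2,-0.3,-0.8],"turn":0},
    {"fingers":30,"translation":[0,0,0],"turn":0},
    {"fingers":30,"translation":[0,0,0],"turn":0}
  ]
}}

```text
t: 47.9
eef_pos: [0.5258, -0.1541, 0.0655]
tool_rot: [-0.003, -0.642, 0.767, 0.003]
contact_force: [-10.5, -3.4, 3.0]
gripper_width: 0.463
```

```bash
python3 -c "
from st import *
st()
from wl import ang
i=read_camera('side');cv2.imwrite('pics/s30.png',cv2.resize(i[220:300,245:325],None,fx=7,fy=7,interpolation=2))
"
```

```text
t47.90 w0.463 x12.3 z38.5 y-1.7 th17.7 r40.4 Fx-9.73 Fy-5.20 Fz2.98 My2.258 Ty(eef) 2.343 Ftan*r -0.411
```

View pics/s30.png

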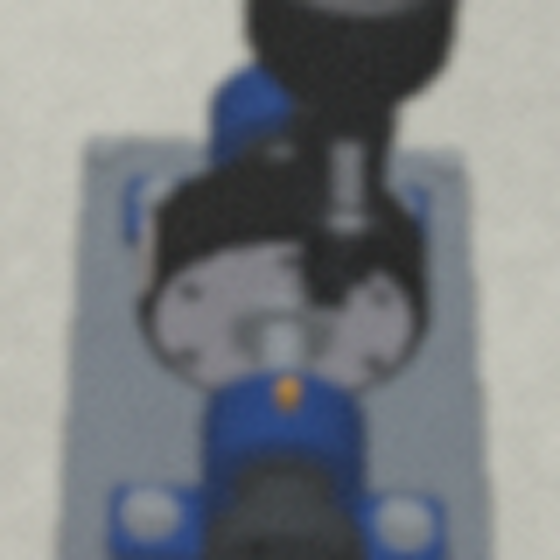

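The white line is at about -86°, as predicted (-48° - 38°), so no slip. I nudge it to θ''≈20°, a weighted compromise with set 1, then unload the arm and firm the grip.

Emit:
{"op": "move_arm", "data": {
  "steps": [
    {"fingers":30,"translation":[2,-0.4,-0.8],"turn":0},
    {"fingers":30,"translation":[2,-0.4,-0.8],"turn":0},
    {"fingers":30,"translation":[0,0,0],"turn":0},
    {"fingers":30,"translation":[-2,0.4,0.2],"turn":0},
    {"fingers":30,"translation":[-2,0.4,0.2],"turn":0},
    {"fingers":30,"translation":[0,0,0],"turn":0}
  ]
}}

```text
t: 48.7
eef_pos: [0.5295, -0.1547, 0.0643]
tool_rot: [-0.001, -0.642, 0.767, 0.0]
contact_force: [-0.2, -4.2, -10.4]
gripper_width: 0.467
```

```bash
python3 -c "
from st import *
st()"
```

```text
t48.70 w0.467 x16.0 z37.3 y-1.6 th23.2 r40.6 Fx0.53 Fy-4.16 Fz-10.44 My-0.396 Ty(eef) -0.236 Ftan*r 0.187
```

Emit:
{"op": "move_arm", "data": {
  "steps": [
    {"fingers":30,"translation":[0,0,0],"turn":0},
    {"fingers":30,"translation":[0,0,0],"turn":0},
    {"fingers":30,"translation":[0,0,0],"turn":0},
    {"fingers":30,"translation":[0,0,0],"turn":0}
  ],
  "newtons": 40
}}

```text
t: 49.2
eef_pos: [0.5295, -0.1547, 0.0644]
tool_rot: [-0.001, -0.642, 0.767, 0.0]
contact_force: [-0.6, -5.7, -9.4]
gripper_width: 0.461
```

```bash
python3 -c "
from st import *
st()
a=[]
for c in('scene','side'):
    i=read_camera(c);cv2.imwrite('pics/fin_'+c+'.png',i)
    s=i[180:280,270:370] if c=='scene' else i[100:200,210:310]
    a.append(cv2.resize(s,(400,400),interpolation=2))
cv2.imwrite('pics/fin.png',np.hstack(a))
st()"
```

```text
t49.20 w0.461 x16.1 z37.4 y-1.7 th23.3 r40.7 Fx0.44 Fy-5.69 Fz-9.36 My-0.332 Ty(eef) -0.188 Ftan*r 0.167
t49.30 w0.462 x16.0 z37.4 y-1.6 th23.2 r40.7 Fx0.97 Fy-6.00 Fz-9.23 My-0.308 Ty(eef) -0.173 Ftan*r 0.184
```

View pics/fin.png

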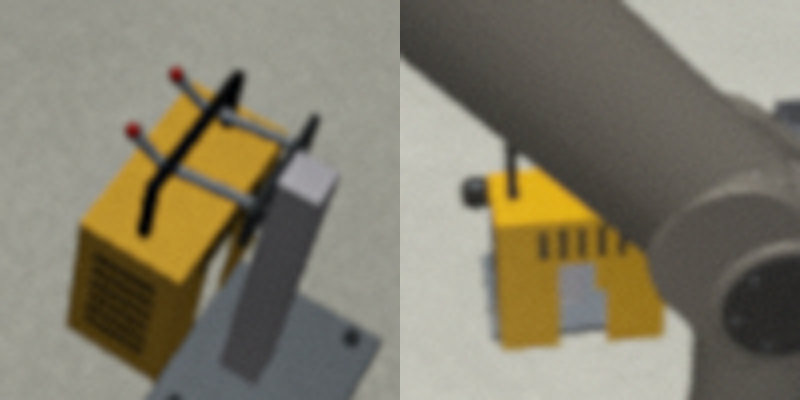

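View pics/fin_scene.png

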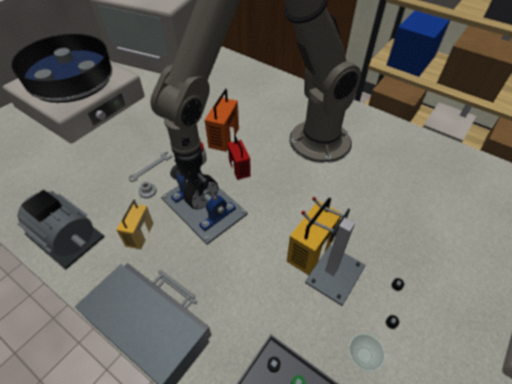

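θ''=23° is a little past the target, so I bring it back about 3°. The guard hangs on both prongs and all other things look unmoved.

Emit:
{"op": "move_arm", "data": {
  "steps": [
    {"fingers":30,"translation":[-2,0.4,0.8],"turn":0},
    {"fingers":30,"translation":[-2,0.3,0.8],"turn":0},
    {"fingers":30,"translation":[-1.6,0.3,0.7],"turn":0},
    {"fingers":30,"translation":[0,0,0],"turn":0},
    {"fingers":30,"translation":[0,0,0],"turn":0}
  ],
  "newtons": 20
}}

```text
t: 49.92
eef_pos: [0.526, -0.154, 0.0663]
tool_rot: [0.001, -0.642, 0.767, -0.001]
contact_force: [6.6, -7.2, -19.0]
gripper_width: 0.462
```

```bash
python3 -c "
from st import *
st()"
```

```text
t49.92 w0.462 x12.4 z39.3 y-1.6 th17.5 r41.3 Fx7.78 Fy-5.98 Fz-19.01 My-2.042 Ty(eef) -1.897 Ftan*r 0.542
```

Emit:
{"op": "move_arm", "data": {
  "steps": [
    {"fingers":30,"translation":[2,-0.3,-0.2],"turn":0},
    {"fingers":30,"translation":[2,-0.3,2],"turn":0},
    {"fingers":30,"translation":[0,0,3],"turn":0},
    {"fingers":30,"translation":[0,0,0],"turn":0},
    {"fingers":30,"translation":[0,0,0],"turn":0},
    {"fingers":30,"translation":[0,0,0],"turn":0}
  ],
  "newtons": 40
}}

```text
t: 50.68
eef_pos: [0.524, -0.1537, 0.0676]
tool_rot: [-0.003, -0.642, 0.767, 0.004]
contact_force: [1.8, -5.4, -33.4]
gripper_width: 0.461
```

```bash
python3 -c "
from st import *
st()
i=read_camera('side');i=read_camera('side');i=read_camera('side')
st()"
```

```text
t50.67 w0.461 x10.5 z40.6 y-1.6 th14.5 r41.9 Fx2.72 Fy-4.95 Fz-33.43 My-1.055 Ty(eef) -0.733 Ftan*r 0.461
t50.83 w0.461 x10.5 z40.6 y-1.6 th14.5 r41.9 Fx2.42 Fy-5.05 Fz-34.50 My-1.050 Ty(eef) -0.712 Ftan*r 0.461
```

I unloaded z the wrong way. I correct it: lower the command and push gently towards +x.

Emit:
{"op": "move_arm", "data": {
  "steps": [
    {"fingers":30,"translation":[0,0,-3],"turn":0},
    {"fingers":30,"translation":[1,-0.2,-3],"turn":0},
    {"fingers":30,"translation":[2,-0.4,-3],"turn":0},
    {"fingers":30,"translation":[2,-0.4,-1],"turn":0},
    {"fingers":30,"translation":[0,0,0],"turn":0}
  ],
  "newtons": 20
}}

```text
t: 51.45
eef_pos: [0.5319, -0.1552, 0.0638]
tool_rot: [-0.002, -0.642, 0.767, 0.001]
contact_force: [-11.4, -3.7, 15.7]
gripper_width: 0.462
```

```bash
python3 -c "
from st import *
st()"
```

```text
t51.45 w0.462 x18.5 z36.8 y-1.7 th26.7 r41.2 Fx-10.54 Fy-5.67 Fz15.74 My2.562 Ty(eef) 2.420 Ftan*r -0.679
```

Emit:
{"op": "move_arm", "data": {
  "steps": [
    {"fingers":30,"translation":[-3,0.5,1.2],"turn":0},
    {"fingers":30,"translation":[-3,0.5,1.2],"turn":0},
    {"fingers":30,"translation":[-2,0.3,0.8],"turn":0},
    {"fingers":30,"translation":[0,0,0],"turn":0}
  ]
}}

```text
t: 51.95
eef_pos: [0.5292, -0.1546, 0.0656]
tool_rot: [0.002, -0.642, 0.767, -0.003]
contact_force: [9.0, -7.3, -15.7]
gripper_width: 0.463
```

```bash
python3 -c "
from st import *
st()"
```

```text
t51.95 w0.463 x15.7 z38.6 y-1.6 th22.1 r41.7 Fx10.18 Fy-5.64 Fz-15.72 My-2.458 Ty(eef) -2.337 Ftan*r 0.640
```

Emit:
{"op": "move_arm", "data": {
  "steps": [
    {"fingers":30,"translation":[-1.4,0.2,0.6],"turn":0},
    {"fingers":30,"translation":[0,0,0],"turn":0},
    {"fingers":30,"translation":[1.5,-0.3,-1.5],"turn":0},
    {"fingers":30,"translation":[0.7,-0.1,-1],"turn":0},
    {"fingers":30,"translation":[0,0,0],"turn":0}
  ]
}}

```text
t: 52.58
eef_pos: [0.5285, -0.1545, 0.0658]
tool_rot: [0.001, -0.642, 0.767, -0.002]
contact_force: [-2.5, -4.3, 11.0]
gripper_width: 0.461
```

```bash
python3 -c "
from st import *
st()"
```

```text
t52.58 w0.461 x15.0 z38.8 y-1.6 th21.2 r41.6 Fx-1.75 Fy-4.69 Fz11.01 My0.675 Ty(eef) 0.531 Ftan*r -0.234
```

θ''=21° with a light load. I firm the grip to 40 N, check the line and stillness, and hand in.

Emit:
{"op": "move_arm", "data": {
  "steps": [
    {"fingers":30,"translation":[0,0,0],"turn":0},
    {"fingers":30,"translation":[0,0,0],"turn":0},
    {"fingers":30,"translation":[0,0,0],"turn":0},
    {"fingers":30,"translation":[0,0,0],"turn":0}
  ],
  "newtons": 40
}}

```text
t: 53.08
eef_pos: [0.5285, -0.1545, 0.0658]
tool_rot: [0.001, -0.642, 0.767, -0.002]
contact_force: [-1.6, -5.8, 10.6]
gripper_width: 0.459
```

```bash
python3 -c "
from st import *
st()
i=read_camera('side');cv2.imwrite('pics/s40.png',cv2.resize(i[220:300,245:325],None,fx=7,fy=7,interpolation=2))
i=read_camera('scene');cv2.imwrite('pics/sc40.png',i)
st();print(np.abs(get_obs()['joint_vel']).max())
a=cv2.imread('pics/scene0.png');d=cv2.absdiff(a,i).max(2);print([(n,int(d[y-8:y+9,x-8:x+9].mean())) for n,x,y in(('grease',196,150),('spanner',150,166),('coupling',147,189),('puckA',398,284),('puckB',393,322),('dish',366,351))])
"
```

```text
t53.08 w0.459 x15.0 z38.8 y-1.6 th21.2 r41.6 Fx-0.55 Fy-5.98 Fz10.57 My0.621 Ty(eef) 0.469 Ftan*r -0.180
t53.17 w0.458 x15.0 z38.8 y-1.6 th21.2 r41.6 Fx-1.84 Fy-5.00 Fz10.24 My0.607 Ty(eef) 0.475 Ftan*r -0.225
0.0018568252573460601
[('grease', 55), ('spanner', 9), ('coupling', 8), ('puckA', 7), ('puckB', 7), ('dish', 10)]
```

View pics/s40.png

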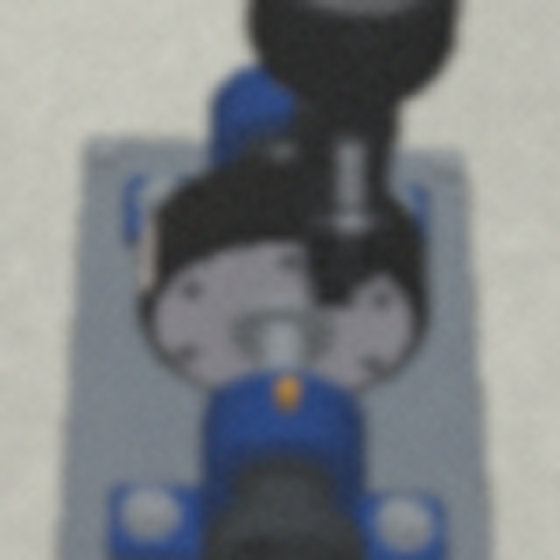

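```bash
python3 -c "
from h import *
i=read_camera('side');a=cv2.imread('pics/side0.png');d=cv2.absdiff(a,i).max(2);print('grease',d[312:348,222:252].mean())
print(hand_in())"
```

```text
grease 19.460185185185185
the job is handed in; nothing more can be done
None
```

```bash
python3 -c "
import cv2,numpy as np
a=cv2.imread('pics/side0.png')[295:360,200:275];b=cv2.imread('pics/fin_side.png')[295:360,200:275]
cv2.imwrite('pics/j.png',cv2.resize(np.hstack([a,b]),None,fx=5,fy=5))"
```

```text
(no output)
```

View pics/j.png

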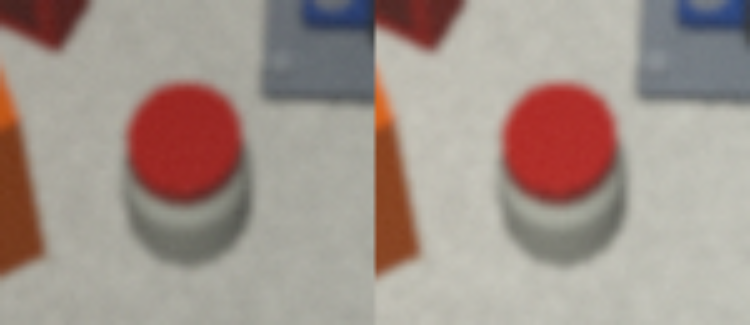

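The job is handed in at about 53 s. The guard hangs on the double hook, and the gripper holds the drum at rest with its heavy side down as well as I could feel it. No verdict was reported.

- **Guard:** I lifted the large yellow guard and hung its bar on both prongs, then let go. At about 49 s it hung upright on both prongs and the arm was clear of it. My first grip closed on nothing, because the real fingertips sit about 30 mm above the reported TCP; I corrected for that afterwards.
- **Heavy side:** Two sweeps back and forth across the bottom, with separate grips, put straight down at about 15–19° of arm angle in the final grip. A first, rougher sweep, taken while I changed the grip force, disagreed by about 20°. I gave it little weight and settled at 21°. I expect the heavy side to be within about 10° of straight down, but that is not certain.
- **Final state:** The drum is gripped with 40 N. The arm was still, the forces were light and the white line was about where the turn predicted.
- **Other things:** The camera images show the spanner, coupling, both specimen mounts and dish where they were. An image difference near the grease jar turned out to be lighting; a side-by-side comparison from about 49 s shows it unmoved.

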